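# Strip the drying stand and box the call blanks

## Robot

A 6-joint arm with a two-finger parallel gripper is mounted at the origin on the work surface. World frame = base frame: x ahead of the robot, y to its left, z up, the work surface at z = 0. Lengths are in m, angles in rad, forces in N, time in s.
With the tool pointing down it reaches from about 0.3 to 0.825 m from the base axis. Payload 5.4 kg.
Tool frame: the origin (TCP) lies midway between the tips of the shut fingers; the grasp point (between the pads) lies tcp_to_grasp behind it (tcp_to_grasp is the distance from the TCP to the grasp point, in m); z points along the fingers, y is the direction in which the jaws open and shut (so a half turn about z gives the same grasp; the last joint's range is limited). The gripper opens to 92 mm and grips with 3 to 60 N. Pads are 20 mm wide; open, the fingers measure 128 mm over their backs; the gripper's body (75 mm by 189 mm) begins 69 mm behind the grasp point.
Start: joints at [0.962, 0.158, 1.597, -0, 1.386, -0.21], TCP at [0.223, 0.53, 0.215] pointing down, gripper open.
Joint ranges: [-2.91, 2.91], [-0.94, 2.29], [0.18, 2.7], [-1.29, 4.43], [0.17, 2.64], [-3, 3]. Speed limits (rad/s): [2.57, 2.57, 3.14, 3.14, 3.14, 3.14].

## Interface

Orientations are given as a unit quaternion [x, y, z, w].
In Python, from workcell import sense, read_camera, job_done, tcp_to_grasp gives the robot as it stands.
- The arm moves only by the tool step_arm, never from a script. Its argument "commands" is a list that holds one entry, the list of rows, each a list of 5 numbers: the shift along the tool's x, y, z in cm, then the turn about the tool's z in degrees, then the closure, from 0 (fully open) to 1 (shut). In form: [[[x, y, z, spin, claw], ...]]. A call has 1 to 8 rows; each row shifts and turns the pose as measured when the row begins, along the tool's axes as they then stand; what a row does not reach is not made up. A row lasts 1/10 s, in which the tool goes at most 50 mm and 8.59 degrees, less where a joint would pass 70% of its speed; a pose out of reach is approached as far as the arm can. A call with a gripper value outside its range is refused whole. The fingers move at their own pace and stop on an object; "grip_force" is the grip in N (left out, the last holds). Time passes only in rows, so rows that do not move let the fingers close. It gives the time, the measured TCP pose, the force and the opening at its end, in the units of the state.
- sense(): the state, without advancing time (a new reading comes with each control period).
- read_camera(name): name is "scene" or "top" or "wrist"; returns a dict with "pixels" (480x640x3 uint8, red, green, blue), "vertical_fov" (degrees; the focal length in pixels is half the picture's height over the tangent of half this angle, whatever the lens; pixels are square), "cx", "cy" (the principal point, pixels), "extrinsics" (4x4, takes a point from camera to world coordinates). Camera axes: x right, y down, z forward; pixel columns grow to the right and rows downward; lengths in m; the calibration is good to about 2 mm. A picture is of the moment at which its call begins. There is no depth.
- job_done(): hands the job in, once; it reports no verdict.
The state is a dict: "time": time; "qpos": joint angles; "joint_vel": joint speeds; "tau": joint torques, N m; "position": TCP position; "tool_rot": TCP orientation; "force": force on the tool from outside, world axes, zero at the start; "wrist_torque": the same for the moment, N m; "grip_width": finger opening in m.
Only numpy, scipy, OpenCV 4.12 (cv2) and the standard library are available. Lean on these libraries where they do the work, as an engineer would, in place of code of your own. Each camera call takes 0.05 s, during which the arm holds its last target.

## Task

Pull every call blank out of its spring clips in the drying stand and put them all, together with the one already lying on the bench, in the tipping tray. When the whole batch is in the level tray, lift the tray by its handle to tip the batch into the carton, then lower the tray level again. All blanks must end up inside the carton; do not knock over the glue bottle or the wax jar.

Things in the scene. Friction and masses are not known exactly. Their poses are not given: they have to be found in the camera images.
- call0: Wooden game-call blank, 112 mm long, 110 g, at the start clipped upright in well 0 of the stand (may be absent). From bottom to top along its own +z: square foot 42 x 42 x 30 mm, square waist 34 x 34 x 14 mm, square body 42 x 42 x 52 mm, round mouthpiece 26 mm across x 16 mm. Origin on its axis where waist meets body, 44 mm from the foot's underside and 68 mm from the mouthpiece's end.
- call1: Wooden game-call blank, 112 mm long, 110 g, at the start clipped upright in well 1 of the stand (may be absent). From bottom to top along its own +z: square foot 42 x 42 x 30 mm, square waist 34 x 34 x 14 mm, square body 42 x 42 x 52 mm, round mouthpiece 26 mm across x 16 mm. Origin on its axis where waist meets body, 44 mm from the foot's underside and 68 mm from the mouthpiece's end.
- call2: Wooden game-call blank, 112 mm long, 110 g, at the start clipped upright in well 2 of the stand (may be absent). From bottom to top along its own +z: square foot 42 x 42 x 30 mm, square waist 34 x 34 x 14 mm, square body 42 x 42 x 52 mm, round mouthpiece 26 mm across x 16 mm. Origin on its axis where waist meets body, 44 mm from the foot's underside and 68 mm from the mouthpiece's end.
- call3: Wooden game-call blank, 112 mm long, 110 g, at the start clipped upright in well 3 of the stand (may be absent). From bottom to top along its own +z: square foot 42 x 42 x 30 mm, square waist 34 x 34 x 14 mm, square body 42 x 42 x 52 mm, round mouthpiece 26 mm across x 16 mm. Origin on its axis where waist meets body, 44 mm from the foot's underside and 68 mm from the mouthpiece's end.
- call4: Wooden game-call blank, 112 mm long, 110 g, at the start clipped upright in well 4 of the stand (may be absent). From bottom to top along its own +z: square foot 42 x 42 x 30 mm, square waist 34 x 34 x 14 mm, square body 42 x 42 x 52 mm, round mouthpiece 26 mm across x 16 mm. Origin on its axis where waist meets body, 44 mm from the foot's underside and 68 mm from the mouthpiece's end.
- call5: Wooden game-call blank of the same shape, at the start lying on the bench between stand and tray. From bottom to top along its own +z: square foot 42 x 42 x 30 mm, square waist 34 x 34 x 14 mm, square body 42 x 42 x 52 mm, round mouthpiece 26 mm across x 16 mm. Origin on its axis where waist meets body, 44 mm from the foot's underside and 68 mm from the mouthpiece's end.
- stand: Fixed plywood drying stand, 190 (x) x 275 (y) x 34 mm high, origin under its centre; place and yaw vary. Square wells 45 mm wide, 26 mm deep at (x, y) = (-55, -85), (-55, 0), (-55, 85), (55, -42.5), (55, 42.5) mm, wells 0 to 4. Each has a steel spring clip on its -y and +y side, up to 60 mm above the bench: grip a blank on its -x and +x sides.
- well1 (a point): Mouth of well 1, the middle one of the row of three, 34 mm above the bench, axes as the stand's. A clipped blank stands on its well's floor, its origin 52 mm above the bench. Sprung balls catch over its foot's top edge; it comes out straight up with a pull of 10 to 20 N and is clear of well and clips after rising 60 mm.
- tray_lip (a point): Middle of the aluminium tray's open pouring edge, on its floor and hinge axis, 106 mm above the bench; place and yaw vary. With the tray level: +x along the hinge, +y the pouring direction (to the carton), z up; it turns with the tray. Floor from y = 0 to -195 mm and x = -112 to 112 mm; walls 5 mm thick, 45 mm high at both sides and the back, none at the lip.
- tray_handle (a point): Middle of the tray's handle: a round rubber bar 14 mm thick and 118 mm long parallel to the hinge, 25 mm behind the back wall and above its rim; in the tray_lip frame it is at (0, -220, 75) mm. With the tray level it is 181 mm above the bench; arms join it to the tray 51 to 59 mm either side. It can be pinched from above.
- tray (a joint): Tilt of the tipping tray about its hinge at the lip, rad: 0 level (rests there by its weight), grows as the handle is lifted, up to 1.2. Left alone it falls back to level.
- carton: Fixed open cardboard carton beyond the tray's lip, 262 mm along x by 250 mm along y. Origin on the bench, under the middle of the outside of its near wall; +y points away from the tray, x along the hinge. Near wall 92 mm high, side walls 130 mm, far wall 160 mm; walls 5 mm, floor 6 mm thick. Inside, a slick aluminium slide slopes from the top of the near wall to the floor 65 mm in.
- glue_bottle: Bystander: green glue bottle, 56 mm across, 170 mm high, standing; origin under its centre, z up. Must stay upright.
- wax_jar: Bystander: amber jar with steel cap, 72 mm across, 75 mm high, standing; origin under its centre. Must stay upright.
Things that resemble listed ones, but are neither listed nor needed, are in the scene too. Leave any blue or yellow look-alike of the call4 alone.

How it is judged:
On the way, in this order (a step that is already met when the one before it is completed fails the run):
1. every blank is in the level tray at the same time (the one that lay on the bench may have gone over the lip into the carton already) (x of call0 in the frame of tray_lip between -0.112 and 0.112 m and y of call0 in the frame of tray_lip between -0.2 and 0 m and z of call0 in the frame of tray_lip between 0 and 0.13 m and x of call1 in the frame of tray_lip between -0.112 and 0.112 m and y of call1 in the frame of tray_lip between -0.2 and 0 m and z of call1 in the frame of tray_lip between 0 and 0.13 m and x of call2 in the frame of tray_lip between -0.112 and 0.112 m and y of call2 in the frame of tray_lip between -0.2 and 0 m and z of call2 in the frame of tray_lip between 0 and 0.13 m and x of call3 in the frame of tray_lip between -0.112 and 0.112 m and y of call3 in the frame of tray_lip between -0.2 and 0 m and z of call3 in the frame of tray_lip between 0 and 0.13 m and x of call4 in the frame of tray_lip between -0.112 and 0.112 m and y of call4 in the frame of tray_lip between -0.2 and 0 m and z of call4 in the frame of tray_lip between 0 and 0.13 m and ((x of call5 in the frame of tray_lip between -0.112 and 0.112 m and y of call5 in the frame of tray_lip between -0.2 and 0 m and z of call5 in the frame of tray_lip between 0 and 0.13 m) or (x of call5 in the frame of carton between -0.13 and 0.13 m and y of call5 in the frame of carton between 0.02 and 0.25 m and z of call5 in the frame of carton between 0 and 0.165 m)) and value of joint tray below 0.08 rad), for 0.3 s.
2. the tray is tipped up towards the carton (value of joint tray above 0.6 rad), for 0.2 s.
At the end, for the whole second after the job is handed in: Every blank present lies at rest inside the carton (its origin at least 20 mm inside the near wall's outer face, within the other walls, and less than 165 mm above the bench, so heaped is fine), and the tray is back level (tilt under 0.08 rad) (x of call0 in the frame of carton between -0.13 and 0.13 m and y of call0 in the frame of carton between 0.02 and 0.25 m and z of call0 in the frame of carton between 0 and 0.165 m and linear speed of each of call0, call1, call2, call3, call4, call5 below 0.03 m/s and x of call1 in the frame of carton between -0.13 and 0.13 m and y of call1 in the frame of carton between 0.02 and 0.25 m and z of call1 in the frame of carton between 0 and 0.165 m and x of call2 in the frame of carton between -0.13 and 0.13 m and y of call2 in the frame of carton between 0.02 and 0.25 m and z of call2 in the frame of carton between 0 and 0.165 m and x of call3 in the frame of carton between -0.13 and 0.13 m and y of call3 in the frame of carton between 0.02 and 0.25 m and z of call3 in the frame of carton between 0 and 0.165 m and x of call4 in the frame of carton between -0.13 and 0.13 m and y of call4 in the frame of carton between 0.02 and 0.25 m and z of call4 in the frame of carton between 0 and 0.165 m and x of call5 in the frame of carton between -0.13 and 0.13 m and y of call5 in the frame of carton between 0.02 and 0.25 m and z of call5 in the frame of carton between 0 and 0.165 m and value of joint tray below 0.08 rad); the robot touches nothing.
It fails at once if the glue bottle is knocked over (angle between glue_bottle's own z axis and vertical above 0.7 rad).
It fails at once if the wax jar is knocked over (angle between wax_jar's own z axis and vertical above 0.7 rad).
Of call0, call1, call2, call3, call4 only 3 to 5 are there at a start; the rules pass over those that are not, and their reading is None.
At some moment in a run one of call5 may be knocked a few centimetres aside while the robot is not near it.
Once in a run the grip may slacken for a moment while it holds something.
It also fails if it takes over 210 s, if anything falls off the work surface, if the arm or the gripper's body presses on something with over 40 N, if the wrist force passes 120 N, or if a joint passes its speed limit or range.

## Working session

There is one attempt and no reset: what is moved stays moved. The work goes in short steps, Python scripts to look and compute and a tool call to move; the robot and the scene stay as the last step left them, time stands still between calls to the robot, and variables do not carry over. Pictures are saved under pics/ and viewed, and the job is handed in when it is done.

Besides the shell and the picture viewer there is one more tool, called after "Call:" in YAML: its name, and indented under it one key for each argument. step_arm: Moves the arm, as the interface text tells. Its arguments: {"type":"object","properties":{"commands":{"type":"array","items":{"type":"array","items":{"type":"array","items":{"type":"number"}}}},"grip_force":{"type":"number"}},"required":["commands"]}

```bash
ls; mkdir -p pics; python3 - <<'E'
from workcell import sense, read_camera, tcp_to_grasp
import cv2,json
print(sense(), tcp_to_grasp)
for n in ("scene","top","wrist"):
    r=read_camera(n); cv2.imwrite(f"pics/a_{n}.png", cv2.cvtColor(r["pixels"],cv2.COLOR_RGB2BGR))
    print(n,r["vertical_fov"],r["cx"],r["cy"],r["extrinsics"])
E
```

```text
pics
{'time': 0.0, 'qpos': array([ 9.61911873e-01,  1.59005572e-01,  1.59819133e+00, -5.40934921e-05,
        1.38619870e+00, -2.10087032e-01]), 'joint_vel': array([-0.0004952 ,  0.00179351, -0.00071946,  0.00027266,  0.00029231,
       -0.00076004]), 'tau': array([-9.15600481e-05, -3.85572624e+01, -3.22104192e+01,  6.99890172e-02,
        3.79332737e-02, -1.58259622e-04]), 'position': array([0.22294994, 0.52935442, 0.21366383]), 'tool_rot': array([ 1.98075021e-01,  9.80186448e-01, -8.37530618e-04, -3.34526468e-04]), 'force': array([ 0.60972294,  0.12984065, -0.31227589]), 'wrist_torque': array([ 0.04074129, -0.02807333, -0.02046062]), 'grip_width': 0.09173592185551717} 0.0187
scene 47.86041058435816 314.76512327358347 241.04097733421187 [[-0.1026521   0.62584906 -0.77315943  1.34719056]
 [ 0.99470656  0.0609696  -0.0827138   0.06200405]
 [-0.00462713 -0.7775575  -0.62879482  0.75523999]
 [ 0.          0.          0.          1.        ]]
top 48.788664981131134 313.90924231139303 243.38952543510305 [[ 0.01816031 -0.98311353  0.18209338  0.40236397]
 [-0.99970216 -0.02082389 -0.01272614 -0.02347462]
 [ 0.01630313 -0.18180804 -0.98319888  1.25715797]
 [ 0.          0.          0.          1.        ]]
wrist 59.27485524861544 317.3572099131814 235.8351788043751 [[ 3.88464803e-01  8.95377206e-01  2.17703368e-01  1.62679527e-01]
 [ 9.21463039e-01 -3.77215396e-01 -9.28138634e-02  5.56369497e-01]
 [-9.82355531e-04  2.36660526e-01 -9.71591905e-01  3.84280288e-01]
 [ 0.00000000e+00  0.00000000e+00  0.00000000e+00  1.00000000e+00]]
```

View pics/a_top.png

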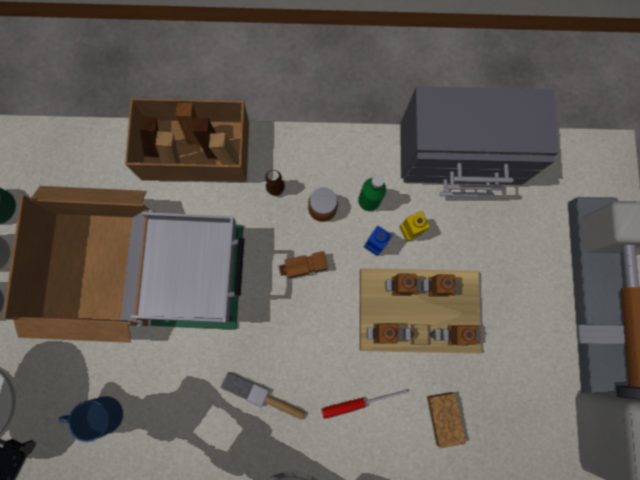

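View pics/a_scene.png

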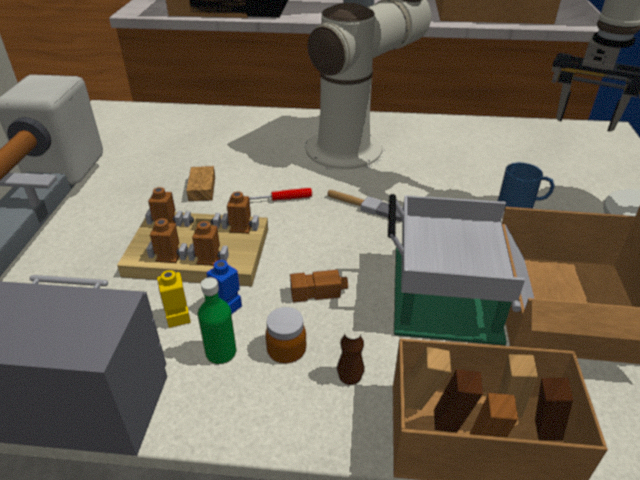

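View pics/a_wrist.png

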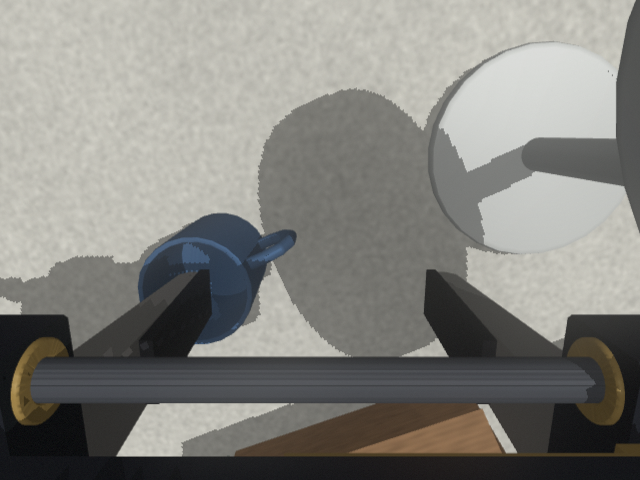

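The top view shows call tops at (465,335), (388,333), (405,284) and (443,285), with the well at (422,335) looking empty. The bench call is at (303,264). The stand is around (420,310), the tray at (187,267) with its handle at (238,265), and the carton at (80,265). The bottle is at (372,193) and the jar at (323,204).

Candidates that could be taken for a call:
- Four brown blanks in the stand, which are wanted.
- A brown blank on the bench at (303,264), which is wanted.
- Blue (378,240) and yellow (415,226) look-alikes, to be left alone.
- A dark pepper-shaped piece at (275,182), a cork block at (447,418) and offcuts in the box at (188,140), none of which are wanted.

Next I'll take close crops.

```bash
python3 - <<'E'
import cv2
t=cv2.imread("pics/a_top.png")
cv2.imwrite("pics/c_stand.png",cv2.resize(t[255:365,340:500],None,fx=5,fy=5,interpolation=cv2.INTER_CUBIC))
cv2.imwrite("pics/c_tray.png",cv2.resize(t[180:350,0:340],(800,400),interpolation=cv2.INTER_CUBIC))
s=cv2.imread("pics/a_scene.png")
cv2.imwrite("pics/c_sc.png",cv2.resize(s[170:330,110:360],(800,512),interpolation=cv2.INTER_CUBIC))
E
```

```text
(no output)
```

View pics/c_stand.png

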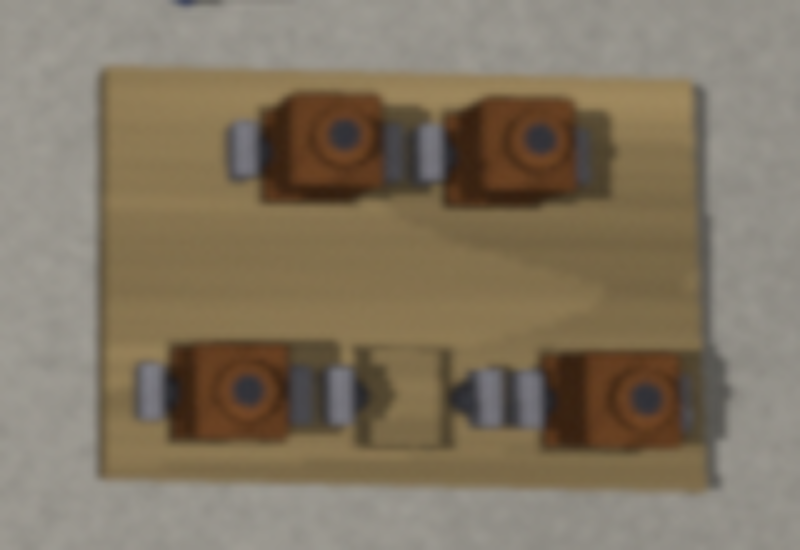

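View pics/c_tray.png

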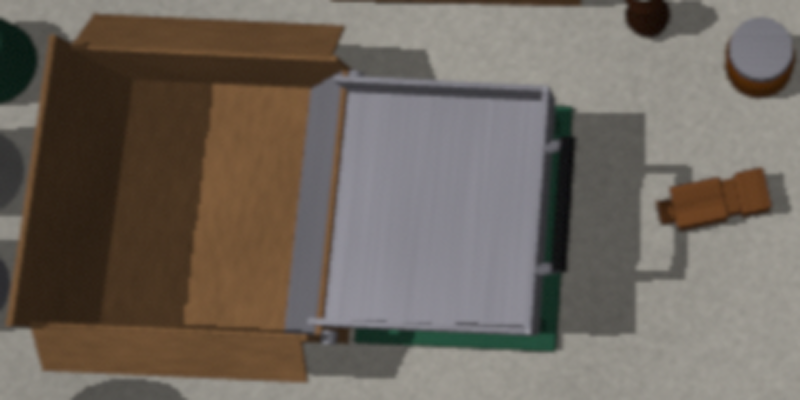

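View pics/c_sc.png

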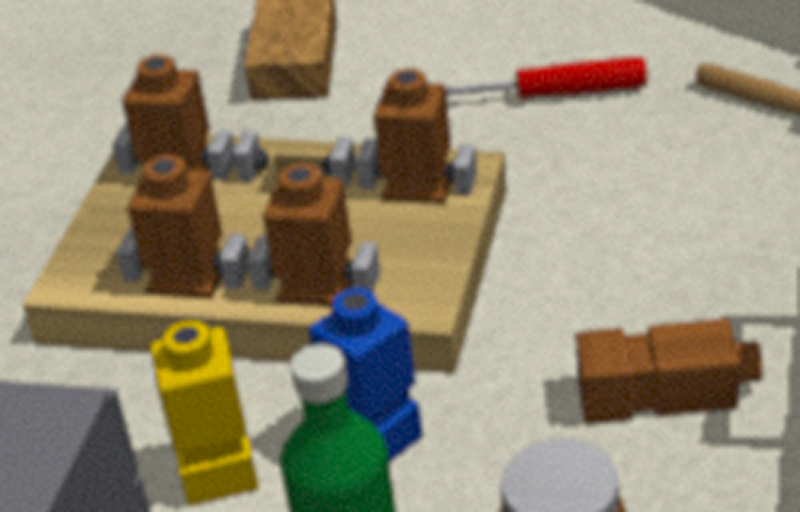

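```bash
cat > h.py <<'E'
import numpy as np, cv2, json
from scipy.optimize import least_squares
from workcell import sense, read_camera, tcp_to_grasp
def K(r):
    f=240/np.tan(np.radians(r["vertical_fov"]/2)); return f
def proj(r,P):
    E=np.array(r["extrinsics"]); P=np.atleast_2d(P); c=(P-E[:3,3])@E[:3,:3]; f=K(r)
    return np.c_[r["cx"]+f*c[:,0]/c[:,2], r["cy"]+f*c[:,1]/c[:,2]]
def ray(r,uv,z):
    E=np.array(r["extrinsics"]); f=K(r); uv=np.atleast_2d(np.array(uv,float))
    d=np.c_[(uv[:,0]-r["cx"])/f,(uv[:,1]-r["cy"])/f,np.ones(len(uv))]@E[:3,:3].T
    o=E[:3,3]; return o+d*((z-o[2])/d[:,2])[:,None]
def SE(p,L):
    L=np.atleast_2d(np.array(L,float)); c,s=np.cos(p[2]),np.sin(p[2]); return np.c_[p[0]+c*L[:,0]-s*L[:,1],p[1]+s*L[:,0]+c*L[:,1],L[:,2]]
def save(r,n,crop=None,k=1,pts=None):
    im=cv2.cvtColor(r["pixels"],cv2.COLOR_RGB2BGR); x0=y0=0
    if crop: x0,y0,x1,y1=crop; im=im[y0:y1,x0:x1]
    im=cv2.resize(im,None,fx=k,fy=k,interpolation=cv2.INTER_CUBIC)
    if pts is not None:
        for u,v in pts: cv2.circle(im,(int((u-x0+.5)*k),int((v-y0+.5)*k)),3,(0,255,255),1)
    cv2.imwrite("pics/"+n+".png",im)
E
python3 - <<'E'
from h import *
r=read_camera("top")
SL=[(.095,.1375,.034),(.095,-.1375,.034),(-.095,-.1375,.034),(-.095,.1375,.034)]
SL+= [(.055,.0425,.12),(.055,-.0425,.12),(-.055,.085,.12),(-.055,-.085,.12)]
SP=np.array([(360,269),(479.4,271.4),(481.6,353),(360,350.4),(409,281.6),(448.2,282.6),(389.6,333.2),(469.6,334.6)])-.0
s=least_squares(lambda p:(proj(r,SE(p,SL))-SP).ravel(),[.35,-.2,0])
print("stand",s.x,np.round(s.fun,1))
TL=[(.0,-.22,.181)] # handle etc
TL=[(.055,-.22,.181),(-.055,-.22,.181),(.114,-.2,.151),(-.114,-.2,.151),(.114,0,.151)]
TP=np.array([(242,241),(238.5,293),(233.5,217.4),(226,321),(146.6,214)])
t=least_squares(lambda p:(proj(r,SE(p,TL))-TP).ravel(),[.45,.3,0])
print("tray",t.x,np.round(t.fun,1))
tr=t.x
A=[(x,y,z) for x in(-.112,.112) for y in(0,-.195) for z in(.106,.151)]+[(x,-.22,.181) for x in(-.059,.059)]
save(r,"tray_fit",(0,160,320,370),2.5,proj(r,SE(tr,A)))
save(r,"stand_fit",(340,255,500,365),5,proj(r,SE(s.x,SL)))
# bench objects
print("blank5 ends z.042", ray(r,[(281,269),(326,260)],.035))
print(ray(r,[(372,205),(323,210)],.0))
E
```

```text
stand [ 0.47749767 -0.28761898 -0.00250017] [ 1.  -1.  -1.  -0.7 -0.2  0.5  0.7  0.6 -0.1  0.3 -0.1  0.2  0.  -0.1
 -0.3  0.2]
tray [ 0.55490907  0.33296418 -0.02767761] [-0.2 -0.1 -0.5  1.1  2.6 -1.4  2.1  2.5 -4.  -2.5]
blank5 ends z.042 [[ 0.56653263  0.03613413  0.035     ]
 [ 0.5898559  -0.06825403  0.035     ]]
[[ 0.73398343 -0.18051912  0.        ]
 [ 0.71868561 -0.06046663  0.        ]]
```

View pics/tray_fit.png

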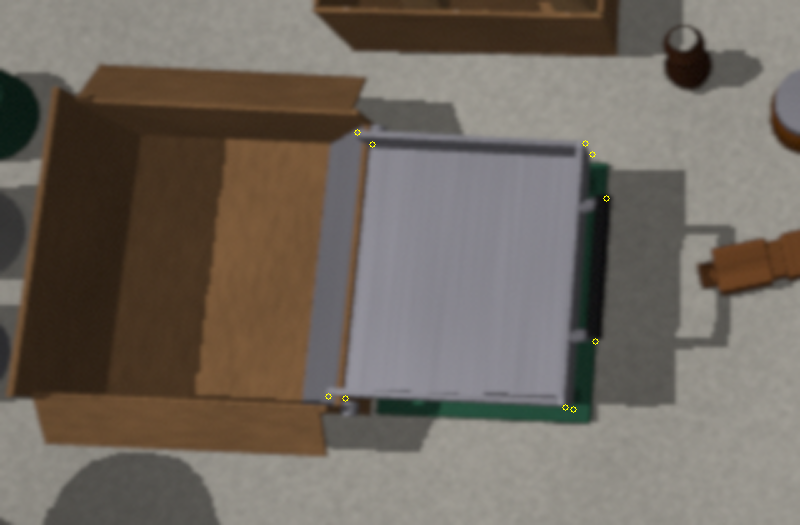

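View pics/stand_fit.png

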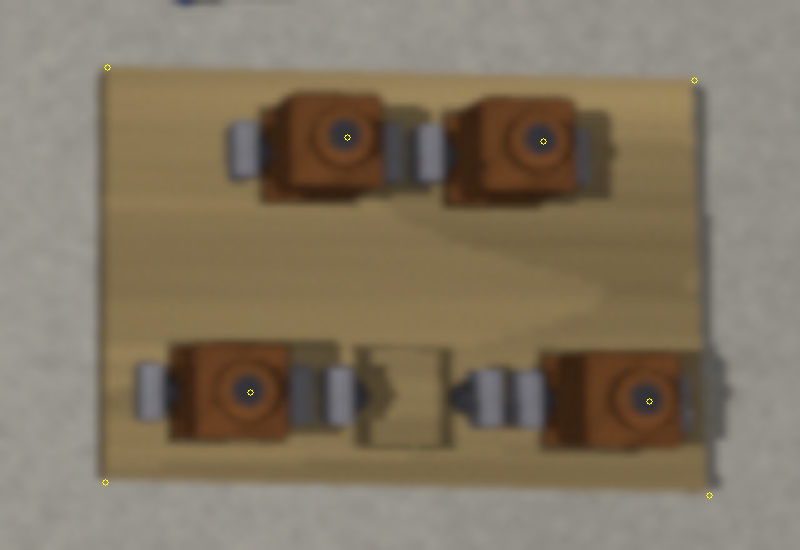

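The fit puts the stand at (0.477, -0.288) with yaw ≈ 0. The tray lip is near (0.555, 0.333) with yaw about -1.6 to -2°, good to about 5 mm and to be refined by the wrist camera. Well 1 is empty, so call1 is absent. First I'll turn and rise, then go to the bench blank.

Call:
step_arm:
  commands:
    - [[0,0,-1.5,7.8,0],[0,0,-1.5,7.8,0],[0,0,-1.5,7.8,0],[0,0,-1.5,7.8,0],[0,0,-1.5,7.8,0],[0,0,-1.5,7.8,0],[0,0,0,7.8,0],[0,0,0,0,0]]
  grip_force: 40

```text
time: 1.0
position: [0.2222, 0.5282, 0.3044]
tool_rot: [0.64, 0.768, -0.004, 0.0]
force: [0.6, 0.0, -1.4]
grip_width: 0.0917
```

```bash
cat >> h.py <<'E'
def where():
    s=sense(); q=s["tool_rot"]; from scipy.spatial.transform import Rotation as R
    M=R.from_quat(q).as_matrix(); a=np.degrees(np.arctan2(M[1,1],M[0,1])); return s,M,a
def togo(x,y,z,a=None):
    "target of GRASP point"
    s,M,ca=where(); d=np.array([x,y,z-tcp_to_grasp])-s["position"]
    sp=0 if a is None else -((a-ca+180)%360-180)
    # shift in tool axes now, spin
    print("t",round(s["time"],1),"tcp",np.round(s["position"],4),"a",round(ca,1),"w",round(s["grip_width"]*1e3,1),"F",np.round(s["force"],1),"-> cm",np.round(M.T@d*100,2),"spin",round(sp,1))
E
python3 -c "
from h import *
togo(.577,-.016,.25,12.6)"
```

```text
t 1.0 tcp [0.2222 0.5282 0.3044] a 10.4 w 91.7 F [ 0.6  0.  -1.4] -> cm [-59.88  25.14   7.5 ] spin -2.2
```

Call:
step_arm:
  commands:
    - [[-4.5,1.9,0,0,0],[-4.5,1.9,0,0,0],[-4.5,1.9,0,0,0],[-4.5,1.9,0,0,0],[-4.5,1.9,0,0,0],[-4.5,1.9,0,0,0],[-4.5,1.9,0,0,0],[-4.5,1.9,0,0,0]]

```text
time: 1.8
position: [0.4427, 0.199, 0.3012]
tool_rot: [0.624, 0.782, -0.005, -0.001]
force: [0.7, 1.0, -0.1]
grip_width: 0.0917
```

```bash
python3 -c "
from h import *
togo(.577,-.016,.25,12.6)
r=read_camera('wrist'); save(r,'w1')"
```

```text
t 1.8 tcp [0.4427 0.199  0.3012] a 12.8 w 91.7 F [ 0.7  1.  -0.1] -> cm [-23.91   8.39   7.03] spin 0.2
```

View pics/w1.png

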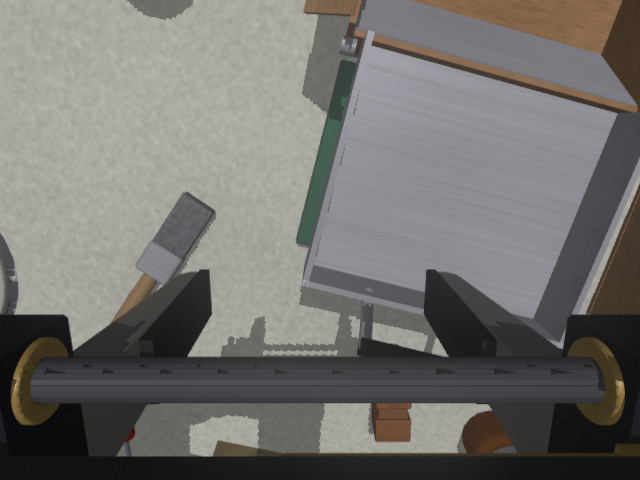

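```bash
python3 -c "
from h import *
r=read_camera('wrist')
for p in ([.555,.333,-.0277],[.553,.335,-.035]):
    pass
A=[(x,y,z) for x in(-.112,.112) for y in(0,-.195) for z in(.106,)]+[(x,y,.151) for x in(-.117,.117) for y in(0,-.2)]+[(x,-.22,.181) for x in(-.059,.059)]
P=proj(r,SE([.555,.333,-.0277],A)); print(np.round(P))
save(r,'w1f',(290,0,640,360),1.6,P)
im=cv2.imread('pics/w1f.png');cv2.imwrite('pics/w1f.png',cv2.convertScaleAbs(im,alpha=1.4))"
```

```text
[[353.  36.]
 [296. 262.]
 [616. 107.]
 [530. 318.]
 [351.  20.]
 [286. 284.]
 [664. 105.]
 [559. 348.]
 [352. 340.]
 [500. 374.]]
```

View pics/w1f.png

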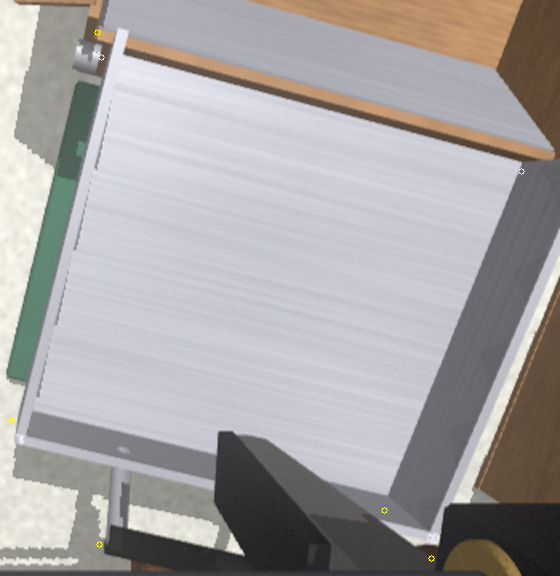

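```bash
python3 -c "
from h import *
r=read_camera('wrist')
L=[(.112,0,.106),(-.117,0,.151),(-.117,-.2,.151),(.112,-.195,.106),(.117,-.2,.151),(-.112,-.195,.106),(-.059,-.22,.181)]
P=np.array([(615,101),(362.5,20),(300.6,275),(532.5,307.5),(560,340.6),(312.5,256),(357.5,340)])
t=least_squares(lambda p:(proj(r,SE(p,L))-P).ravel(),[.555,.333,-.02]);print(t.x,np.round(t.fun,1))
"
```

```text
[ 0.55697882  0.34180968 -0.02496544] [ 8.2 -0.  -4.5 -6.  -7.7  4.7  4.6  6.8  7.5  3.4 -9.7  2.8  2.  -4.6]
```

```bash
python3 -c "
from h import *
r=read_camera('wrist'); rt=read_camera('top')
L=np.array([(.112,0,.106),(-.117,0,.151),(-.117,-.2,.151),(.112,-.195,.106),(.117,-.2,.151),(-.112,-.195,.106),(-.059,-.22,.181)])
P=np.array([(615,101),(362.5,20),(300.6,275),(532.5,307.5),(560,340.6),(312.5,256),(357.5,340)])
def f(p):
    M=L.copy(); M[:,0]*=p[4]; M[:,1]*=p[5]; M[:,2]+=p[3]; return (proj(r,SE(p,M))-P).ravel()
t=least_squares(f,[.555,.333,-.02,0,1,1]);print(np.round(t.x,4),np.round(t.fun,1))
s=sense();print(s['time'],np.round(s['joint_vel'],3), r['extrinsics'])
A=[(x,y,z) for x in(-.112,.112) for y in(0,-.195) for z in(.106,)]+[(x,y,.151) for x in(-.117,.117) for y in(0,-.2)]+[(x,-.22,.181) for x in(-.059,.059)]
Q=proj(rt,SE(t.x,A)); save(rt,'t2',(120,190,260,340),4,Q)
im=cv2.imread('pics/t2.png');cv2.imwrite('pics/t2.png',cv2.convertScaleAbs(im,alpha=1.4))
"
```

```text
[ 0.5443  0.3366 -0.0228  0.0265  0.8777  0.9012] [-2.2  0.8  1.1 -1.6 -1.6  3.9 -2.2  2.1  2.1  0.  -4.4  0.9  5.7 -4.9]
2.05 [ 0.034 -0.005  0.     0.001 -0.001  0.009] [[ 0.97641601  0.21160983  0.04281414  0.43076502]
 [ 0.21567774 -0.94710252 -0.23765507  0.26551008]
 [-0.00974077  0.24128428 -0.97040559  0.47101071]
 [ 0.          0.          0.          1.        ]]
```

View pics/t2.png

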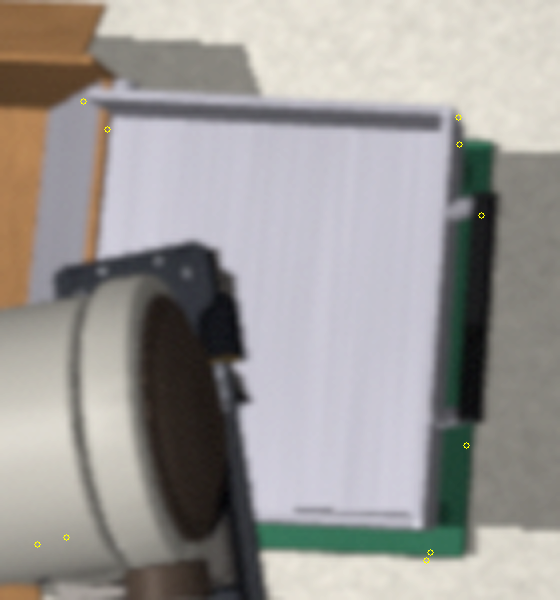

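```bash
cat >> h.py <<'E'
import pickle
def shot(cam,n,**k):
    r=read_camera(cam); pickle.dump(r,open("pics/"+n+".pkl","wb")); save(r,n,**k); return r
def load(n): return pickle.load(open("pics/"+n+".pkl","rb"))
E
python3 -c "
from h import *
for i in range(4): read_camera('wrist')
r=shot('wrist','w2'); print(sense()['joint_vel'].round(3))
save(r,'w2f',(290,0,640,360),1.6)
im=cv2.imread('pics/w2f.png');cv2.imwrite('pics/w2f.png',cv2.convertScaleAbs(im,alpha=1.4))"
```

```text
[-0.005 -0.001 -0.001 -0.     0.     0.002]
```

View pics/w2f.png

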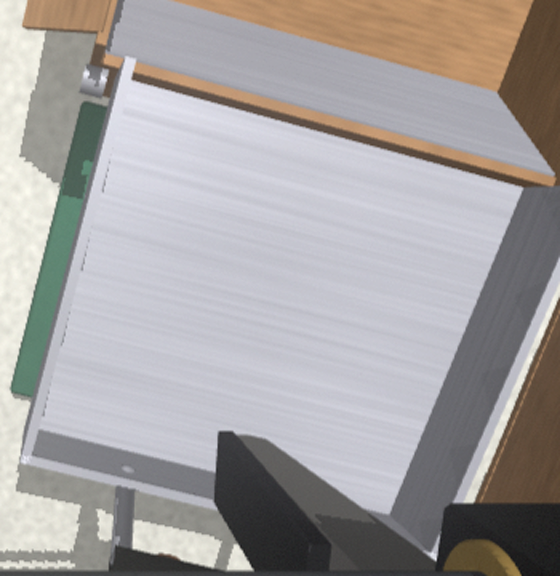

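```bash
python3 -c "
from h import *
r=load('w2')
L=np.array([(.112,0,.106),(-.117,0,.151),(-.117,-.2,.151),(.112,-.195,.106),(.117,-.2,.151),(-.112,-.195,.106)])
P=np.array([(615,115.6),(366,36),(303,287.5),(533.7,322.5),(562.5,345.6),(316.9,268.8)])
t=least_squares(lambda p:(proj(r,SE(p,L))-P).ravel(),[.555,.333,-.02]);print(t.x,np.round(t.fun,1))
togo(.577,-.016,.25,12.6)
A=[(x,y,z) for x in(-.112,.112) for y in(0,-.195) for z in(.106,)]+[(x,y,.151) for x in(-.117,.117) for y in(0,-.2)]+[(x,-.22,.181) for x in(-.059,.059)]
import glob
a=cv2.imread('pics/a_top.png'); rt=read_camera('top'); rt['pixels']=a[...,::-1]
Q=proj(rt,SE(t.x,A)); save(rt,'t3',(120,190,260,340),4,Q)
"
```

```text
[ 0.55820912  0.33975454 -0.01689353] [  8.9  -2.   -4.1  -5.8  -5.8   3.7   5.1   1.3   6.7   8.7 -10.4   0.4]
t 2.3 tcp [0.4415 0.202  0.3016] a 12.8 w 91.7 F [-0.1 -0.6  0.2] -> cm [-24.22   8.46   7.08] spin 0.2
```

View pics/t3.png

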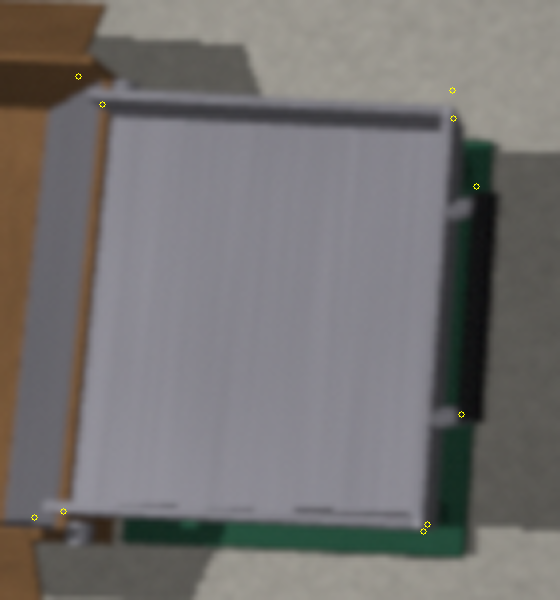

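```bash
python3 -c "
from h import *
r=load('w2'); rt=read_camera('top')
L=np.array([(.107,0,.106),(-.112,0,.151),(-.112,-.195,.151),(.107,-.19,.106),(.112,-.195,.151),(-.107,-.19,.106)])
P=np.array([(615,115.6),(366,36),(303,287.5),(533.7,322.5),(562.5,345.6),(316.9,268.8)])
L2=np.array([(.112,-.195,.151),(-.112,-.195,.151),(.059,-.22,.188),(-.059,-.22,.188)])
P2=np.array([(455,107),(428,528),(484,194),(467,420)])/4+[120,190]-.5
g=lambda p:np.r_[(proj(r,SE(p,L))-P).ravel()/2,(proj(rt,SE(p,L2))-P2).ravel()]
t=least_squares(g,[.555,.333,-.02]);print(t.x,np.round(t.fun,1))
t=least_squares(lambda p:g(p)[:12],[.555,.333,-.02]);print(t.x)
t=least_squares(lambda p:g(p)[12:],[.555,.333,-.02]);print(t.x)
"
```

```text
[ 0.55690063  0.33651085 -0.01897786] [ 0.1  0.2 -0.   0.1 -0.6  1.2 -0.5 -0.9 -0.   2.7 -3.2 -0.4 -1.6 -1.2
 -1.9 -0.9 -0.8 -1.6 -0.2 -0.7]
[ 0.55725987  0.3374904  -0.01503218]
[ 0.55480673  0.33410014 -0.01941042]
```

Call:
step_arm:
  commands:
    - [[-4.5,1.6,0.6,0,0],[-4.5,1.6,0.6,0,0],[-4.5,1.6,0.6,0,0],[-4.5,1.6,0.6,0,0],[-1,0,0.6,0,0],[0,0,0,0,0],[0,0,0,0,0],[0,0,0,0,0]]

```text
time: 3.2
position: [0.5486, 0.0314, 0.2719]
tool_rot: [0.619, 0.785, -0.003, -0.001]
force: [0.3, -0.5, -0.3]
grip_width: 0.092
```

```bash
python3 -c "
from h import *
togo(.577,-.016,.25,12.6)
r=shot('wrist','w3')"
```

```text
t 3.2 tcp [0.5486 0.0314 0.2719] a 13.5 w 92.0 F [ 0.3 -0.5 -0.3] -> cm [-5.26  1.68  4.07] spin 0.9
```

View pics/w3.png

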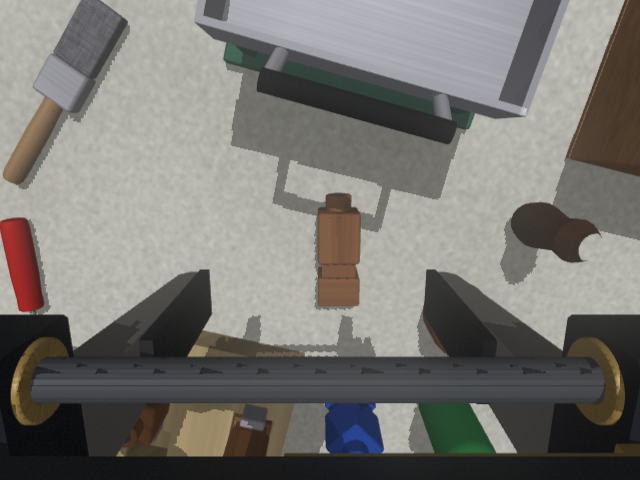

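```bash
cat >> h.py <<'E'
def blank_top(r,q):
    "q: mouth-end body corners L,R then foot end corners R,L (top face z)"
    w=ray(r,q,.042); a=(w[0]+w[1])/2; b=(w[2]+w[3])/2; d=(a-b)[:2]; n=np.linalg.norm(d); d/=n
    c=b[:2]+d*.070; print("len",n.round(4),"w",np.linalg.norm(w[0]-w[1]).round(4),"body ctr",c.round(4),"axis",np.degrees(np.arctan2(d[1],d[0])).round(1)); return c
E
python3 -c "
from h import *
r=load('w3'); c=blank_top(r,[(318,209),(360,209),(358.5,306),(317.5,305)])
togo(c[0],c[1],.03,None)"
```

```text
len 0.0997 w 0.0404 body ctr [0.5764 0.0029] axis 103.6
t 3.2 tcp [0.5487 0.0316 0.2722] a 13.5 w 92.2 F [ 1.  -0.9 -0.5] -> cm [-3.35  2.18 26.09] spin 0
```

Call:
step_arm:
  commands:
    - [[-1.7,1.1,4,0,0],[-1.65,1.1,4,0,0],[0,0,4,0,0],[0,0,4,0,0],[0,0,4,0,0],[0,0,2,0,0],[0,0,0,0,0],[0,0,0,0,0]]

```text
time: 4.05
position: [0.582, 0.012, 0.0534]
tool_rot: [0.613, 0.79, 0.001, 0.006]
force: [0.2, -0.1, 1.0]
grip_width: 0.092
```

```bash
python3 -c "
from h import *
togo(.5764,.0029,.028,13.6)
r=shot('wrist','w4')"
```

```text
t 4.0 tcp [0.582  0.012  0.0534] a 14.3 w 92.0 F [ 0.2 -0.1  1. ] -> cm [-0.71 -0.81  4.41] spin 0.7
```

View pics/w4.png

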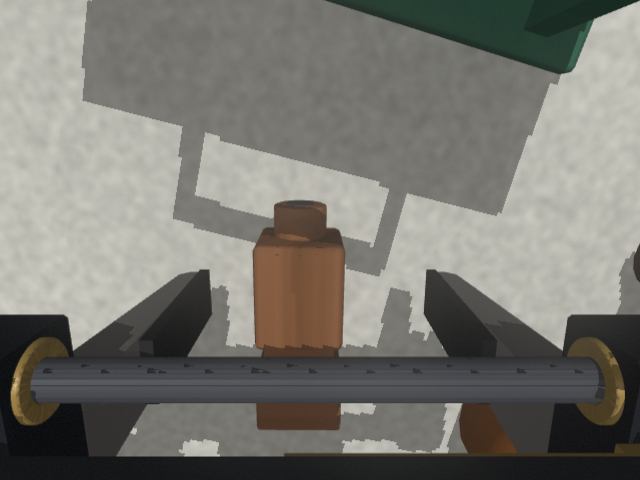

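Call:
step_arm:
  commands:
    - [[-0.7,-0.8,0,0,0],[0,0,2.4,0,0],[0,0,2.0,0,0],[0,0,0,0,0],[0,0,0,0,0.6],[0,0,0,0,0.8],[0,0,0,0,0.8],[0,0,0,0,0.8]]
  grip_force: 40

```text
time: 4.9
position: [0.5854, -0.0008, 0.0232]
tool_rot: [0.613, 0.79, 0.006, 0.017]
force: [0.1, -0.5, 0.2]
grip_width: 0.0619
```

```bash
python3 -c "
from h import *
togo(.5764,.0029,.028,13.6)"
```

```text
t 4.9 tcp [ 0.5854 -0.0008  0.0232] a 14.4 w 61.9 F [ 0.1 -0.5  0.2] -> cm [ 0.61 -0.82  1.35] spin 0.8
```

Call:
step_arm:
  commands:
    - [[0,-0.8,0,0,0.2],[0,0,0,0,0.2],[0,0,0,0,0.2]]

```text
time: 5.2
position: [0.5775, -0.003, 0.0239]
tool_rot: [0.613, 0.79, 0.006, 0.017]
force: [0.4, -0.2, -0.3]
grip_width: 0.0739
```

```bash
python3 -c "
from h import *
togo(.5764,.0029,.028,13.6);s=sense();print(s['tool_rot'].round(4),s['joint_vel'].round(3))
r=shot('wrist','w5')"
```

```text
t 5.2 tcp [ 0.5775 -0.003   0.0239] a 14.4 w 73.9 F [ 0.4 -0.2 -0.3] -> cm [ 0.63 -0.01  1.45] spin 0.8
[0.6126 0.7902 0.0061 0.0172] [-0.003 -0.009  0.016 -0.003  0.003 -0.003]
```

View pics/w5.png

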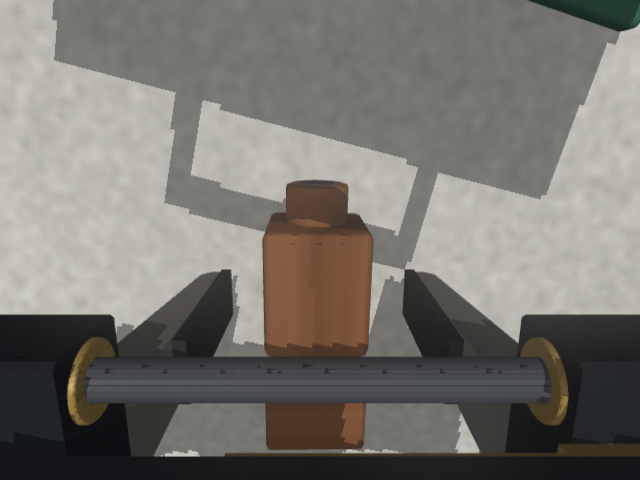

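Call:
step_arm:
  commands:
    - [[0.4,0,0.8,0,0.2],[0.2,0,0.5,0,0.2],[0,0,0.3,0,0.2],[0,0,0,0,0.2],[0,0,0,0,0.8],[0,0,0,0,0.8],[0,0,0,0,0.8],[0,0,0,0,0.8]]
  grip_force: 40

```text
time: 6.05
position: [0.576, 0.0034, 0.0055]
tool_rot: [0.613, 0.79, 0.006, 0.016]
force: [0.1, -0.1, 0.3]
grip_width: 0.0435
```

```bash
cat >>h.py <<'E'
_old=togo
def togo(*a):
    _old(*a); s,M,_=where(); print("   tilt deg", np.degrees(M[:2,2]).round(1))
E
python3 -c "
from h import *
togo(.5764,.0029,.028,13.6)"
```

```text
t 6.0 tcp [0.576  0.0034 0.0055] a 14.5 w 43.5 F [ 0.1 -0.1  0.3] -> cm [-0.07  0.04 -0.38] spin 0.9
   tilt deg [ 1.9 -0.6]
```

Call:
step_arm:
  commands:
    - [[0,0,-1,0,0.8],[0,0,-3,0,0.8],[0,0,-4,0,0.8],[0,0,-4,0,0.8],[0,0,-4,0,0.8],[0,0,-4,0,0.8],[0,0,-4,0,0.8],[0,0,-2,0,0.8]]

```text
time: 6.85
position: [0.5634, 0.007, 0.2757]
tool_rot: [0.613, 0.79, 0.004, 0.013]
force: [0.9, 0.2, -0.5]
grip_width: 0.0421
```

```bash
python3 -c "
from h import *
togo(.51,.236,.26,-1)"
```

```text
t 6.8 tcp [0.5634 0.007  0.2757] a 14.4 w 42.1 F [ 0.9  0.2 -0.5] -> cm [23.56  0.46  3.09] spin 15.4
   tilt deg [ 1.5 -0.5]
```

Call:
step_arm:
  commands:
    - [[3,0,0,7.7,0.8],[4,0,0,7.7,0.8],[4,-1,0,0,0.8],[4,-2,0,0,0.8],[4,-2,0,0,0.8],[2,0,0,0,0.8],[0,0,0,0,0.8],[0,0,0,0,0.8]]

```text
time: 7.65
position: [0.5047, 0.2232, 0.2839]
tool_rot: [0.718, 0.696, 0.012, 0.019]
force: [0.5, 0.5, -1.7]
grip_width: 0.042
```

```bash
python3 -c "
from h import *
togo(.51,.236,.135,-1);shot('wrist','w6')"
```

```text
t 7.7 tcp [0.5047 0.2232 0.2839] a -1.8 w 42.0 F [ 0.5  0.5 -1.7] -> cm [ 1.44 -0.23 16.75] spin -0.8
   tilt deg [ 2.5 -0.6]
```

View pics/w6.png

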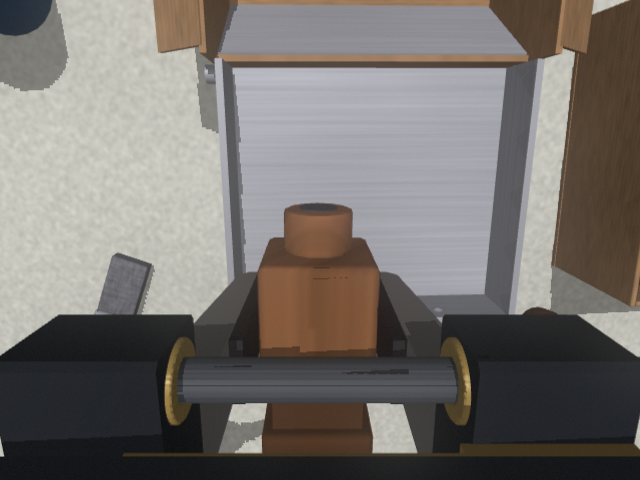

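Call:
step_arm:
  commands:
    - [[0.8,0,3,0,0.8],[0.6,0,3,0,0.8],[0,0,3,0,0.8],[0,0,2,0,0.8],[0,0,2,0,0.8],[0,0,1.5,0,0.8],[0,0,0,0,0.8],[0,0,0,0,0.8]]

```text
time: 8.5
position: [0.5171, 0.225, 0.137]
tool_rot: [0.723, 0.69, 0.013, 0.021]
force: [-0.4, 0.1, -0.7]
grip_width: 0.0419
```

```bash
python3 -c "
from h import *
togo(.51,.236,.132,-1)"
```

```text
t 8.5 tcp [0.5171 0.225  0.137 ] a -2.7 w 41.9 F [-0.4  0.1 -0.7] -> cm [ 1.09 -0.88  2.32] spin -1.7
   tilt deg [ 2.7 -0.7]
```

Call:
step_arm:
  commands:
    - [[0.5,-0.5,0.8,0,0.8],[0.3,0,0.8,0,0.8],[0,0,0.5,0,0.8],[0,0,0.3,0,0.8],[0,0,0,0,0.8]]

```text
time: 9.0
position: [0.5155, 0.2333, 0.1139]
tool_rot: [0.724, 0.69, 0.015, 0.022]
force: [0.6, -0.4, 0.0]
grip_width: 0.0419
```

```bash
python3 -c "
from h import *
togo(.51,.236,.132,-1)"
```

```text
t 9.0 tcp [0.5155 0.2333 0.1139] a -2.7 w 41.9 F [ 0.6 -0.4  0. ] -> cm [ 0.24 -0.56  0.03] spin -1.7
   tilt deg [ 3.  -0.7]
```

Call:
step_arm:
  commands:
    - [[0,0,0.3,0,0.8],[0,0,0,0,0.3],[0,0,0,0,0.3],[0,0,0,0,0.3],[0,0,-2,0,0.3],[0,0,-3,0,0.3],[0,0,-4,0,0.3],[0,0,-4,0,0.3]]

```text
time: 9.8
position: [0.5055, 0.2339, 0.2391]
tool_rot: [0.724, 0.69, 0.01, 0.019]
force: [0.9, 0.1, -0.3]
grip_width: 0.0646
```

```bash
python3 -c "
from h import *
togo(.53,-.245,.25,0);shot('wrist','w7')"
```

```text
t 9.8 tcp [0.5055 0.2339 0.2391] a -2.7 w 64.6 F [ 0.9  0.1 -0.3] -> cm [-47.7    4.69   1.57] spin -2.7
   tilt deg [ 2.4 -0.8]
```

View pics/w7.png

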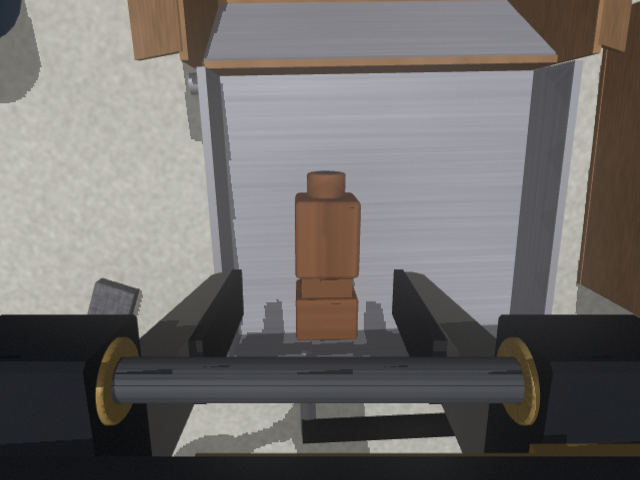

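Call:
step_arm:
  commands:
    - [[-4.7,0.4,0,-2.7,0.3],[-4.7,0.5,0,0,0.3],[-4.7,0.5,0,0,0.1],[-4.7,0.5,0,0,0.1],[-4.7,0.5,0,0,0.1],[-4.7,0.5,0,0,0.1],[-4.7,0.5,0,0,0.1],[-4.7,0.5,0,0,0.1]]

```text
time: 10.65
position: [0.5509, -0.1485, 0.2586]
tool_rot: [0.702, 0.711, 0.021, 0.027]
force: [0.9, -0.0, -0.1]
grip_width: 0.0824
```

```bash
python3 -c "
from h import *
togo(.5326,-.2451,.18,0)"
```

```text
t 10.7 tcp [ 0.5509 -0.1485  0.2586] a 0.8 w 82.4 F [ 0.9 -0.  -0.1] -> cm [-9.54 -2.62  9.67] spin 0.8
   tilt deg [ 3.9 -0.5]
```

Call:
step_arm:
  commands:
    - [[-3,-1,0,0.8,0.1],[-3,-1,0,0,0.1],[-2,0,0,0,0.1],[-1,0,0,0,0.1],[0,0,0,0,0.1],[0,0,0,0,0.1]]

```text
time: 11.25
position: [0.5295, -0.2486, 0.2564]
tool_rot: [0.71, 0.703, 0.02, 0.028]
force: [-0.6, -0.2, 0.7]
grip_width: 0.083
```

```bash
python3 -c "
from h import *
togo(.5326,-.2451,.18,0);shot('wrist','w8')"
```

```text
t 11.2 tcp [ 0.5295 -0.2486  0.2564] a -0.5 w 83.0 F [-0.6 -0.2  0.7] -> cm [ 0.45 -0.34  9.51] spin -0.5
   tilt deg [ 3.9 -0.6]
```

View pics/w8.png

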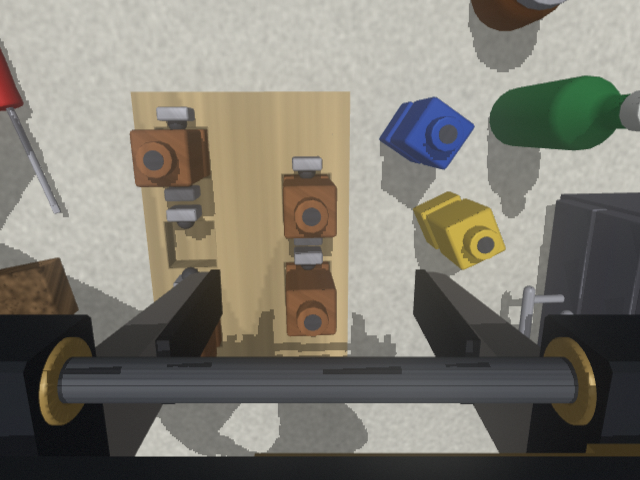

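```bash
python3 -c "
from h import *
r=load('w8'); p=[.4775,-.2876,-.0025]
print(proj(r,SE(p,[(.055,.0425,.12),(.055,-.0425,.12),(-.055,.085,.12)])).round(1))
O=np.array([(311,216),(312.5,322.5),(153.5,160)])
L=[(.055,.0425,.12),(.055,-.0425,.12),(-.055,.085,.12)]
t=least_squares(lambda p:(proj(r,SE(p,L))-O).ravel(),p);print(t.x,t.fun.round(1))
togo(.5326,-.2451,.12,0)
"
```

```text
[[308.1 219.9]
 [309.5 325. ]
 [150.3 163.9]]
[ 0.47984509 -0.28503067 -0.00283042] [ 0.2  0.4 -0.1 -0.6 -0.1  0.1]
t 11.3 tcp [ 0.5296 -0.2484  0.2564] a -0.5 w 82.8 F [-0.3 -0.8  0.2] -> cm [ 0.49 -0.75 15.49] spin -0.5
   tilt deg [ 3.9 -0.6]
```

Call:
step_arm:
  commands:
    - [[0,-4.5,0,0,0.1],[0,-4.5,0,0,0.1],[0,0,0,0,0.1],[0,0,0,0,0.1]]

```text
time: 11.7
position: [0.4381, -0.2423, 0.247]
tool_rot: [0.708, 0.706, 0.021, 0.025]
force: [-0.1, 1.0, -0.2]
grip_width: 0.0828
```

```bash
cat >> h.py <<'E'
def togo(x,y,z,a=None):
    "target of GRASP point; shifts in tool axes"
    s,M,ca=where(); d=np.array([x,y,z])-(s["position"]-M[:,2]*tcp_to_grasp)
    sp=0 if a is None else -((a-ca+180)%360-180)
    print("t",round(s["time"],1),"tcp",np.round(s["position"],4),"a",round(ca,1),"w",round(s["grip_width"]*1e3,1),"F",np.round(s["force"],1),"-> cm",np.round(M.T@d*100,2),"spin",round(sp,1),"tilt",np.degrees(M[:2,2]).round(2))
E
python3 -c "
from h import *
togo(.5336,-.244,.12,0)"
```

```text
t 11.7 tcp [ 0.4381 -0.2423  0.247 ] a -0.1 w 82.8 F [-0.1  1.  -0.2] -> cm [-0.07  8.71 15.16] spin -0.1 tilt [ 3.71 -0.36]
```

Call:
step_arm:
  commands:
    - [[0,1,0,0,0.1],[0,1,0,0,0.1],[0,1,0,0,0.1],[0,1,0,0,0.1],[0,1,0,0,0.1],[0,1,0,0,0.1],[0,0,0,0,0.1],[0,0,0,0,0.1]]

```text
time: 12.5
position: [0.5088, -0.2412, 0.2525]
tool_rot: [0.705, 0.708, 0.021, 0.027]
force: [0.8, -0.0, -0.3]
grip_width: 0.0832
```

```bash
python3 -c "
from h import *
togo(.5336,-.244,.12,0)"
```

```text
t 12.5 tcp [ 0.5088 -0.2412  0.2525] a 0.2 w 83.2 F [ 0.8 -0.  -0.3] -> cm [-0.18  1.57 15.26] spin 0.2 tilt [ 3.9  -0.42]
```

Call:
step_arm:
  commands:
    - [[0,0,0,0,0.1],[0,0,0,0,0.1],[0,0,0,0,0.1],[0,0,0,0,0.1],[0,0,0,0,0.1],[0,0,0,0,0.1],[0,0,0,0,0.1],[0,0,0,0,0.1]]

```text
time: 13.3
position: [0.5075, -0.2415, 0.2527]
tool_rot: [0.706, 0.707, 0.021, 0.027]
force: [-0.3, -0.4, -0.4]
grip_width: 0.0824
```

```bash
python3 -c "
from h import *
togo(.5336,-.244,.12,0)"
```

```text
t 13.3 tcp [ 0.5075 -0.2415  0.2527] a 0.1 w 82.4 F [-0.3 -0.4 -0.4] -> cm [-0.15  1.7  15.28] spin 0.1 tilt [ 3.88 -0.44]
```

Call:
step_arm:
  commands:
    - [[0,0,-4,0,0.1],[0,0,-4,0,0.1],[0,0,-4,0,0.1],[0,0,0,0,0.1],[0,0,0,0,0.1]]

```text
time: 13.8
position: [0.4983, -0.2399, 0.3745]
tool_rot: [0.706, 0.707, 0.021, 0.024]
force: [-0.5, -0.5, -1.0]
grip_width: 0.0829
```

```bash
python3 -c "
from h import *
togo(.5336,-.244,.12,0)"
```

```text
t 13.8 tcp [ 0.4983 -0.2399  0.3745] a 0.1 w 82.9 F [-0.5 -0.5 -1. ] -> cm [-0.28  1.88 27.5 ] spin 0.1 tilt [ 3.68 -0.28]
```

Call:
step_arm:
  commands:
    - [[0,0,1,0,0.1],[0,0,1,0,0.1],[0,0,1,0,0.1],[0,0,1,0,0.1],[0,0,1,0,0.1],[0,0,1,0,0.1],[0,0,1,0,0.1],[0,0,1,0,0.1]]

```text
time: 14.6
position: [0.5017, -0.2384, 0.2814]
tool_rot: [0.706, 0.708, 0.02, 0.019]
force: [0.0, 0.3, -0.3]
grip_width: 0.0826
```

```bash
python3 -c "
from h import *
togo(.5336,-.244,.12,0)"
```

```text
t 14.6 tcp [ 0.5017 -0.2384  0.2814] a 0.1 w 82.6 F [ 0.   0.3 -0.3] -> cm [-0.58  2.27 18.17] spin 0.1 tilt [3.23 0.08]
```

Call:
step_arm:
  commands:
    - [[0,0,-4,0,0.1],[0,0,-4,0,0.1],[0,0,0,0,0.1],[0,0,1,0,0.1],[0,0,1,0,0.1],[0,0,1,0,0.1],[0,0,1,0,0.1],[0,0,1,0,0.1]]

```text
time: 15.4
position: [0.4971, -0.2358, 0.2985]
tool_rot: [0.706, 0.708, 0.02, 0.012]
force: [-0.2, -0.1, -0.1]
grip_width: 0.083
```

Call:
step_arm:
  commands:
    - [[0,0.2,1,0,0.1],[0,0.2,1,0,0.1],[0,0.2,1,0,0.1],[0,0.2,1,0,0.1],[0,0.2,1,0,0.1],[0,0.2,1,0,0.1],[0,0.2,1,0,0.1],[0,0.2,1,0,0.1]]

```text
time: 16.2
position: [0.5176, -0.2341, 0.2102]
tool_rot: [0.706, 0.708, 0.02, 0.01]
force: [-0.3, -0.7, -0.2]
grip_width: 0.0829
```

```bash
python3 -c "
from h import *
togo(.5336,-.244,.12,0)"
```

```text
t 16.2 tcp [ 0.5176 -0.2341  0.2102] a 0.1 w 82.9 F [-0.3 -0.7 -0.2] -> cm [-1.11  1.21 10.94] spin 0.1 tilt [2.43 0.74]
```

Call:
step_arm:
  commands:
    - [[-0.5,0.6,1,0,0.1],[-0.5,0.6,1,0,0.1],[0,0,2,0,0.1],[0,0,2,0,0.1],[0,0,1.5,0,0.1],[0,0,1,0,0.1],[0,0,0,0,0.1]]

```text
time: 16.9
position: [0.5361, -0.2456, 0.1181]
tool_rot: [0.707, 0.707, 0.019, 0.01]
force: [0.3, -0.1, 0.3]
grip_width: 0.0829
```

```bash
python3 -c "
from h import *
togo(.5336,-.244,.085,0);shot('wrist','w9')"
```

```text
t 16.9 tcp [ 0.5361 -0.2456  0.1181] a 0.0 w 82.9 F [ 0.3 -0.1  0.3] -> cm [ 0.11 -0.39  5.17] spin 0.0 tilt [2.42 0.74]
```

View pics/w9.png

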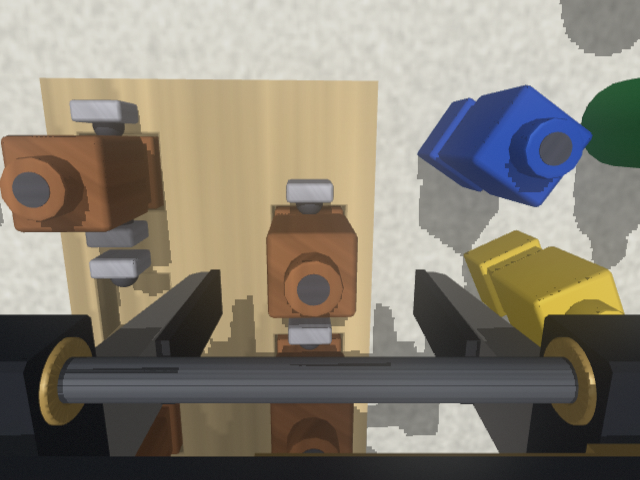

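Centred over call4, with the clips above and below it in the image. I'll descend and close.

Call:
step_arm:
  commands:
    - [[0.1,-0.4,1.5,0,0.1],[0,0,1.5,0,0.1],[0,0,1.2,0,0.1],[0,0,0.8,0,0.1],[0,0,0,0,0.1],[0,0,0,0,0.8],[0,0,0,0,0.8],[0,0,0,0,0.8]]
  grip_force: 50

```text
time: 17.75
position: [0.5387, -0.2471, 0.0711]
tool_rot: [0.706, 0.707, 0.02, 0.016]
force: [0.8, -0.2, -0.4]
grip_width: 0.0606
```

Call:
step_arm:
  commands:
    - [[0,0,0,0,0.8],[0,0,0,0,0.8]]

```text
time: 17.95
position: [0.5391, -0.2475, 0.072]
tool_rot: [0.706, 0.707, 0.02, 0.016]
force: [0.6, -0.7, -2.6]
grip_width: 0.0444
```

```bash
python3 -c "
from h import *
togo(.5336,-.244,.085,0)"
```

```text
t 17.9 tcp [ 0.5391 -0.2475  0.072 ] a 0.1 w 44.4 F [ 0.6 -0.7 -2.6] -> cm [ 0.36 -0.48  0.55] spin 0.1 tilt [2.95 0.32]
```

Call:
step_arm:
  commands:
    - [[0,-0.4,0,0,0.8],[0,0,0,0,0.8],[0,0,0,0,0.8]]

```text
time: 18.25
position: [0.5349, -0.2475, 0.0719]
tool_rot: [0.706, 0.707, 0.02, 0.017]
force: [0.1, 0.4, -0.5]
grip_width: 0.043
```

```bash
python3 -c "
from h import *
togo(.5336,-.244,.085,0);print(sense()['wrist_torque'])"
```

```text
t 18.2 tcp [ 0.5349 -0.2475  0.0719] a 0.1 w 43.0 F [ 0.1  0.4 -0.5] -> cm [ 0.36 -0.06  0.56] spin 0.1 tilt [2.99 0.31]
[-0.06307732  0.00123899  0.02008849]
```

Gripped at 43 mm. Pulling up in modest steps.

Call:
step_arm:
  commands:
    - [[0,0,-1,0,0.8],[0,0,-1.5,0,0.8],[0,0,-2,0,0.8],[0,0,-2,0,0.8],[0,0,-2,0,0.8],[0,0,-3,0,0.8],[0,0,-3,0,0.8],[0,0,-3,0,0.8]]

```text
time: 19.05
position: [0.5219, -0.2457, 0.2535]
tool_rot: [0.706, 0.707, 0.02, 0.011]
force: [0.3, 0.0, -0.7]
grip_width: 0.0419
```

```bash
python3 -c "
from h import *
togo(.635,.27,.30,0);shot('wrist','w10')"
```

```text
t 19.1 tcp [ 0.5219 -0.2457  0.2535] a 0.1 w 41.9 F [ 0.3  0.  -0.7] -> cm [51.6  11.56 -1.65] spin 0.1 tilt [2.5 0.7]
```

View pics/w10.png

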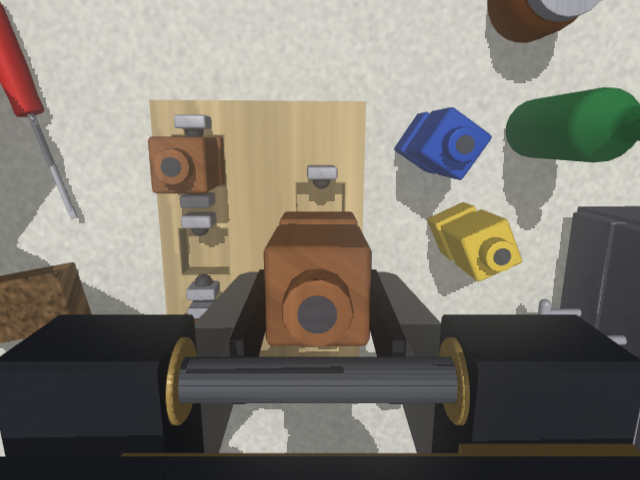

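Call:
step_arm:
  commands:
    - [[2,0,-3,0,0.8],[4,0.6,-2,0,0.8],[4.5,1.0,-1,0,0.8],[4.5,1.0,0,0,0.8],[4.5,1.0,0,0,0.8],[4.5,1.0,0,0,0.8],[4.5,1.0,0,0,0.8],[4.5,1.0,0,0,0.8]]

```text
time: 19.9
position: [0.59, 0.0871, 0.3454]
tool_rot: [0.71, 0.703, 0.025, 0.029]
force: [0.7, -0.4, -0.8]
grip_width: 0.0415
```

```bash
python3 -c "
from h import *
togo(.638,.2945,.26,-1)"
```

```text
t 19.9 tcp [0.59   0.0871 0.3454] a -0.6 w 41.5 F [ 0.7 -0.4 -0.8] -> cm [20.82  3.94 10.64] spin 0.4 tilt [ 4.35 -0.3 ]
```

Call:
step_arm:
  commands:
    - [[4.3,0.8,0.5,0.4,0.8],[4.3,0.8,0.5,0,0.8],[4.3,0.8,0.5,0,0.8],[3,0.8,0.5,0,0.8],[1.5,0.3,0.7,0,0.8],[0,0,1,0,0.8],[0,0,1,0,0.8],[0,0,1,0,0.8]]

```text
time: 20.7
position: [0.633, 0.2718, 0.2997]
tool_rot: [0.71, 0.702, 0.031, 0.033]
force: [-0.3, -0.3, -0.6]
grip_width: 0.0415
```

```bash
python3 -c "
from h import *
togo(.638,.2945,.26,-1);shot('wrist','w11')"
```

```text
t 20.7 tcp [0.633  0.2718 0.2997] a -0.6 w 41.5 F [-0.3 -0.3 -0.6] -> cm [2.29 0.11 5.86] spin 0.4 tilt [ 5.18 -0.17]
```

View pics/w11.png

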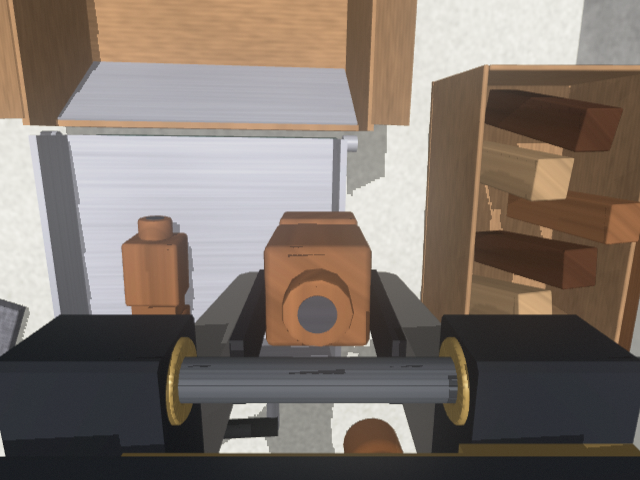

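Call:
step_arm:
  commands:
    - [[1,0,1,0,0.8],[1,0,1,0,0.8],[0.5,0,1,0,0.8],[0,0,1.2,0,0.8],[0,0,1.2,0,0.8],[0,0,1.2,0,0.8],[0,0,1.2,0,0.8],[0,0,1.2,0,0.8]]

```text
time: 21.55
position: [0.6442, 0.2957, 0.2277]
tool_rot: [0.711, 0.701, 0.036, 0.038]
force: [-21.3, -6.6, 42.0]
grip_width: 0.0418
```

```bash
python3 -c "
from h import *
togo(.638,.2945,.191,-1)"
```

```text
t 21.6 tcp [0.6442 0.2957 0.2277] a -0.8 w 41.8 F [-21.3  -6.6  42. ] -> cm [-0.12 -1.    5.45] spin 0.2 tilt [ 6.   -0.14]
```

Call:
step_arm:
  commands:
    - [[0,0,-1,0,0.8],[0,-1,-1,0,0.8],[0,-1,-1,0,0.8],[0,-1,0,0,0.8],[0,0,0,0,0.8]]

```text
time: 22.05
position: [0.6124, 0.2958, 0.2596]
tool_rot: [0.711, 0.7, 0.04, 0.04]
force: [0.1, 0.7, -1.2]
grip_width: 0.0414
```

```bash
python3 -c "
from h import *
togo(.638,.2945,.191,-1);shot('wrist','w12');shot('scene','s12')"
```

```text
t 22.1 tcp [0.6124 0.2958 0.2596] a -0.9 w 41.4 F [ 0.1  0.7 -1.2] -> cm [-0.09  1.77  8.98] spin 0.1 tilt [ 6.5  -0.03]
```

View pics/w12.png

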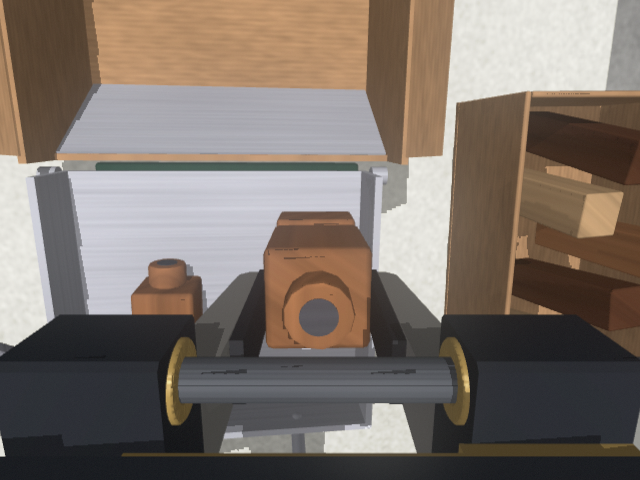

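View pics/s12.png

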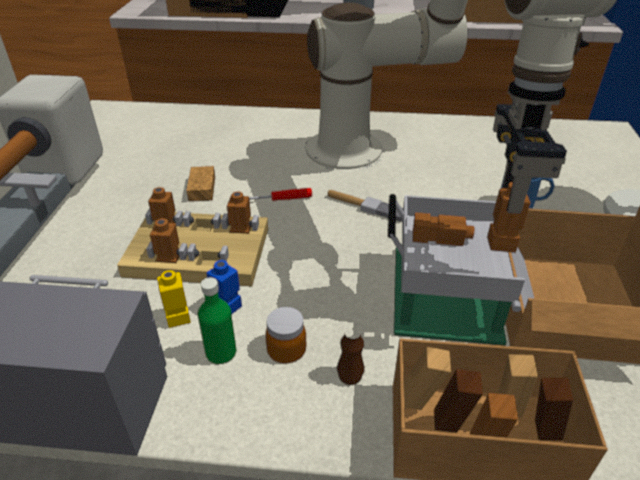

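```bash
python3 -c "
from h import *
r=load('w12'); s,M,a=where(); g=s['position']-M[:,2]*tcp_to_grasp
for h in (.02,.025,.03,.035,.04,.045,.05): print(h,proj(r,g-M[:,2]*h).round(1))
"
```

```text
0.02 [[318.7 336.3]]
0.025 [[318.8 343.4]]
0.03 [[318.8 351. ]]
0.035 [[318.9 359.1]]
0.04 [[319.  367.9]]
0.045 [[319.  377.5]]
0.05 [[319.1 387.8]]
```

Call:
step_arm:
  commands:
    - [[0,1,1,0,0.8],[0,0,1,0,0.8],[0,0,1,0,0.8],[0,0,1,0,0.8],[0,0,1,0,0.8],[0,0,0,0,0.8]]

```text
time: 22.75
position: [0.6294, 0.2945, 0.2044]
tool_rot: [0.712, 0.7, 0.039, 0.039]
force: [-0.2, -0.5, -0.6]
grip_width: 0.0414
```

```bash
python3 -c "
from h import *
togo(.622,.2945,.205,-1);shot('scene','s13',crop=(380,100,560,300),k=3)"
```

```text
t 22.8 tcp [0.6294 0.2945 0.2044] a -1.0 w 41.4 F [-0.2 -0.5 -0.6] -> cm [-0.01 -0.73  1.73] spin 0.0 tilt [ 6.31 -0.11]
```

View pics/s13.png

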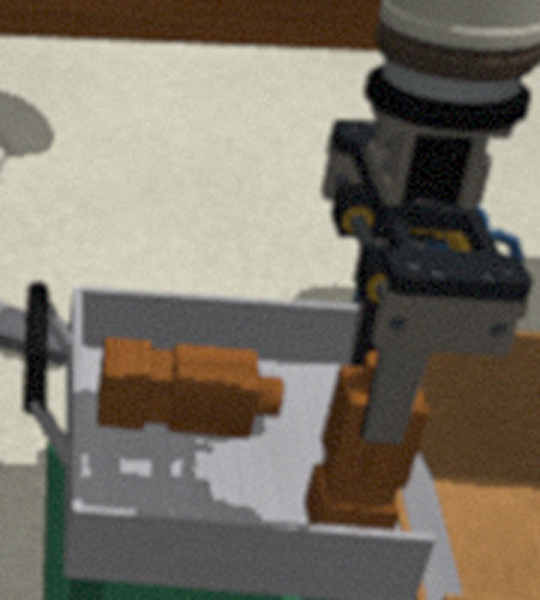

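Call:
step_arm:
  commands:
    - [[-0.5,-0.7,0.6,0,0.8],[0,0,0.6,0,0.8],[0,0,0.4,0,0.8],[0,0,0,0,0.8]]

```text
time: 23.2
position: [0.6256, 0.2904, 0.19]
tool_rot: [0.712, 0.7, 0.041, 0.04]
force: [-0.5, 0.3, -1.6]
grip_width: 0.0412
```

```bash
python3 -c "
from h import *
togo(.622,.2945,.205,-1);shot('scene','s14',crop=(380,100,560,300),k=3)"
```

```text
t 23.2 tcp [0.6256 0.2904 0.19  ] a -1.0 w 41.2 F [-0.5  0.3 -1.6] -> cm [ 0.41 -0.19  0.34] spin 0.0 tilt [ 6.58 -0.02]
```

View pics/s14.png

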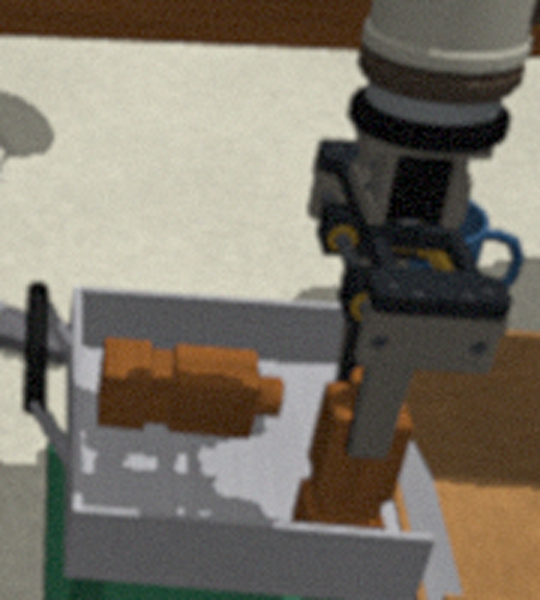

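Call:
step_arm:
  commands:
    - [[0,0,0.5,0,0.8],[0,0,0.4,0,0.8],[0,0,0,0,0.8]]

```text
time: 23.55
position: [0.6287, 0.2912, 0.1873]
tool_rot: [0.712, 0.7, 0.044, 0.042]
force: [-0.1, -0.0, -1.0]
grip_width: 0.0418
```

```bash
python3 -c "
from h import *
togo(.622,.2945,.205,-1)"
```

```text
t 23.6 tcp [0.6287 0.2912 0.1873] a -1.0 w 41.8 F [-0.1 -0.  -1. ] -> cm [ 0.33 -0.46  0.03] spin 0.0 tilt [6.92 0.07]
```

Call:
step_arm:
  commands:
    - [[0,0,0,0,0.5],[0,0,0,0,0.42],[0,0,0,0,0.42],[0,0,0,0,0.4]]

```text
time: 23.95
position: [0.6296, 0.2914, 0.1876]
tool_rot: [0.712, 0.7, 0.044, 0.043]
force: [-0.2, 0.0, -0.3]
grip_width: 0.0548
```

```bash
python3 -c "
from h import *
togo(.622,.2945,.205,-1);shot('scene','s15',crop=(380,100,560,300),k=3);shot('wrist','w15')"
```

```text
t 23.9 tcp [0.6296 0.2914 0.1876] a -1.0 w 54.8 F [-0.2  0.  -0.3] -> cm [ 0.3  -0.55  0.05] spin 0.0 tilt [7.04 0.1 ]
```

View pics/s15.png

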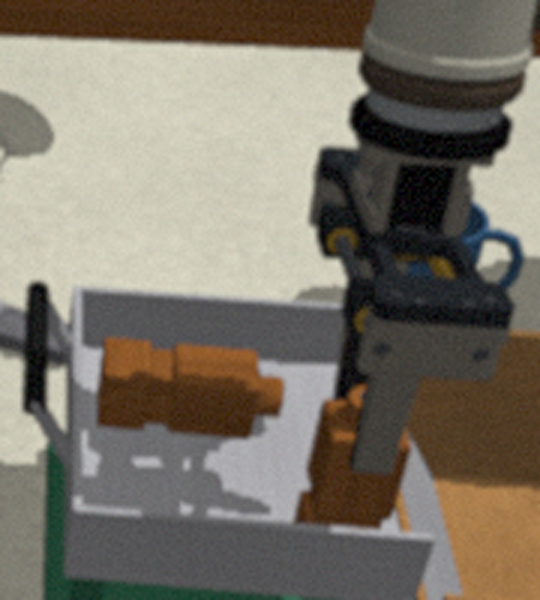

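View pics/w15.png

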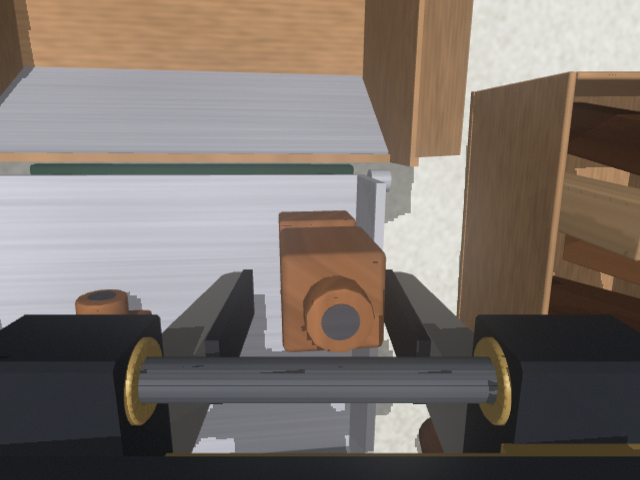

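Call:
step_arm:
  commands:
    - [[0,0.4,0,0,0.25],[0,0.1,0,0,0.25],[0,0.1,-1,0,0.25],[0,0.1,-1,0,0.25],[0,0.1,-1,0,0.25],[0,0.1,-1,0,0.25],[0,0.1,-1,0,0.25],[0,0,0,0,0.25]]

```text
time: 24.85
position: [0.6343, 0.2913, 0.2448]
tool_rot: [0.712, 0.7, 0.046, 0.043]
force: [-0.4, -0.4, -0.4]
grip_width: 0.0691
```

```bash
python3 -c "
from h import *
togo(.5336,-.329,.205,0);shot('scene','s16',crop=(380,100,560,300),k=3);shot('wrist','w16')"
```

```text
t 24.9 tcp [0.6343 0.2913 0.2448] a -1.0 w 69.1 F [-0.4 -0.4 -0.4] -> cm [-62.21  -9.46   4.4 ] spin -1.0 tilt [7.18 0.14]
```

View pics/w16.png

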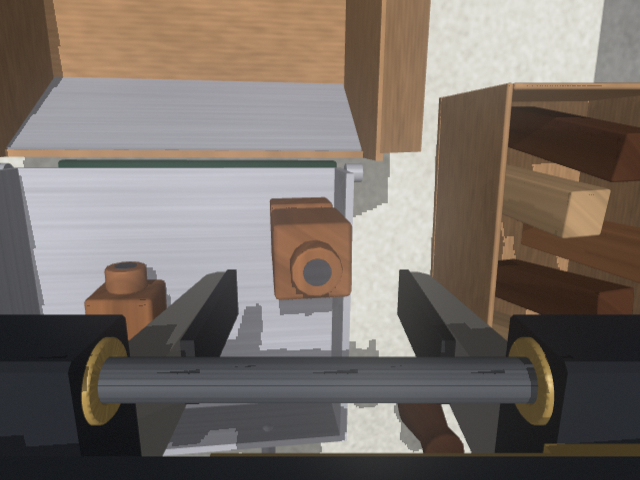

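```bash
python3 -c "
from h import *
s=sense();print(s['qpos'].round(4), s['tau'].round(2))"
```

```text
[ 0.2725  0.366   1.2983 -0.0321  1.3589  0.294 ] [ 2.000e-02 -4.851e+01 -3.401e+01 -4.000e-02 -4.500e-01  1.000e-02]
```

Call:
step_arm:
  commands:
    - [[-1,0,0,0,0.25],[-1,0,0,0,0.25],[-1,0,0,0,0.25],[-1,0,0,0,0.25]]

```text
time: 25.35
position: [0.6315, 0.2482, 0.2395]
tool_rot: [0.711, 0.7, 0.042, 0.041]
force: [0.3, 0.2, 0.3]
grip_width: 0.0689
```

```bash
python3 -c "
from h import *
s=sense();print(s['qpos'].round(4), s['tau'].round(2));togo(.5336,-.329,.205,0)"
```

```text
[ 0.2085  0.32    1.3614 -0.0247  1.3444  0.2279] [ 1.150e+00 -4.532e+01 -3.366e+01 -2.000e-02 -4.000e-01  1.900e-01]
t 25.4 tcp [0.6315 0.2482 0.2395] a -0.9 w 68.9 F [0.3 0.2 0.3] -> cm [-57.87  -9.24   4.12] spin -0.9 tilt [6.76 0.02]
```

Call:
step_arm:
  commands:
    - [[-2,0,-3,0,0.25],[-2,0,-3,0,0.25],[-2,0,0,0,0.25],[-2,0,0,0,0.25]]

```text
time: 25.75
position: [0.6215, 0.1626, 0.2987]
tool_rot: [0.711, 0.7, 0.04, 0.04]
force: [-1.0, -0.3, -0.5]
grip_width: 0.0688
```

```bash
python3 -c "
from h import *
s=sense();print(s['qpos'].round(4), s['tau'].round(2));togo(.5336,-.329,.205,0)"
```

```text
[ 0.073   0.2011  1.3881 -0.0094  1.4389  0.0892] [ 2.260e+00 -4.255e+01 -3.536e+01  2.000e-02 -3.800e-01  3.900e-01]
t 25.8 tcp [0.6215 0.1626 0.2987] a -0.9 w 68.8 F [-1.  -0.3 -0.5] -> cm [-49.3   -9.04  10.23] spin -0.9 tilt [ 6.51 -0.06]
```

Call:
step_arm:
  commands:
    - [[-2.5,-0.4,0,0,0.25],[-2.5,-0.4,0,0,0.25],[-2.5,-0.4,0,0,0.25],[-2.5,-0.4,0,0,0.25],[-2.5,-0.4,0,0,0.25],[-2.5,-0.4,0,0,0.25],[-2.5,-0.4,0,0,0.25],[-2.5,-0.4,0,0,0.25]]

```text
time: 26.55
position: [0.5824, -0.0507, 0.2947]
tool_rot: [0.713, 0.699, 0.04, 0.041]
force: [0.5, 0.4, -0.5]
grip_width: 0.0688
```

```bash
python3 -c "
from h import *
togo(.5336,-.329,.205,0)"
```

```text
t 26.6 tcp [ 0.5824 -0.0507  0.2947] a -1.1 w 68.8 F [ 0.5  0.4 -0.5] -> cm [-27.92  -5.34  10.29] spin -1.1 tilt [ 6.58 -0.13]
```

Call:
step_arm:
  commands:
    - [[-2.5,-0.4,0,0,0.25],[-2.5,-0.4,0,0,0.25],[-2.5,-0.4,0,0,0.25],[-2.5,-0.4,0,0,0.25],[-2.5,-0.4,0,0,0.25],[-2.5,-0.4,0,0,0.25],[-2.5,-0.4,0,0,0.25],[-2.5,-0.4,0,0,0.25]]

```text
time: 27.35
position: [0.539, -0.2633, 0.2898]
tool_rot: [0.715, 0.697, 0.04, 0.041]
force: [-0.2, -0.5, 0.8]
grip_width: 0.0692
```

```bash
python3 -c "
from h import *
togo(.5336,-.329,.205,0)"
```

```text
t 27.4 tcp [ 0.539  -0.2633  0.2898] a -1.4 w 69.2 F [-0.2 -0.5  0.8] -> cm [-6.57 -1.35 10.26] spin -1.4 tilt [ 6.55 -0.2 ]
```

Call:
step_arm:
  commands:
    - [[0,0,-5,0,0.1],[0,0,-5,0,0.1],[0,0,0,0,0.1],[0,0,0,0,0.1]]

```text
time: 27.75
position: [0.5227, -0.2687, 0.3888]
tool_rot: [0.718, 0.694, 0.039, 0.039]
force: [0.7, -0.2, -0.7]
grip_width: 0.0824
```

```bash
python3 -c "
from h import *
togo(.5336,-.329,.205,0)"
```

```text
t 27.8 tcp [ 0.5227 -0.2687  0.3888] a -1.9 w 82.4 F [ 0.7 -0.2 -0.7] -> cm [-6.02 -0.71 20.27] spin -1.9 tilt [ 6.24 -0.11]
```

Call:
step_arm:
  commands:
    - [[0,0,0.8,0,0.1],[0,0,0.8,0,0.1],[0,0,0.8,0,0.1],[0,0,0.8,0,0.1],[0,0,0.8,0,0.1],[0,0,0.8,0,0.1],[0,0,0.8,0,0.1],[0,0,0.8,0,0.1]]

```text
time: 28.55
position: [0.5282, -0.267, 0.3132]
tool_rot: [0.718, 0.694, 0.038, 0.034]
force: [0.5, -0.7, -0.6]
grip_width: 0.083
```

```bash
python3 -c "
from h import *
togo(.5336,-.329,.205,0)"
```

```text
t 28.6 tcp [ 0.5282 -0.267   0.3132] a -1.9 w 83.0 F [ 0.5 -0.7 -0.6] -> cm [-6.27 -0.35 12.66] spin -1.9 tilt [5.83 0.26]
```

Call:
step_arm:
  commands:
    - [[0,0,0.3,0,0.1],[0,0,0.3,0,0.1],[0,0,0.3,0,0.1],[0,0,0.3,0,0.1],[0,0,0.3,0,0.1],[0,0,0.3,0,0.1],[0,0,0.3,0,0.1],[0,0,0.3,0,0.1]]

```text
time: 29.35
position: [0.5311, -0.2671, 0.2877]
tool_rot: [0.718, 0.694, 0.038, 0.034]
force: [-0.7, -0.7, -0.1]
grip_width: 0.0827
```

```bash
python3 -c "
from h import *
togo(.5336,-.329,.205,0)"
```

```text
t 29.4 tcp [ 0.5311 -0.2671  0.2877] a -1.9 w 82.7 F [-0.7 -0.7 -0.1] -> cm [-6.24 -0.39 10.1 ] spin -1.9 tilt [5.88 0.21]
```

Call:
step_arm:
  commands:
    - [[-1,0,-5,0,0.1],[-1,0,-5,0,0.1],[-1,0,-5,0,0.1],[0,0,1,0,0.1],[0,0,1,0,0.1],[0,0,1,0,0.1],[0,0,1,0,0.1],[0,0,1,0,0.1]]

```text
time: 30.15
position: [0.5177, -0.2955, 0.379]
tool_rot: [0.718, 0.695, 0.038, 0.028]
force: [0.2, -0.0, -0.5]
grip_width: 0.0827
```

```bash
python3 -c "
from h import *
togo(.5336,-.329,.205,0)"
```

```text
t 30.1 tcp [ 0.5177 -0.2955  0.379 ] a -1.9 w 82.7 F [ 0.2 -0.  -0.5] -> cm [-3.56  0.08 19.3 ] spin -1.9 tilt [5.33 0.68]
```

Call:
step_arm:
  commands:
    - [[0,0,1,0,0.1],[0,0,1,0,0.1],[0,0,1,0,0.1],[0,0,1,0,0.1],[0,0,1,0,0.1],[0,0,0,0,0.1],[0,0,0,0,0.1],[0,0,0,0,0.1]]

```text
time: 30.95
position: [0.5215, -0.2928, 0.3193]
tool_rot: [0.718, 0.695, 0.037, 0.024]
force: [0.5, 0.1, 0.3]
grip_width: 0.0826
```

```bash
python3 -c "
from h import *
togo(.5336,-.329,.205,0);print(sense()['qpos'].round(3))"
```

```text
t 30.9 tcp [ 0.5215 -0.2928  0.3193] a -1.9 w 82.6 F [0.5 0.1 0.3] -> cm [-3.82  0.34 13.29] spin -1.9 tilt [4.97 1.03]
[-0.753  0.116  1.442  0.073  1.533 -0.722]
```

Call:
step_arm:
  commands:
    - [[-1,0,-5,0,0.1],[-1,0,-5,0,0.1],[-1,0,-3,0,0.1],[0,0,1,0,0.1],[0,0,1,0,0.1],[0,0,1,0,0.1],[0,0,1,0,0.1],[0,0,1,0,0.1]]

```text
time: 31.75
position: [0.5121, -0.3226, 0.3948]
tool_rot: [0.717, 0.695, 0.037, 0.021]
force: [0.1, 0.1, -0.5]
grip_width: 0.0826
```

Call:
step_arm:
  commands:
    - [[0,0,1,0,0.1],[0,0,1,0,0.1],[0,0,1,0,0.1],[0,0,1,0,0.1],[0,0,1,0,0.1],[0,0,1,0,0.1],[0,0,1,0,0.1],[0,0,1,0,0.1]]

```text
time: 32.55
position: [0.5184, -0.319, 0.3046]
tool_rot: [0.717, 0.696, 0.037, 0.018]
force: [0.5, 0.0, -0.6]
grip_width: 0.0827
```

```bash
python3 -c "
from h import *
togo(.5334,-.329,.14,0);print(sense()['qpos'].round(3))"
```

```text
t 32.5 tcp [ 0.5184 -0.319   0.3046] a -1.8 w 82.7 F [ 0.5  0.  -0.6] -> cm [-1.42  0.25 18.37] spin -1.8 tilt [4.5  1.48]
[-0.79   0.159  1.423  0.074  1.523 -0.762]
```

Call:
step_arm:
  commands:
    - [[-0.5,0,2,-0.9,0.1],[-0.5,0.1,2,-0.9,0.1],[-0.5,0,2,0,0.1],[0,0.1,2,0,0.1],[0,0,2,0,0.1],[0,0,2,0,0.1],[0,0,2,0,0.1],[0,0,2,0,0.1]]

```text
time: 33.35
position: [0.5348, -0.3317, 0.1383]
tool_rot: [0.706, 0.707, 0.037, 0.022]
force: [-0.9, -0.6, -0.8]
grip_width: 0.0829
```

```bash
python3 -c "
from h import *
togo(.5334,-.329,.14,0);print(sense()['qpos'].round(3));shot('wrist','w17')"
```

```text
t 33.4 tcp [ 0.5348 -0.3317  0.1383] a 0.1 w 82.9 F [-0.9 -0.6 -0.8] -> cm [ 0.28 -0.12  1.69] spin 0.1 tilt [4.77 1.19]
[-0.785  0.315  1.57   0.079  1.214 -0.813]
```

View pics/w17.png

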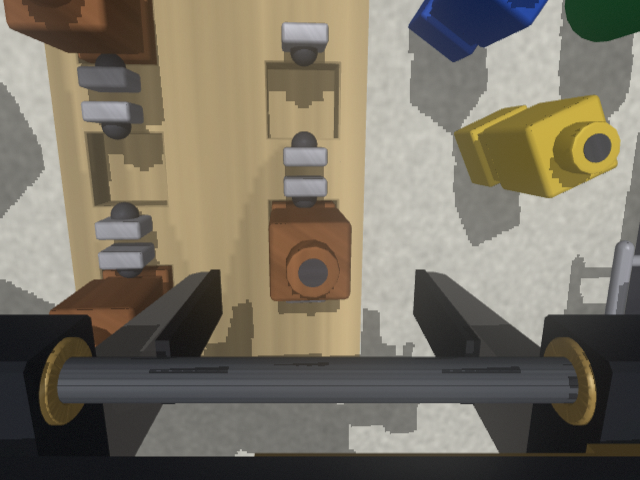

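```bash
python3 -c "
from h import *
togo(.5334,-.329,.072,0)"
```

```text
t 33.4 tcp [ 0.533  -0.3299  0.1339] a 0.0 w 82.6 F [-0.8  1.1 -3.2] -> cm [-0.07 -0.45  8.05] spin 0.0 tilt [4.5  1.46]
```

Call:
step_arm:
  commands:
    - [[0,-0.4,2,0,0.1],[0,-0.3,2,0,0.1],[0,0,1.5,0,0.1],[0,0,1,0,0.1],[0,0,0,0,0.1]]

```text
time: 33.9
position: [0.5315, -0.3283, 0.066]
tool_rot: [0.706, 0.707, 0.037, 0.019]
force: [0.4, -0.1, 0.3]
grip_width: 0.083
```

```bash
python3 -c "
from h import *
togo(.5334,-.329,.072,0)"
```

```text
t 33.9 tcp [ 0.5315 -0.3283  0.066 ] a 0.1 w 83.0 F [ 0.4 -0.1  0.3] -> cm [-0.06  0.23  1.29] spin 0.1 tilt [4.52 1.44]
```

Call:
step_arm:
  commands:
    - [[0,0.2,0.9,0,0.1],[0,0,0.4,0,0.1],[0,0,0,0,0.8],[0,0,0,0,0.8],[0,0,0,0,0.8],[0,0,0,0,0.8],[0,0,0,0,0.8],[0,0,0,0,0.8]]
  grip_force: 60

```text
time: 34.7
position: [0.5358, -0.3299, 0.0561]
tool_rot: [0.705, 0.708, 0.036, 0.021]
force: [-3.5, -0.1, 1.7]
grip_width: 0.0433
```

```bash
python3 -c "
from h import *
togo(.5334,-.329,.072,0)"
```

```text
t 34.7 tcp [ 0.5358 -0.3299  0.0561] a 0.1 w 43.3 F [-3.5 -0.1  1.7] -> cm [ 0.13 -0.11  0.27] spin 0.1 tilt [4.6  1.21]
```

Call:
step_arm:
  commands:
    - [[0,0,0,0,0.8],[0,0.1,-0.8,0,0.8],[0,0.1,-1,0,0.8],[0,0.1,-1,0,0.8],[0,0.1,-1.5,0,0.8],[0,0.2,-2,0,0.8],[0,0.2,-2,0,0.8],[0,0.2,-2,0,0.8]]

```text
time: 35.5
position: [0.5364, -0.3302, 0.164]
tool_rot: [0.706, 0.708, 0.037, 0.018]
force: [1.3, -0.2, -1.0]
grip_width: 0.0415
```

```bash
python3 -c "
from h import *
togo(.56,.10,.34,0);shot('wrist','w18');print(sense()['qpos'].round(3))"
```

```text
t 35.5 tcp [ 0.5364 -0.3302  0.164 ] a 0.1 w 41.5 F [ 1.3 -0.2 -1. ] -> cm [ 43.45   3.79 -14.37] spin 0.1 tilt [4.43 1.49]
[-0.781  0.294  1.532  0.077  1.272 -0.806]
```

View pics/w18.png

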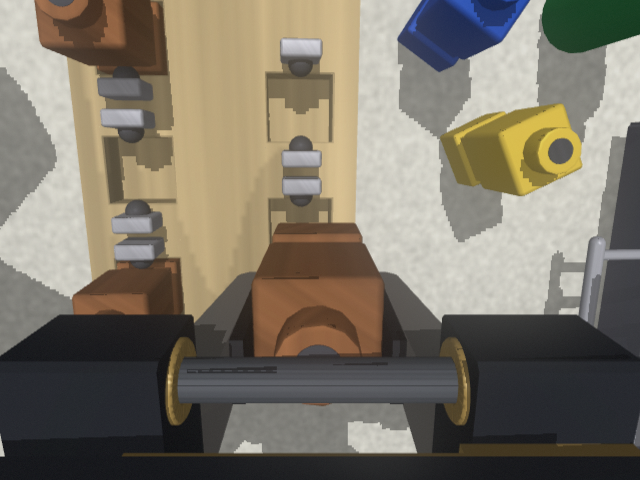

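Call:
step_arm:
  commands:
    - [[0,0.3,-4.5,0,0.8],[0,0.3,-4.5,0,0.8],[2.5,0.3,-4.5,0,0.8],[2.5,0.2,0,0,0.8],[2.5,0.2,0,0,0.8],[2.5,0.2,0,0,0.8],[2.5,0.2,0,0,0.8],[2.5,0.2,0,0,0.8]]

```text
time: 36.35
position: [0.5506, -0.1846, 0.3236]
tool_rot: [0.706, 0.706, 0.042, 0.037]
force: [0.8, -0.5, -0.6]
grip_width: 0.0417
```

Call:
step_arm:
  commands:
    - [[2.5,0.2,0,0,0.8],[2.5,0.2,0,0,0.8],[2.5,0.2,0,0,0.8],[2.5,0.2,0,0,0.8],[2.5,0.2,0,0,0.8],[2.5,0.2,0,0,0.8],[2.5,0.2,0,0,0.8],[2.5,0.2,0,0,0.8]]

```text
time: 37.15
position: [0.5691, 0.0269, 0.342]
tool_rot: [0.704, 0.707, 0.05, 0.046]
force: [0.1, -0.6, -0.6]
grip_width: 0.0416
```

```bash
python3 -c "
from h import *
togo(.57,.10,.34,0);print(sense()['qpos'].round(3))"
```

```text
t 37.1 tcp [0.5691 0.0269 0.342 ] a 0.2 w 41.6 F [ 0.1 -0.6 -0.6] -> cm [7.31 0.09 2.12] spin 0.2 tilt [7.82 0.34]
[-0.183 -0.023  1.546  0.031  1.486 -0.187]
```

Call:
step_arm:
  commands:
    - [[1,0,-5,0,0.8],[1,0,-5,0,0.8],[1,0,1,0,0.8],[1,0,1,0,0.8],[1,0,1,0,0.8],[0,0,1,0,0.8],[0,0,1,0,0.8],[0,0,1,0,0.8]]

```text
time: 37.95
position: [0.5621, 0.0848, 0.3813]
tool_rot: [0.701, 0.709, 0.054, 0.047]
force: [0.5, 0.5, -1.1]
grip_width: 0.0417
```

```bash
python3 -c "
from h import *
togo(.57,.10,.34,0);print(sense()['qpos'].round(3))"
```

```text
t 38.0 tcp [0.5621 0.0848 0.3813] a 0.6 w 41.7 F [ 0.5  0.5 -1.1] -> cm [1.47 0.21 6.09] spin 0.6 tilt [8.13 0.66]
[-0.076 -0.032  1.479  0.022  1.553 -0.085]
```

Call:
step_arm:
  commands:
    - [[0,0,1,0,0.8],[0,0,1,0,0.8],[0,0,1,0,0.8],[0,0,1,0,0.8],[0,0,0,0,0.8]]

```text
time: 38.45
position: [0.5669, 0.0839, 0.3331]
tool_rot: [0.702, 0.709, 0.051, 0.044]
force: [-0.8, -0.3, -0.8]
grip_width: 0.0417
```

```bash
python3 -c "
from h import *
togo(.57,.10,.34,0);print(sense()['qpos'].round(3))"
```

```text
t 38.5 tcp [0.5669 0.0839 0.3331] a 0.5 w 41.7 F [-0.8 -0.3 -0.8] -> cm [1.61 0.41 1.25] spin 0.5 tilt [7.69 0.66]
[-0.076 -0.011  1.551  0.022  1.469 -0.086]
```

Call:
step_arm:
  commands:
    - [[0,0,-5,0,0.8],[0,0,-5,0,0.8],[0,0,0,0,0.8],[0,0,2,0,0.8],[0,0,2,0,0.8],[0,0,2,0,0.8],[0,0,2,0,0.8],[0,0,2,0,0.8]]

```text
time: 39.25
position: [0.5685, 0.0836, 0.336]
tool_rot: [0.702, 0.708, 0.054, 0.047]
force: [-0.6, 0.3, -1.2]
grip_width: 0.0416
```

```bash
python3 -c "
from h import *
togo(.57,.10,.34,0);print(sense()['qpos'].round(3))"
```

```text
t 39.2 tcp [0.5685 0.0836 0.336 ] a 0.4 w 41.6 F [-0.6  0.3 -1.2] -> cm [1.64 0.22 1.51] spin 0.4 tilt [8.17 0.61]
[-0.077 -0.015  1.549  0.022  1.465 -0.086]
```

Call:
step_arm:
  commands:
    - [[0,0,-5,0,0.8],[0,0,-5,0,0.8],[0,0,0.6,0,0.8],[0,0,0.6,0,0.8],[0,0,0.6,0,0.8],[0,0,0.6,0,0.8],[0,0,0.6,0,0.8],[0,0,0.6,0,0.8]]

```text
time: 40.05
position: [0.5518, 0.0834, 0.3775]
tool_rot: [0.703, 0.709, 0.043, 0.034]
force: [-0.3, 0.3, -1.6]
grip_width: 0.0419
```

```bash
python3 -c "
from h import *
togo(.57,.10,.34,0);print(sense()['qpos'].round(3))"
```

```text
t 40.0 tcp [0.5518 0.0834 0.3775] a 0.4 w 41.9 F [-0.3  0.3 -1.6] -> cm [1.6  1.42 5.82] spin 0.4 tilt [6.18 0.76]
[-0.079 -0.031  1.483  0.022  1.583 -0.086]
```

Call:
step_arm:
  commands:
    - [[0,0,-5,0,0.8],[0,0,-5,0,0.8],[0,0,0.6,0,0.8],[0,0,0.8,0,0.8],[0,0,0.8,0,0.8],[0,0,0.8,0,0.8],[0,0,0.8,0,0.8],[0,0,0.8,0,0.8]]

```text
time: 40.85
position: [0.5411, 0.0832, 0.4129]
tool_rot: [0.704, 0.709, 0.033, 0.023]
force: [0.2, 0.1, -0.8]
grip_width: 0.0418
```

```bash
python3 -c "
from h import *
togo(.57,.10,.34,0)"
```

```text
t 40.9 tcp [0.5411 0.0832 0.4129] a 0.4 w 41.8 F [ 0.2  0.1 -0.8] -> cm [1.55 2.32 9.39] spin 0.4 tilt [4.55 0.89]
```

Call:
step_arm:
  commands:
    - [[0,0,0.8,0,0.8],[0,0,0.8,0,0.8],[0,0,0.8,0,0.8],[0,0,0.8,0,0.8],[0,0,0.8,0,0.8],[0,0,0.8,0,0.8],[0,0,0.8,0,0.8],[0,0,0.8,0,0.8]]

```text
time: 41.65
position: [0.546, 0.0843, 0.3419]
tool_rot: [0.704, 0.709, 0.033, 0.022]
force: [0.2, -1.0, -1.1]
grip_width: 0.0415
```

```bash
python3 -c "
from h import *
togo(.57,.10,.34,0)"
```

```text
t 41.6 tcp [0.546  0.0843 0.3419] a 0.4 w 41.5 F [ 0.2 -1.  -1.1] -> cm [1.55 2.39 2.27] spin 0.4 tilt [4.42 0.9 ]
```

Call:
step_arm:
  commands:
    - [[0,0,-5,0,0.8],[0,0,-5,0,0.8],[0,0,0.6,0,0.8],[0,0,0.8,0,0.8],[0,0,0.8,0,0.8],[0,0,0.8,0,0.8],[0,0,0.8,0,0.8],[0,0,0.8,0,0.8]]

```text
time: 42.45
position: [0.5367, 0.0839, 0.3801]
tool_rot: [0.704, 0.709, 0.025, 0.013]
force: [0.7, -0.0, -1.1]
grip_width: 0.0418
```

Call:
step_arm:
  commands:
    - [[0,0,-5,0,0.8],[0,0,-5,0,0.8],[0,0,0.6,0,0.8],[0,0,0.8,0,0.8],[0,0,0.8,0,0.8],[0,0,0.8,0,0.8],[0,0,0.8,0,0.8],[0,0,0.8,0,0.8]]

```text
time: 43.25
position: [0.5272, 0.0837, 0.4123]
tool_rot: [0.704, 0.71, 0.014, -0.001]
force: [-0.2, -0.2, -1.8]
grip_width: 0.0419
```

```bash
python3 -c "
from h import *
togo(.57,.10,.34,0)"
```

```text
t 43.2 tcp [0.5272 0.0837 0.4123] a 0.4 w 41.9 F [-0.2 -0.2 -1.8] -> cm [1.45 4.16 9.21] spin 0.4 tilt [1.06 1.17]
```

```bash
python3 -c "
from h import *
r=load('w16'); p=[.557,.336,-.018]
w=ray(r,[(317,272)],.218); print(w)
c,s_=np.cos(p[2]),np.sin(p[2])
def loc(w): d=w[:,:2]-p[:2]; return np.c_[c*d[:,0]+s_*d[:,1],-s_*d[:,0]+c*d[:,1]]
print('call4 local',loc(w))
print('call5 mouth top z~.14',loc(ray(load('w7'),[(307,195),(358,195),(357,337),(297,338)],.148)))
print(SE(p,[(.014,-.085,0)]))
togo(.569,.251,.30,-1)
"
```

```text
[[0.63762403 0.29245057 0.218     ]]
call4 local [[ 0.08139482 -0.04209122]]
call5 mouth top z~.14 [[-0.05088127 -0.07423827]
 [-0.01899805 -0.07540418]
 [-0.0202641  -0.17314142]
 [-0.0611871  -0.17173847]]
[[0.56946781 0.25076178 0.        ]]
t 43.2 tcp [0.5272 0.0837 0.4123] a 0.4 w 41.9 F [-0.2 -0.2 -1.8] -> cm [16.47  4.09 13.51] spin 1.4 tilt [1.06 1.17]
```

Call:
step_arm:
  commands:
    - [[2,0.5,0.8,0.7,0.8],[2,0.5,0.8,0.7,0.8],[2,0.5,0.8,0,0.8],[2,0.5,0.8,0,0.8],[2,0.5,0.8,0,0.8],[2,0.5,0.8,0,0.8],[2,0.5,0.8,0,0.8],[1,0.3,0.8,0,0.8]]

```text
time: 44.05
position: [0.5675, 0.2384, 0.3401]
tool_rot: [0.715, 0.699, 0.01, -0.003]
force: [0.3, -0.1, -0.3]
grip_width: 0.0416
```

```bash
python3 -c "
from h import *
togo(.569,.251,.21,-1)"
```

```text
t 44.0 tcp [0.5675 0.2384 0.3401] a -1.3 w 41.6 F [ 0.3 -0.1 -0.3] -> cm [1.02e+00 1.00e-02 1.49e+01] spin -0.3 tilt [0.53 1.07]
```

Call:
step_arm:
  commands:
    - [[0.5,0,1.2,0,0.8],[0.5,0,1.3,0,0.8],[0,0,1.3,0,0.8],[0,0,1.3,0,0.8],[0,0,1.3,0,0.8],[0,0,1.3,0,0.8],[0,0,1.3,0,0.8],[0,0,1.3,0,0.8]]

```text
time: 44.85
position: [0.5679, 0.2487, 0.2273]
tool_rot: [0.715, 0.699, 0.009, -0.003]
force: [-0.8, -0.1, -1.5]
grip_width: 0.0415
```

```bash
python3 -c "
from h import *
togo(.569,.251,.18,-1); shot('wrist','w19');shot('scene','s19',crop=(380,100,560,300),k=3)"
```

```text
t 44.9 tcp [0.5679 0.2487 0.2273] a -1.4 w 41.5 F [-0.8 -0.1 -1.5] -> cm [0.15 0.07 6.6 ] spin -0.4 tilt [0.44 0.97]
```

View pics/s19.png

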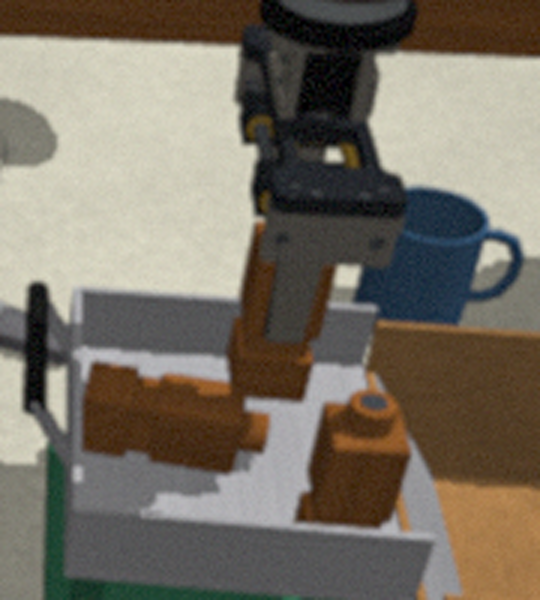

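View pics/w19.png

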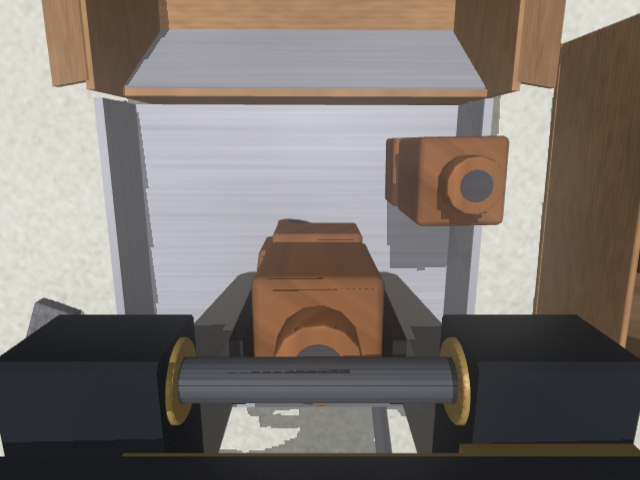

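```bash
cat >> h.py <<'E'
TP=[.557,.336,-.018]
def loc(w,p=TP):
    c,s=np.cos(p[2]),np.sin(p[2]); d=np.atleast_2d(w)[:,:2]-p[:2]; return np.c_[c*d[:,0]+s*d[:,1],-s*d[:,0]+c*d[:,1]].round(3)
E
python3 -c "
from h import *
r=load('s19')
f=lambda u,v:(u/3+380,v/3+100)
print('top-face pts', loc(ray(r,[f(95,366),f(160,378),f(240,392),f(84,402),f(140,410),f(235,425)],.148)))
print('mouth', loc(ray(r,[f(262,432)],.127)))
print('call4 hole',loc(ray(r,[f(374,401)],.218)))
"
python3 - <<'E'
import cv2,numpy as np,sys
sys.path.insert(0,'.')
from h import *
r=load('s19'); save(r,'s19b',(395,205,490,285),8)
E
```

```text
top-face pts [[-0.027 -0.18 ]
 [-0.019 -0.141]
 [-0.01  -0.093]
 [ 0.01  -0.188]
 [ 0.014 -0.154]
 [ 0.022 -0.099]]
mouth [[ 0.001 -0.078]]
call4 hole [[ 0.082 -0.042]]
```

View pics/s19b.png

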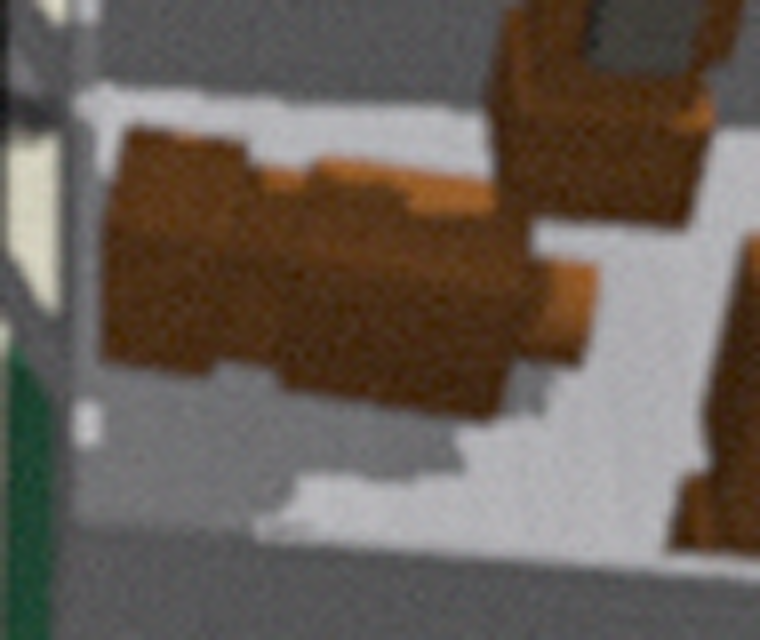

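Call5 was shifted inside the tray: it now lies along local x ≈ -0.03 to +0.03, y ≈ -0.19 to -0.075. I'll put call3 in front of it, at local (0.005, -0.038).

Call:
step_arm:
  commands:
    - [[1.5,-0.3,0,0,0.8],[1.5,-0.3,0,0,0.8],[1.3,0,0,0,0.8],[0.3,0,1,0,0.8],[0,0,1,0,0.8],[0,0,1,0,0.8],[0,0,1,0,0.8],[0,0,0,0,0.8]]

```text
time: 45.75
position: [0.5621, 0.301, 0.1845]
tool_rot: [0.715, 0.699, 0.008, -0.004]
force: [-0.2, -1.1, -1.0]
grip_width: 0.0422
```

```bash
python3 -c "
from h import *
togo(.561,.298,.177,-1); shot('scene','s20',crop=(380,100,560,300),k=3)"
```

```text
t 45.8 tcp [0.5621 0.301  0.1845] a -1.2 w 42.2 F [-0.2 -1.1 -1. ] -> cm [-0.32 -0.11  2.61] spin -0.2 tilt [0.36 0.98]
```

View pics/s20.png

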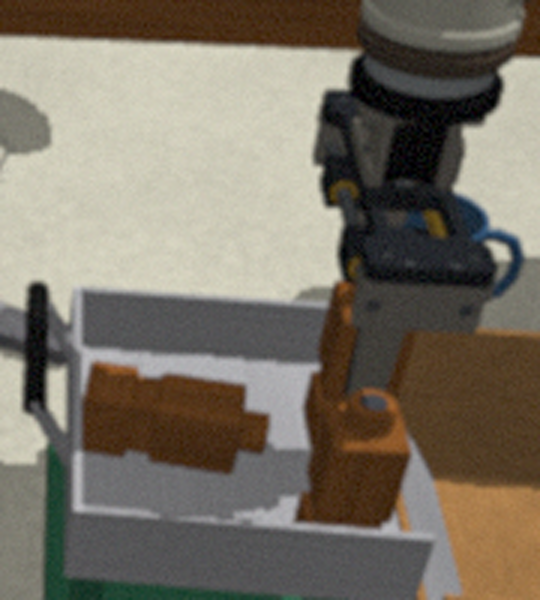

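Call:
step_arm:
  commands:
    - [[-0.4,0,0.6,0,0.8],[-0.2,0,0.6,0,0.8],[0,0,0.5,0,0.8],[0,0,0.4,0,0.8],[0,0,0,0,0.8]]

```text
time: 46.3
position: [0.5634, 0.294, 0.1634]
tool_rot: [0.715, 0.699, 0.009, -0.003]
force: [0.5, -0.3, -1.2]
grip_width: 0.0417
```

```bash
python3 -c "
from h import *
togo(.561,.298,.177,-1)"
```

```text
t 46.3 tcp [0.5634 0.294  0.1634] a -1.3 w 41.7 F [ 0.5 -0.3 -1.2] -> cm [ 0.42 -0.24  0.51] spin -0.3 tilt [0.52 1.02]
```

Call:
step_arm:
  commands:
    - [[0,0,0.4,0,0.8],[0,0,0.3,0,0.8],[0,0,0,0,0.8]]

```text
time: 46.6
position: [0.5637, 0.2943, 0.1561]
tool_rot: [0.715, 0.699, 0.01, -0.003]
force: [0.3, -0.8, -2.3]
grip_width: 0.042
```

```bash
python3 -c "
from h import *
togo(.561,.298,.177,-1)"
```

```text
t 46.6 tcp [0.5637 0.2943 0.1561] a -1.3 w 42.0 F [ 0.3 -0.8 -2.3] -> cm [ 0.4  -0.26 -0.21] spin -0.3 tilt [0.55 1.03]
```

Call:
step_arm:
  commands:
    - [[0,0,0.2,0,0.8],[0,0,0,0,0.5],[0,0,0,0,0.38],[0,0,0,0,0.38],[0,0,0,0,0.38],[0,0,-1,0,0.38],[0,0,-1,0,0.38],[0,0,-2,0,0.38]]

```text
time: 47.4
position: [0.5625, 0.2935, 0.195]
tool_rot: [0.715, 0.699, 0.009, -0.004]
force: [0.3, -0.3, 0.1]
grip_width: 0.057
```

Call:
step_arm:
  commands:
    - [[0,0,-3,0,0.3],[0,0,-5,0,0.2],[0,0,0.6,0,0.2]]

```text
time: 47.7
position: [0.5638, 0.2927, 0.279]
tool_rot: [0.715, 0.699, 0.013, -0.001]
force: [0.9, 0.1, -0.1]
grip_width: 0.0732
```

```bash
python3 -c "
from h import *
togo(.4234,-.2015,.30,0);  shot('wrist','w21');shot('scene','s21',crop=(380,100,560,300),k=3)"
```

```text
t 47.7 tcp [0.5638 0.2927 0.279 ] a -1.3 w 73.2 F [ 0.9  0.1 -0.1] -> cm [-49.67 -12.86  -1.45] spin -1.3 tilt [0.94 1.15]
```

View pics/w21.png

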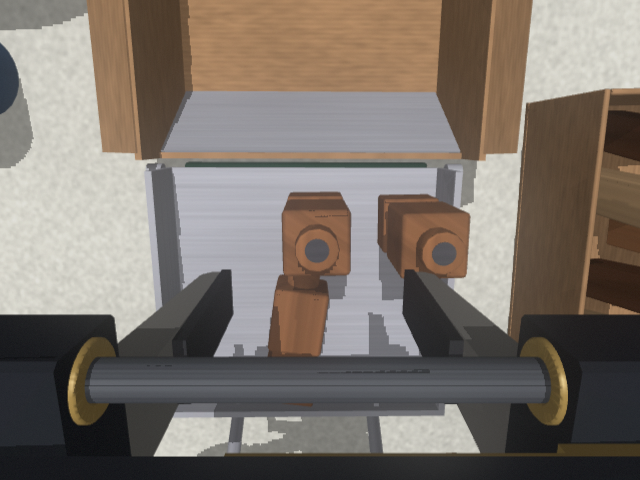

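View pics/s21.png

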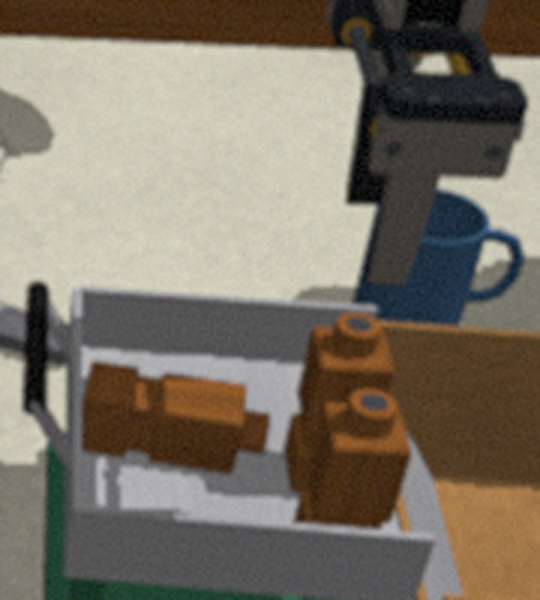

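Call:
step_arm:
  commands:
    - [[-2.5,-0.6,0,-1,0.1],[-2.5,-0.6,0,0,0.1],[-2.5,-0.6,0,0,0.1],[-2.5,-0.6,0,0,0.1],[-2.5,-0.6,0,0,0.1],[-2.5,-0.6,0,0,0.1],[-2.5,-0.6,0,0,0.1],[-2.5,-0.6,0,0,0.1]]

```text
time: 48.6
position: [0.5038, 0.0872, 0.2585]
tool_rot: [0.707, 0.707, 0.001, -0.01]
force: [-0.0, 0.1, 0.3]
grip_width: 0.0825
```

Call:
step_arm:
  commands:
    - [[-2.5,-0.7,0,0,0.1],[-2.5,-0.7,0,0,0.1],[-2.5,-0.7,0,0,0.1],[-2.5,-0.7,0,0,0.1],[-2.5,-0.7,0,0,0.1],[-2.5,-0.7,0,0,0.1],[-2.5,-0.7,0,0,0.1],[-2.5,-0.7,0,0,0.1]]

```text
time: 49.4
position: [0.4394, -0.1189, 0.2486]
tool_rot: [0.707, 0.707, -0.003, -0.017]
force: [-0.2, 0.3, -0.4]
grip_width: 0.0827
```

```bash
python3 -c "
from h import *
togo(.4237,-.2014,.15,0);print(sense()['qpos'].round(3))"
```

```text
t 49.4 tcp [ 0.4394 -0.1189  0.2486] a 0.1 w 82.7 F [-0.2  0.3 -0.4] -> cm [-8.44 -1.3  11.6 ] spin 0.1 tilt [-1.61  1.14]
[-0.533 -0.156  1.845  0.003  1.487 -0.534]
```

Call:
step_arm:
  commands:
    - [[-2.5,-0.3,0.5,0,0.1],[-2.5,-0.3,1,0,0.1],[-2,-0.2,1.5,0,0.1],[-0.8,0,2,0,0.1],[0,0,2,0,0.1],[0,0,2,0,0.1],[0,0,1.5,0,0.1],[0,0,0,0,0.1]]

```text
time: 50.2
position: [0.4215, -0.1981, 0.1325]
tool_rot: [0.709, 0.705, -0.004, -0.023]
force: [0.1, 0.6, -0.1]
grip_width: 0.0829
```

```bash
python3 -c "
from h import *
togo(.4237,-.2014,.07,0);shot('wrist','w22')"
```

```text
t 50.2 tcp [ 0.4215 -0.1981  0.1325] a -0.3 w 82.9 F [ 0.1  0.6 -0.1] -> cm [-0.5   0.46  8.1 ] spin -0.3 tilt [-2.18  1.57]
```

View pics/w22.png

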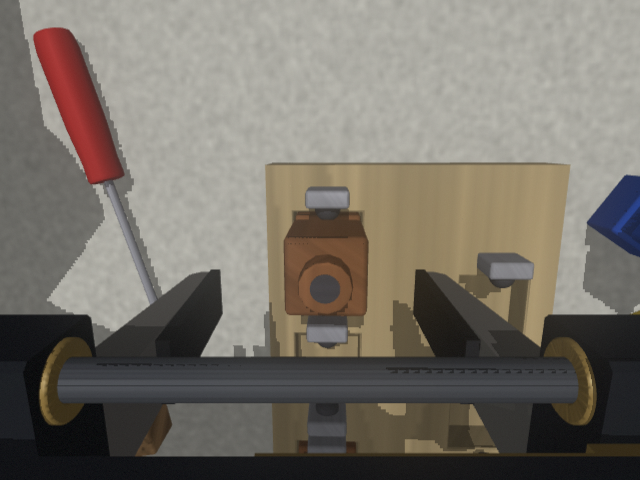

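Over call2 and roughly centred. I'll descend and grip.

Call:
step_arm:
  commands:
    - [[-0.3,0.2,1.8,0,0.1],[-0.2,0.2,1.8,0,0.1],[0,0.1,1.5,0,0.1],[0,0,1.2,0,0.1],[0,0,1,0,0.1],[0,0,0.5,0,0.1],[0,0,0,0,0.1]]

```text
time: 50.95
position: [0.4277, -0.2039, 0.0578]
tool_rot: [0.709, 0.705, -0.003, -0.018]
force: [0.7, 0.6, 0.2]
grip_width: 0.0828
```

```bash
python3 -c "
from h import *
togo(.4237,-.2014,.07,0)"
```

```text
t 51.0 tcp [ 0.4277 -0.2039  0.0578] a -0.2 w 82.8 F [0.7 0.6 0.2] -> cm [ 0.27 -0.44  0.67] spin -0.2 tilt [-1.73  1.19]
```

Call:
step_arm:
  commands:
    - [[0.2,-0.4,0.5,0,0.1],[0,0,0,0,0.8],[0,0,0,0,0.8],[0,0,0,0,0.8],[0,0,0,0,0.8],[0,0,0,0,0.8],[0,0,0,0,0.8],[0,0,0,0,0.8]]
  grip_force: 60

```text
time: 51.75
position: [0.4247, -0.2028, 0.0548]
tool_rot: [0.709, 0.705, -0.003, -0.016]
force: [-0.1, 0.4, -0.4]
grip_width: 0.0417
```

```bash
python3 -c "
from h import *
togo(.4237,-.2014,.07,0)"
```

```text
t 51.8 tcp [ 0.4247 -0.2028  0.0548] a -0.2 w 41.7 F [-0.1  0.4 -0.4] -> cm [ 0.17 -0.14  0.36] spin -0.2 tilt [-1.53  1.03]
```

Call:
step_arm:
  commands:
    - [[0,0,-0.8,0,0.8],[0,0,-1,0,0.8],[0,0,-1,0,0.8],[0,0,-1.5,0,0.8],[0,0,-2,0,0.8],[0,0,-2,0,0.8],[0,0,-4,0,0.8],[0,0,-5,0,0.8]]

```text
time: 52.55
position: [0.4244, -0.2022, 0.2311]
tool_rot: [0.708, 0.705, -0.004, -0.024]
force: [0.2, -0.4, -1.0]
grip_width: 0.0417
```

Call:
step_arm:
  commands:
    - [[0,0,-5,0,0.8],[0,0,-3,0,0.8],[2.5,0.4,0,0,0.8],[2.5,0.4,0,0,0.8],[2.5,0.4,0,0,0.8],[2.5,0.4,0,0,0.8],[2.5,0.4,0,0,0.8],[2.5,0.4,0,0,0.8]]

```text
time: 53.35
position: [0.4525, -0.0532, 0.3389]
tool_rot: [0.711, 0.703, -0.004, -0.011]
force: [0.1, -1.0, -1.4]
grip_width: 0.0418
```

```bash
python3 -c "
from h import *
print(SE(TP,[(-.068,-.09,0)]))
togo(.4875,.247,.30,-1);shot('wrist','w23');shot('scene','s23')"
```

```text
[[0.4873911  0.24723851 0.        ]]
t 53.4 tcp [ 0.4525 -0.0532  0.3389] a -0.6 w 41.8 F [ 0.1 -1.  -1.4] -> cm [30.01  3.26  6.  ] spin 0.4 tilt [-1.18  0.6 ]
```

View pics/w23.png

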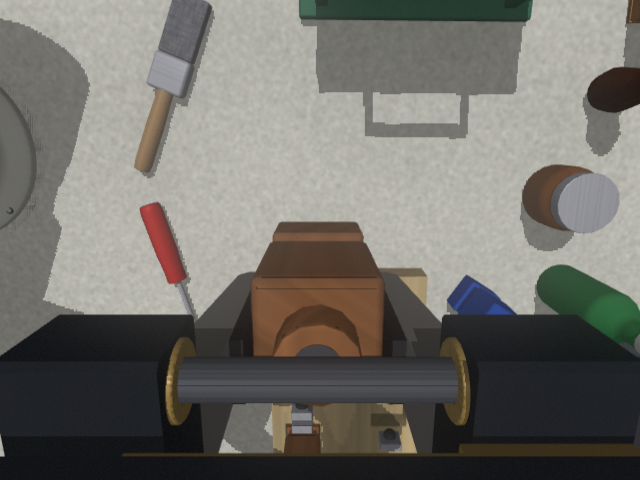

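Call:
step_arm:
  commands:
    - [[2.7,0.3,0.2,0.4,0.8],[2.7,0.3,0.2,0,0.8],[2.7,0.3,0.2,0,0.8],[2.7,0.3,0.2,0,0.8],[2.7,0.3,0.2,0,0.8],[2.7,0.3,0.2,0,0.8],[2.7,0.3,0.2,0,0.8],[2.7,0.3,0.2,0,0.8]]

```text
time: 54.25
position: [0.4788, 0.1635, 0.3332]
tool_rot: [0.715, 0.699, -0.004, -0.007]
force: [1.8, 1.0, -1.0]
grip_width: 0.0417
```

```bash
python3 -c "
from h import *
togo(.4875,.247,.26,-1)"
```

```text
t 54.2 tcp [0.4788 0.1635 0.3332] a -1.3 w 41.7 F [ 1.8  1.  -1. ] -> cm [8.35 0.79 9.21] spin -0.3 tilt [-0.88  0.2 ]
```

Call:
step_arm:
  commands:
    - [[2.2,0.2,0.8,0,0.8],[2.2,0.2,0.8,0,0.8],[2.2,0.2,1,0,0.8],[1,0,1.3,0,0.8],[0,0,1.3,0,0.8],[0,0,1.3,0,0.8],[0,0,1.3,0,0.8],[0,0,0,0,0.8]]

```text
time: 55.05
position: [0.4856, 0.2379, 0.2555]
tool_rot: [0.716, 0.699, -0.005, -0.004]
force: [0.5, -0.6, -1.6]
grip_width: 0.0416
```

```bash
python3 -c "
from h import *
togo(.4875,.247,.18,-1);shot('wrist','w24');shot('scene','s24',crop=(380,100,560,300),k=3)"
```

```text
t 55.0 tcp [0.4856 0.2379 0.2555] a -1.4 w 41.6 F [ 0.5 -0.6 -1.6] -> cm [0.93 0.28 9.41] spin -0.4 tilt [-0.8  -0.07]
```

View pics/w24.png

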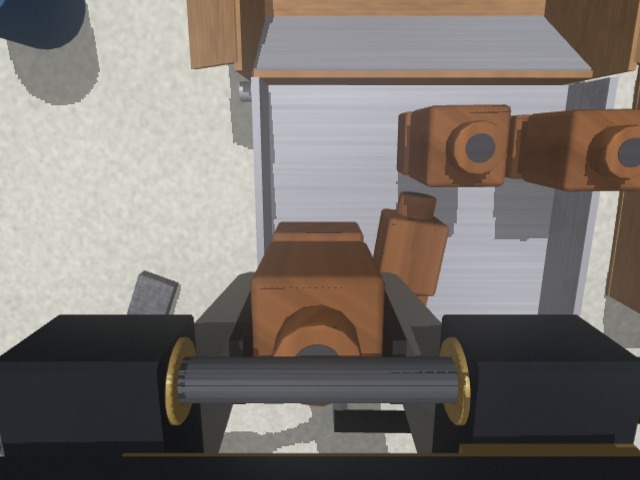

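View pics/s24.png

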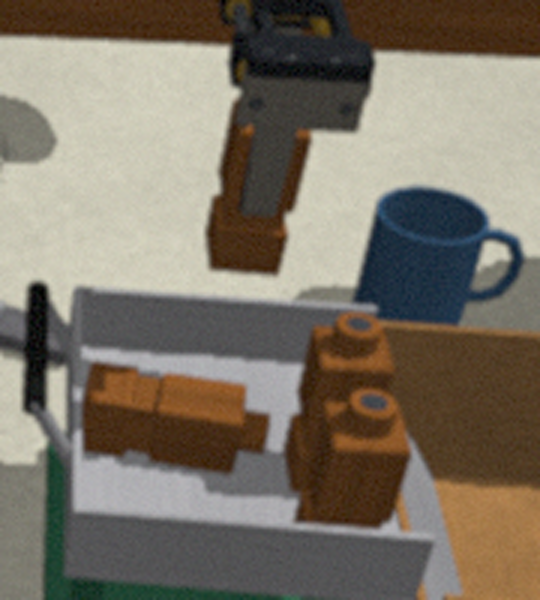

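Call:
step_arm:
  commands:
    - [[0.5,0,1.2,0,0.8],[0.4,0,1.2,0,0.8],[0,0,1.2,0,0.8],[0,0,1.2,0,0.8],[0,0,1.2,0,0.8],[0,0,1.2,0,0.8],[0,0,0.8,0,0.8],[0,0,0,0,0.8]]

```text
time: 55.95
position: [0.4863, 0.2478, 0.1712]
tool_rot: [0.716, 0.698, -0.004, -0.003]
force: [0.4, 0.8, -0.5]
grip_width: 0.0415
```

```bash
python3 -c "
from h import *
togo(.4875,.247,.177,-1)"
```

```text
t 56.0 tcp [0.4863 0.2478 0.1712] a -1.4 w 41.5 F [ 0.4  0.8 -0.5] -> cm [-0.08  0.11  1.29] spin -0.4 tilt [-0.55 -0.01]
```

Call:
step_arm:
  commands:
    - [[0,0,0.6,0,0.8],[0,0,0.6,0,0.8],[0,0,0.3,0,0.8],[0,0,0,0,0.8]]

```text
time: 56.35
position: [0.487, 0.2479, 0.1559]
tool_rot: [0.716, 0.698, -0.003, -0.003]
force: [-0.6, 0.5, -1.3]
grip_width: 0.0418
```

```bash
python3 -c "
from h import *
togo(.4875,.247,.172,-1);shot('scene','s25',crop=(380,100,560,300),k=3)"
```

```text
t 56.4 tcp [0.487  0.2479 0.1559] a -1.4 w 41.8 F [-0.6  0.5 -1.3] -> cm [-0.09  0.04  0.26] spin -0.4 tilt [-0.44  0.02]
```

View pics/s25.png

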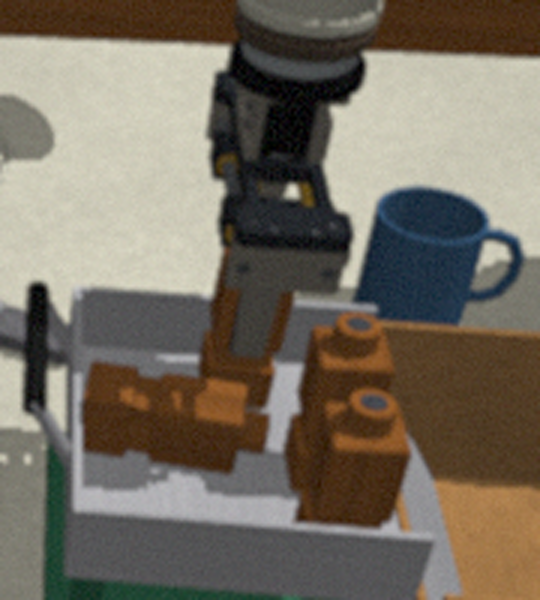

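Call:
step_arm:
  commands:
    - [[0,0,0.3,0,0.8],[0,0,0,0,0.5],[0,0,0,0,0.38],[0,0,0,0,0.38],[0,0,0,0,0.38],[0,0,-1,0,0.38],[0,0,-1,0,0.38],[0,0,-2,0,0.38]]

```text
time: 57.2
position: [0.4872, 0.2478, 0.195]
tool_rot: [0.716, 0.698, -0.003, -0.003]
force: [0.6, 0.0, -1.4]
grip_width: 0.057
```

Call:
step_arm:
  commands:
    - [[0,0,-3,0,0.3],[0,0,-3,0,0.2],[0,0,-2,0,0.1],[0,0,0,0,0.1]]

```text
time: 57.6
position: [0.4895, 0.2483, 0.2853]
tool_rot: [0.716, 0.698, 0.001, -0.001]
force: [0.7, 0.0, 0.7]
grip_width: 0.0824
```

```bash
python3 -c "
from h import *
togo(.4235,-.3715,.28,0);shot('wrist','w26');shot('scene','s26',crop=(380,100,560,300),k=3)"
```

```text
t 57.6 tcp [0.4895 0.2483 0.2853] a -1.4 w 82.4 F [0.7 0.  0.7] -> cm [-62.12  -5.09   2.23] spin -1.4 tilt [0.04 0.15]
```

View pics/s26.png

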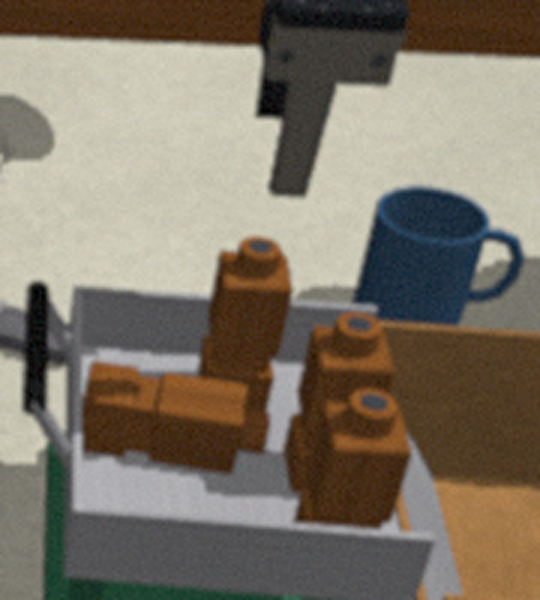

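View pics/w26.png

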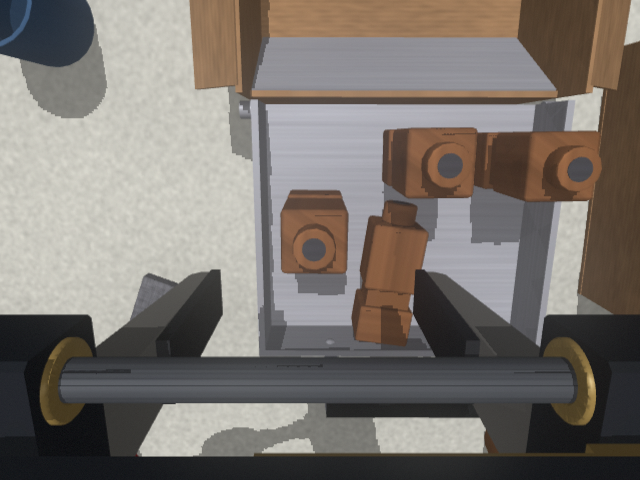

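Call:
step_arm:
  commands:
    - [[-2.8,-0.3,0,-1.4,0.1],[-2.8,-0.3,0,0,0.1],[-2.8,-0.3,0,0,0.1],[-2.8,-0.3,0,0,0.1],[-2.8,-0.3,0,0,0.1],[-2.8,-0.3,0,0,0.1],[-2.8,-0.3,0,0,0.1],[-2.8,-0.3,0,0,0.1]]

```text
time: 58.5
position: [0.4554, 0.0191, 0.2664]
tool_rot: [0.704, 0.71, -0.009, -0.011]
force: [0.0, -0.6, 0.2]
grip_width: 0.0828
```

Call:
step_arm:
  commands:
    - [[-2.8,-0.2,0,0,0.1],[-2.8,-0.2,0,0,0.1],[-2.8,-0.2,0,0,0.1],[-2.8,-0.2,0,0,0.1],[-2.8,-0.2,0,0,0.1],[-2.8,-0.2,0,0,0.1],[-2.8,-0.2,0,0,0.1],[-2.5,-0.2,0,0,0.1]]

```text
time: 59.3
position: [0.4318, -0.2077, 0.25]
tool_rot: [0.704, 0.709, -0.013, -0.023]
force: [0.3, 0.0, 0.6]
grip_width: 0.0827
```

```bash
python3 -c "
from h import *
togo(.4235,-.3715,.15,0)"
```

```text
t 59.3 tcp [ 0.4318 -0.2077  0.25  ] a 0.4 w 82.7 F [0.3 0.  0.6] -> cm [-16.52  -0.44  11.66] spin 0.4 tilt [-2.95  0.84]
```

Call:
step_arm:
  commands:
    - [[-2.5,0,-0.5,0,0.1],[-2.5,0,0,0,0.1],[-2.5,0,0,0,0.1],[-2.5,0,0,0,0.1],[-2.5,0,0.5,0,0.1],[-2.2,0,1,0,0.1],[-1,0,1.5,0,0.1],[0,0,1.5,0,0.1]]

```text
time: 60.1
position: [0.4236, -0.3678, 0.191]
tool_rot: [0.705, 0.708, -0.012, -0.034]
force: [0.6, -0.2, 0.0]
grip_width: 0.0827
```

Call:
step_arm:
  commands:
    - [[0,0,1.5,0,0.1],[0,0,1.5,0,0.1],[0,0,1.5,0,0.1],[0,0,0.5,0,0.1],[0,0,0,0,0.1]]

```text
time: 60.6
position: [0.4154, -0.3583, 0.1275]
tool_rot: [0.705, 0.708, -0.011, -0.044]
force: [-0.4, 0.3, -0.5]
grip_width: 0.0823
```

```bash
python3 -c "
from h import *
togo(.4235,-.3715,.07,0);shot('wrist','w27')"
```

```text
t 60.6 tcp [ 0.4154 -0.3583  0.1275] a 0.3 w 82.3 F [-0.4  0.3 -0.5] -> cm [-1.59  1.25  7.47] spin 0.3 tilt [-4.43  2.67]
```

View pics/w27.png

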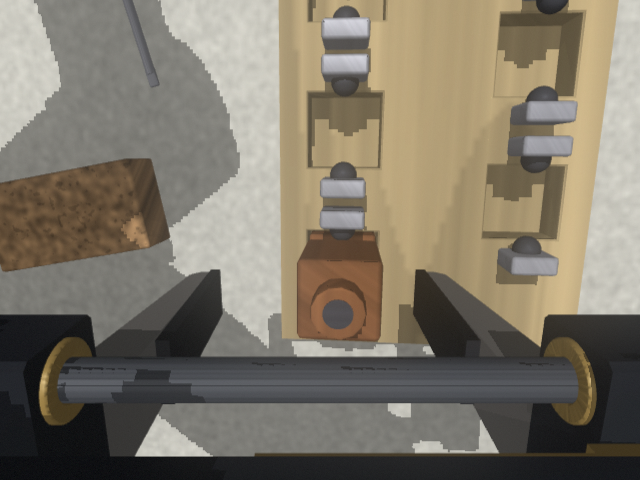

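Call:
step_arm:
  commands:
    - [[-0.8,0.6,2,0,0.1],[-0.8,0.6,2,0,0.1],[0,0,1.5,0,0.1],[0,0,0,0,0.1],[0,0,0,0,0.1]]

```text
time: 61.15
position: [0.4254, -0.3733, 0.0733]
tool_rot: [0.705, 0.708, -0.011, -0.041]
force: [0.2, -0.7, 0.0]
grip_width: 0.0828
```

```bash
python3 -c "
from h import *
togo(.4235,-.3715,.07,0)"
```

```text
t 61.1 tcp [ 0.4254 -0.3733  0.0733] a 0.4 w 82.8 F [ 0.2 -0.7  0. ] -> cm [ 0.16 -0.16  2.22] spin 0.4 tilt [-4.2   2.38]
```

Call:
step_arm:
  commands:
    - [[0.1,-0.1,1,0,0.1],[0,0,0.9,0,0.1],[0,0,0,0,0.1]]

```text
time: 61.45
position: [0.4235, -0.3719, 0.0553]
tool_rot: [0.705, 0.708, -0.011, -0.039]
force: [0.5, 0.2, -0.2]
grip_width: 0.0828
```

```bash
python3 -c "
from h import *
togo(.4235,-.3715,.07,0)"
```

```text
t 61.5 tcp [ 0.4235 -0.3719  0.0553] a 0.4 w 82.8 F [ 0.5  0.2 -0.2] -> cm [ 0.1  -0.1   0.41] spin 0.4 tilt [-4.08  2.23]
```

Call:
step_arm:
  commands:
    - [[0,-0.1,0.2,0,0.3],[0,0,0,0,0.8],[0,0,0,0,0.8],[0,0,0,0,0.8],[0,0,0,0,0.8],[0,0,0,0,0.8],[0,0,0,0,0.8],[0,0,0,0,0.8]]
  grip_force: 60

```text
time: 62.25
position: [0.4248, -0.3727, 0.0549]
tool_rot: [0.705, 0.708, -0.01, -0.036]
force: [0.5, 0.3, 0.1]
grip_width: 0.0419
```

Call:
step_arm:
  commands:
    - [[0,-0.1,-0.8,0,0.8],[0,-0.1,-1,0,0.8],[0,-0.1,-1,0,0.8],[0,-0.1,-1.5,0,0.8],[0,-0.1,-2,0,0.8],[0,-0.1,-2,0,0.8],[0,-0.1,-2,0,0.8],[0,0,-2,0,0.8]]

```text
time: 63.05
position: [0.4218, -0.3726, 0.1751]
tool_rot: [0.705, 0.708, -0.009, -0.043]
force: [-0.2, -0.4, -0.4]
grip_width: 0.0417
```

```bash
python3 -c "
from h import *
togo(.4875,.1,.33,0);shot('wrist','w28')"
```

```text
t 63.0 tcp [ 0.4218 -0.3726  0.1751] a 0.3 w 41.7 F [-0.2 -0.4 -0.4] -> cm [ 47.96   5.65 -11.75] spin 0.3 tilt [-4.21  2.79]
```

View pics/w28.png

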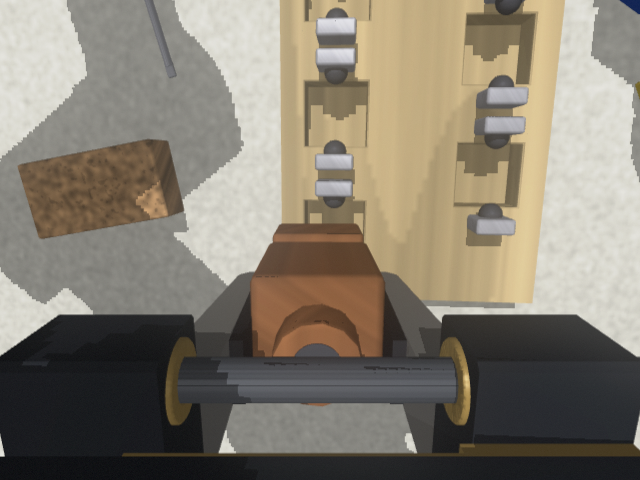

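Call:
step_arm:
  commands:
    - [[0,0,-3,0,0.8],[0,0,-3,0,0.8],[0,0,-3,0,0.8],[2,0.3,-3,0,0.8],[3.5,0.5,-1,0,0.8],[3.5,0.5,0,0,0.8],[3.5,0.5,0,0,0.8],[3.5,0.5,0,0,0.8]]

```text
time: 63.9
position: [0.4509, -0.2187, 0.3209]
tool_rot: [0.708, 0.704, -0.012, -0.043]
force: [0.5, 0.6, -1.5]
grip_width: 0.0416
```

Call:
step_arm:
  commands:
    - [[3.5,0.5,0,0,0.8],[3.5,0.5,0,0,0.8],[3.5,0.5,0,0,0.8],[3.5,0.5,0,0,0.8],[3.5,0.5,0,0,0.8],[3.5,0.5,0,0,0.8],[3,0.5,0,0,0.8],[2.5,0.5,0,0,0.8]]

```text
time: 64.7
position: [0.4877, 0.0567, 0.3291]
tool_rot: [0.709, 0.704, -0.016, -0.045]
force: [0.3, -0.6, -1.0]
grip_width: 0.0417
```

```bash
python3 -c "
from h import *
print(SE(TP,[(.076,-.13,0)]))
togo(.631,.205,.30,-1)"
```

```text
[[0.63064781 0.20465313 0.        ]]
t 64.7 tcp [0.4877 0.0567 0.3291] a -0.3 w 41.7 F [ 0.3 -0.6 -1. ] -> cm [14.83 14.44  4.13] spin 0.7 tilt [-4.98  2.35]
```

Call:
step_arm:
  commands:
    - [[0,0,5,0,0.8],[0,0,5,0,0.8],[0,0,-0.6,0,0.8],[0,0,-0.8,0,0.8],[0,0,-0.8,0,0.8],[0,0,-0.8,0,0.8],[0,0,-0.8,0,0.8],[0,0,-0.8,0,0.8]]

```text
time: 65.5
position: [0.4861, 0.0599, 0.2875]
tool_rot: [0.708, 0.705, -0.014, -0.039]
force: [0.4, 0.1, -2.0]
grip_width: 0.0415
```

```bash
python3 -c "
from h import *
togo(.631,.205,.30,-1)"
```

```text
t 65.5 tcp [0.4861 0.0599 0.2875] a -0.1 w 41.5 F [ 0.4  0.1 -2. ] -> cm [14.61 14.33  0.07] spin 0.9 tilt [-4.29  2.07]
```

Call:
step_arm:
  commands:
    - [[3,3,-1,0.5,0.8],[3,3,-1,0.4,0.8],[3,3,0,0,0.8],[3,3,0,0,0.8],[2,1.8,0,0,0.8],[0,0,0,0,0.8],[0,0,0,0,0.8]]

```text
time: 66.2
position: [0.6365, 0.2007, 0.3138]
tool_rot: [0.715, 0.698, -0.009, -0.034]
force: [0.2, 0.6, -1.5]
grip_width: 0.0415
```

```bash
python3 -c "
from h import *
togo(.631,.205,.20,-1);shot('wrist','w29')"
```

```text
t 66.2 tcp [0.6365 0.2007 0.3138] a -1.3 w 41.5 F [ 0.2  0.6 -1.5] -> cm [ 0.03  0.13 13.27] spin -0.3 tilt [-3.42  2.02]
```

View pics/w29.png

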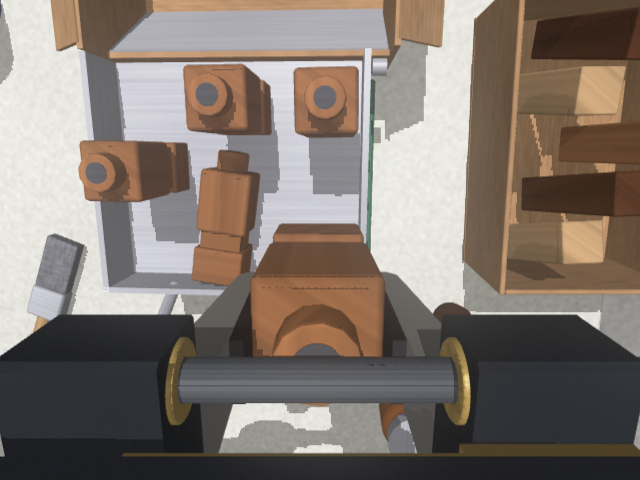

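Call:
step_arm:
  commands:
    - [[0,0.1,2,0,0.8],[0,0.1,2,0,0.8],[0,0.1,2,0,0.8],[0,0.1,2,0,0.8],[0,0.1,2,0,0.8],[0,0,1.5,0,0.8],[0,0,1,0,0.8],[0,0,0,0,0.8]]

```text
time: 67.05
position: [0.6325, 0.1973, 0.1927]
tool_rot: [0.718, 0.696, -0.006, -0.03]
force: [-0.4, 0.1, -1.7]
grip_width: 0.0419
```

```bash
python3 -c "
from h import *
togo(.633,.205,.178,-1);shot('scene','s30',crop=(380,100,560,300),k=3)"
```

```text
t 67.0 tcp [0.6325 0.1973 0.1927] a -1.7 w 41.9 F [-0.4  0.1 -1.7] -> cm [0.72 0.1  3.36] spin -0.7 tilt [-2.92  2.  ]
```

View pics/s30.png

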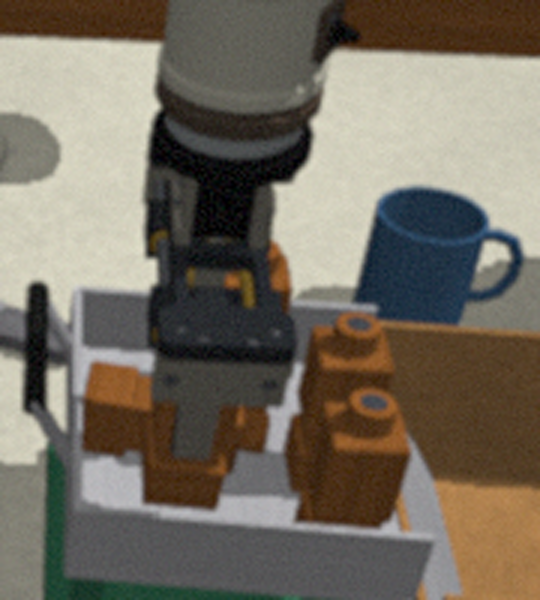

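Call:
step_arm:
  commands:
    - [[0.3,0,0.8,0,0.8],[0.3,0,0.8,0,0.8],[0.1,0,0.8,0,0.8],[0,0,0.6,0,0.8],[0,0,0.5,0,0.8],[0,0,0,0,0.8]]

```text
time: 67.7
position: [0.6332, 0.2068, 0.1593]
tool_rot: [0.718, 0.696, -0.003, -0.028]
force: [-1.1, 0.3, -1.5]
grip_width: 0.0416
```

```bash
python3 -c "
from h import *
togo(.633,.205,.174,-1)"
```

```text
t 67.7 tcp [0.6332 0.2068 0.1593] a -1.7 w 41.6 F [-1.1  0.3 -1.5] -> cm [-0.13 -0.08  0.39] spin -0.7 tilt [-2.54  2.05]
```

Call:
step_arm:
  commands:
    - [[0,0,0.4,0,0.8],[0,0,0.2,0,0.8],[0,0,0,0,0.5],[0,0,0,0,0.38],[0,0,0,0,0.36],[0,0,0,0,0.36],[0,0,-1,0,0.36],[0,0,-1,0,0.36]]

```text
time: 68.5
position: [0.6344, 0.2061, 0.1748]
tool_rot: [0.718, 0.696, -0.003, -0.028]
force: [-0.2, 0.3, -0.3]
grip_width: 0.0586
```

```bash
python3 -c "
from h import *
togo(.633,.205,.174,-1)"
```

```text
t 68.5 tcp [0.6344 0.2061 0.1748] a -1.7 w 58.6 F [-0.2  0.3 -0.3] -> cm [-0.12 -0.13  1.95] spin -0.7 tilt [-2.47  2.06]
```

Call:
step_arm:
  commands:
    - [[0,-0.1,-1,0,0.36],[0,-0.1,-2,0,0.36],[0,0,-3,0,0.3],[0,0,-3,0,0.3],[0,0,-3,0,0.3],[0,0,0,0,0.3]]

```text
time: 69.1
position: [0.6384, 0.2017, 0.3075]
tool_rot: [0.718, 0.696, 0.0, -0.025]
force: [-0.1, -0.2, 0.9]
grip_width: 0.0646
```

```bash
python3 -c "
from h import *
h=SE(TP,[(0,-.22,.181)])[0];print(h)
togo(h[0],h[1],.26,89);shot('wrist','w31');shot('scene','s31',crop=(380,100,560,300),k=3)"
```

```text
[0.55304021 0.11603564 0.181     ]
t 69.1 tcp [0.6384 0.2017 0.3075] a -1.7 w 64.6 F [-0.1 -0.2  0.9] -> cm [-8.99 -8.1   6.6 ] spin -90.7 tilt [-2.02  2.1 ]
```

View pics/s31.png

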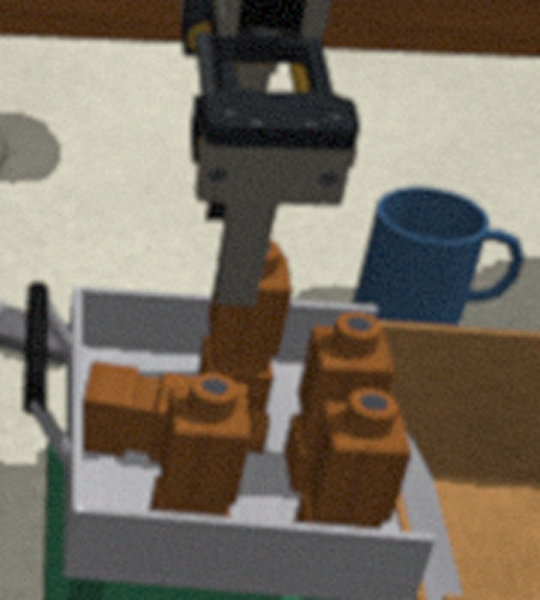

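View pics/w31.png

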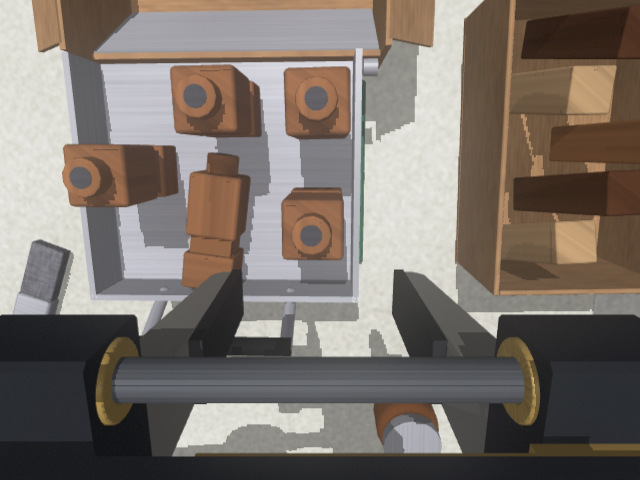

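All five blanks are in the level tray: four upright, call5 lying. Now I'll turn the jaws 90° and go to the handle.

Call:
step_arm:
  commands:
    - [[0,0,0,-8.4,0.3],[0,0,0,-8.4,0.3],[0,0,0,-8.4,0.3],[0,0,0,-8.4,0.3],[0,0,0,-8.4,0.3],[0,0,0,-8.4,0.3],[0,0,0,-8.4,0.3],[0,0,0,-8.4,0.3]]

```text
time: 70.0
position: [0.6295, 0.2011, 0.2851]
tool_rot: [0.198, 0.979, 0.009, -0.038]
force: [0.2, 0.2, 0.3]
grip_width: 0.0641
```

Call:
step_arm:
  commands:
    - [[0,0,0,-8.4,0.3],[0,0,0,-8.4,0.3],[0,0,0,-4,0.3],[0,0,0,0,0.3]]

```text
time: 70.4
position: [0.6254, 0.2009, 0.2758]
tool_rot: [0.012, 0.999, 0.015, -0.043]
force: [-0.3, -0.0, -0.1]
grip_width: 0.0641
```

```bash
python3 -c "
from h import *
h=SE(TP,[(0,-.22,.181)])[0]
togo(h[0],h[1],.26,89)"
```

```text
t 70.4 tcp [0.6254 0.2009 0.2758] a 88.5 w 64.1 F [-0.3 -0.  -0.1] -> cm [ 6.88 -8.71  3.79] spin -0.5 tilt [-4.87  1.79]
```

Call:
step_arm:
  commands:
    - [[1.8,-2.2,0,-0.5,0.3],[1.8,-2.2,0,0,0.3],[1.8,-2.2,0,0,0.3],[1.2,-1.6,0,0,0.3],[0,0,0,0,0.3],[0,0,0,0,0.3]]

```text
time: 71.0
position: [0.5516, 0.1184, 0.2702]
tool_rot: [0.013, 0.999, 0.015, -0.05]
force: [0.4, 0.5, 0.1]
grip_width: 0.0644
```

```bash
python3 -c "
from h import *
h=SE(TP,[(0,-.22,.181)])[0]
togo(h[0],h[1],.185,89);shot('wrist','w32')"
```

```text
t 71.0 tcp [0.5516 0.1184 0.2702] a 88.4 w 64.4 F [0.4 0.5 0.1] -> cm [-1.   -0.48 10.32] spin -0.6 tilt [-5.68  1.79]
```

View pics/w32.png

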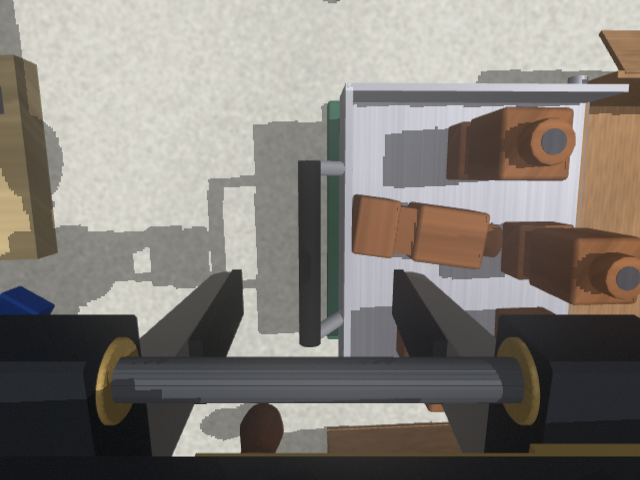

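```bash
python3 -c "
from h import *
r=load('w32'); w=ray(r,[(310,163),(311,344)],.185);print(w,(w[0]+w[1])/2)
m=(w[0]+w[1])/2
togo(.552,m[1],.183,89)"
```

```text
[[0.49496432 0.11911034 0.185     ]
 [0.61073095 0.11631488 0.185     ]] [0.55284763 0.11771261 0.185     ]
t 71.0 tcp [0.5517 0.1185 0.2701] a 88.5 w 64.5 F [-0.1  0.1 -0. ] -> cm [-0.91 -0.33 10.53] spin -0.5 tilt [-5.7   1.77]
```

Call:
step_arm:
  commands:
    - [[-0.4,-0.2,2,0,0.3],[-0.4,-0.2,2,0,0.3],[-0.1,0,2,0,0.3],[0,0,2,0,0.3],[0,0,1,0,0.3],[0,0,0,0,0.3]]

```text
time: 71.65
position: [0.5547, 0.1218, 0.1752]
tool_rot: [0.012, 0.999, 0.015, -0.049]
force: [-0.5, -0.4, 0.3]
grip_width: 0.0645
```

```bash
python3 -c "
from h import *
togo(.552,.1177,.183,89)"
```

```text
t 71.7 tcp [0.5547 0.1218 0.1752] a 88.6 w 64.5 F [-0.5 -0.4  0.3] -> cm [ 0.34 -0.39  1.11] spin -0.4 tilt [-5.64  1.83]
```

Call:
step_arm:
  commands:
    - [[0,-0.4,0.7,0,0.3],[0,0,0.3,0,0.3],[0,0,0,0,1],[0,0,0,0,1],[0,0,0,0,1],[0,0,0,0,1],[0,0,0,0,1],[0,0,0,0,1]]
  grip_force: 50

```text
time: 72.45
position: [0.5566, 0.1182, 0.1685]
tool_rot: [0.012, 0.999, 0.015, -0.046]
force: [-0.5, -0.3, 1.1]
grip_width: 0.0184
```

```bash
python3 -c "
from h import *
togo(.552,.1177,.183,89)"
```

```text
t 72.5 tcp [0.5566 0.1182 0.1685] a 88.6 w 18.4 F [-0.5 -0.3  1.1] -> cm [ 0.59 -0.02  0.47] spin -0.4 tilt [-5.24  1.83]
```

Call:
step_arm:
  commands:
    - [[0,0,0.3,0,1],[0,0,0,0,1],[0,0,0,0,1]]

```text
time: 72.75
position: [0.5568, 0.116, 0.1679]
tool_rot: [0.012, 0.999, 0.013, -0.045]
force: [0.0, -0.2, -0.5]
grip_width: 0.0126
```

Call:
step_arm:
  commands:
    - [[0,0.4,-1.1,0,1],[0,0.4,-1.1,0,1],[0,0.5,-1.1,0,1],[0,0.5,-1.1,0,1]]

```text
time: 73.15
position: [0.5572, 0.1339, 0.2089]
tool_rot: [0.012, 0.998, 0.013, -0.052]
force: [-1.6, 4.1, -10.3]
grip_width: 0.0124
```

```bash
cat >> h.py <<'E'
def tray_theta():
    s,M,a=where(); g=s["position"]-M[:,2]*tcp_to_grasp; y=loc(g)[0,1]; z=g[2]-.106
    print("grasp rel",y,z.round(3),"theta",(np.radians(161.2)-np.arctan2(z,y)).round(3),"r",np.hypot(y,z).round(4))
E
python3 -c "
from h import *
togo(.552,.1177,.183,89);tray_theta()"
```

```text
t 73.2 tcp [0.5572 0.1339 0.2089] a 88.5 w 12.4 F [ -1.6   4.1 -10.3] -> cm [ 0.21 -1.7   4.46] spin -0.5 tilt [-5.92  1.53]
grasp rel -0.203 0.122 theta 0.211 r 0.2366
```

Lifting well: θ ≈ 0.21 at 10 N. I'll continue along the arc.

Call:
step_arm:
  commands:
    - [[0,0.6,-1,0,1],[0,0.7,-1,0,1],[0,0.7,-0.9,0,1],[0,0.8,-0.9,0,1],[0,0.8,-0.8,0,1],[0,0.9,-0.8,0,1]]

```text
time: 73.75
position: [0.5582, 0.1791, 0.2676]
tool_rot: [0.012, 0.998, 0.009, -0.06]
force: [-5.2, -1.0, -6.9]
grip_width: 0.0125
```

```bash
python3 -c "
from h import *
togo(.552,.1177,.183,89);tray_theta();shot('scene','s33',crop=(380,60,620,340),k=2)"
```

```text
t 73.8 tcp [0.5582 0.1791 0.2676] a 88.6 w 12.5 F [-5.2 -1.  -6.9] -> cm [-0.54 -6.29 10.22] spin -0.4 tilt [-6.9   1.12]
grasp rel -0.157 0.18 theta 0.526 r 0.239
```

View pics/s33.png

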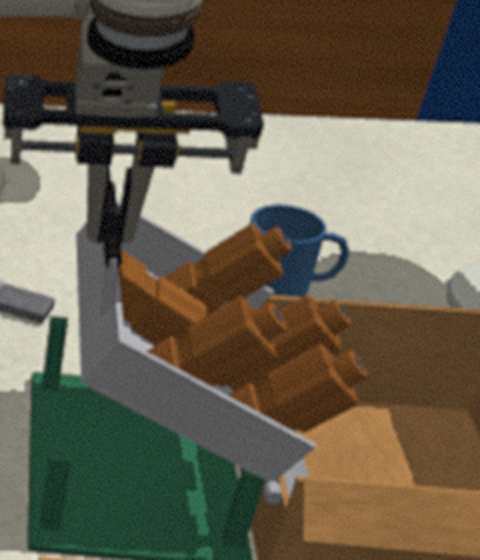

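Call:
step_arm:
  commands:
    - [[0,0.9,-0.7,0,1],[0,1,-0.7,0,1],[0,1,-0.6,0,1],[0,1,-0.6,0,1],[0,1.1,-0.5,0,1],[0,1.1,-0.5,0,1]]

```text
time: 74.4
position: [0.5606, 0.2442, 0.3113]
tool_rot: [0.011, 0.998, 0.007, -0.064]
force: [-4.4, 0.3, -10.1]
grip_width: 0.0126
```

```bash
python3 -c "
from h import *
togo(.552,.1177,.183,89);tray_theta();shot('scene','s34',crop=(380,60,620,340),k=2)"
```

```text
t 74.4 tcp [0.5606 0.2442 0.3113] a 88.7 w 12.6 F [ -4.4   0.3 -10.1] -> cm [ -1.06 -12.83  14.51] spin -0.3 tilt [-7.33  0.89]
grasp rel -0.092 0.224 theta 0.853 r 0.2421
```

View pics/s34.png

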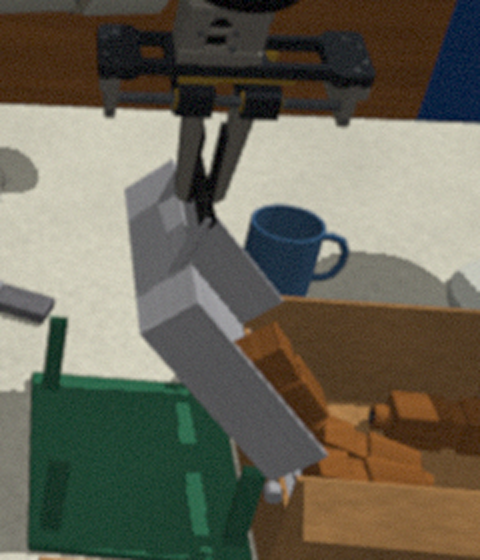

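Blanks are sliding out. I'll hold and tilt a little more.

Call:
step_arm:
  commands:
    - [[0,1,-0.4,0,1],[0,1,-0.3,0,1],[0,1,-0.2,0,1],[0,0,0,0,1],[0,0,0,0,1],[0,0,0,0,1],[0,0,0,0,1],[0,0,0,0,1]]

```text
time: 75.25
position: [0.5614, 0.2781, 0.3239]
tool_rot: [0.01, 0.998, 0.006, -0.064]
force: [-3.6, 0.2, -5.9]
grip_width: 0.0127
```

```bash
python3 -c "
from h import *
togo(.552,.1177,.183,89);tray_theta();shot('scene','s35',crop=(380,60,620,340),k=2);shot('top','t35',crop=(0,150,300,370),k=2.6)"
```

```text
t 75.2 tcp [0.5614 0.2781 0.3239] a 88.8 w 12.7 F [-3.6  0.2 -5.9] -> cm [ -1.19 -16.21  15.74] spin -0.2 tilt [-7.36  0.8 ]
grasp rel -0.058 0.236 theta 1.002 r 0.2435
```

View pics/s35.png

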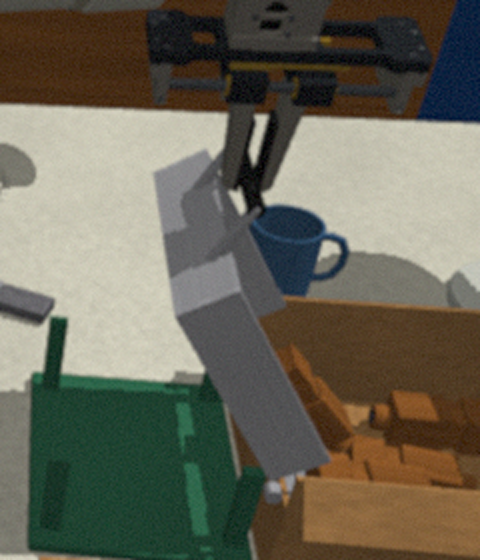

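View pics/t35.png

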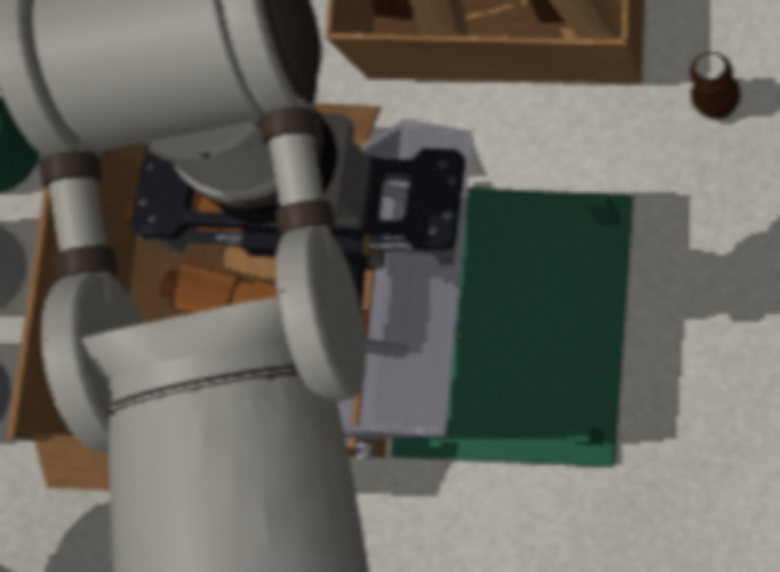

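```bash
python3 -c "
from h import *
shot('wrist','w35');shot('scene','s35b',crop=(470,190,640,330),k=4.5)"
```

```text
(no output)
```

View pics/w35.png

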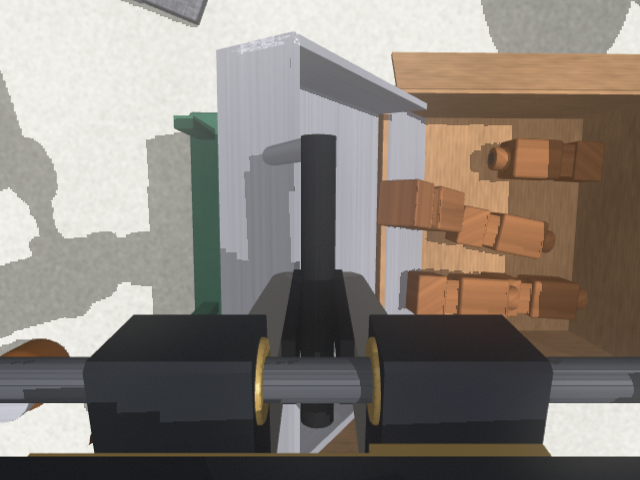

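View pics/s35b.png

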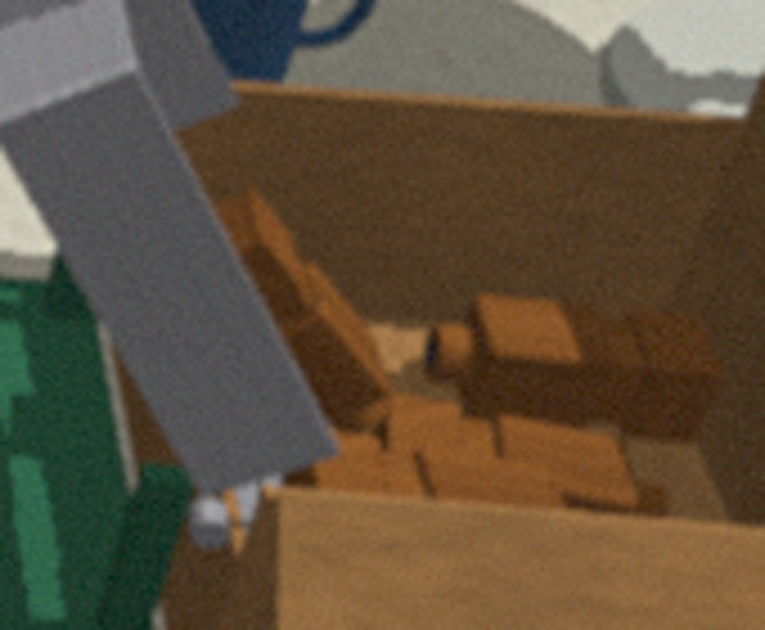

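One blank hangs on the slide with its foot over the lip, its mouth against the heap. I'll tip further and shake.

Call:
step_arm:
  commands:
    - [[0,1.1,-0.1,0,1],[0,1.1,0,0,1],[0,1,0,0,1],[0,0,0,0,1],[0,0,0,0,1],[0,0,0,0,1]]

```text
time: 76.05
position: [0.5624, 0.3081, 0.3301]
tool_rot: [0.011, 0.998, 0.004, -0.063]
force: [-3.7, -1.7, -4.7]
grip_width: 0.0123
```

```bash
python3 -c "
from h import *
togo(.552,.1177,.183,89);tray_theta();shot('wrist','w36');shot('scene','s36',crop=(470,190,640,330),k=4.5)"
```

```text
t 76.0 tcp [0.5624 0.3081 0.3301] a 88.7 w 12.3 F [-3.7 -1.7 -4.7] -> cm [ -1.24 -19.16  16.41] spin -0.3 tilt [-7.21  0.56]
grasp rel -0.028 0.243 theta 1.128 r 0.2442
```

View pics/w36.png

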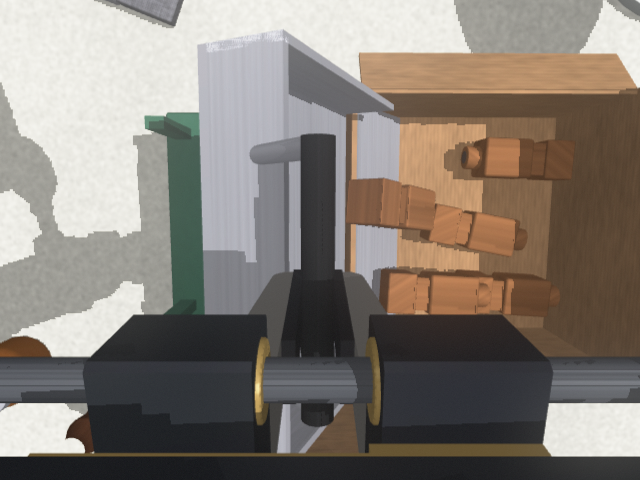

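View pics/s36.png

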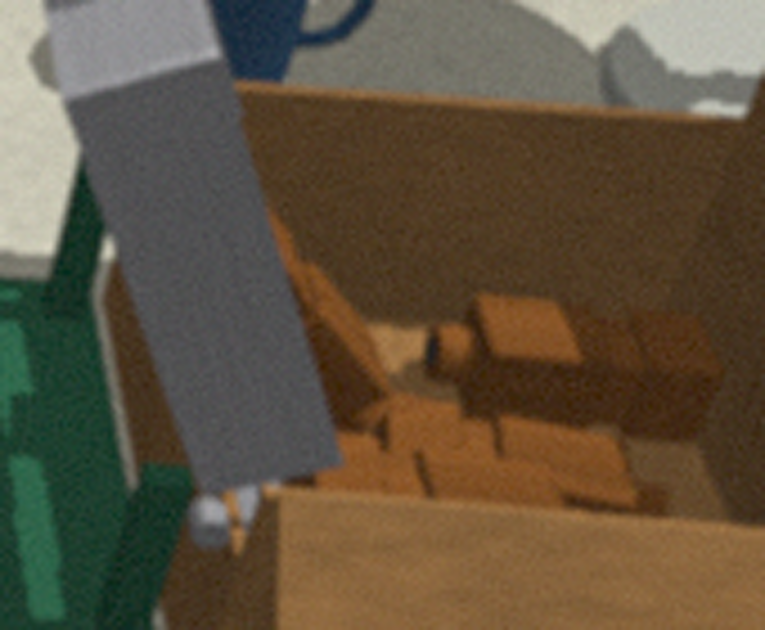

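Call:
step_arm:
  commands:
    - [[0,-1.1,0.2,0,1],[0,-1.1,0.2,0,1],[0,-1.1,0.35,0,1],[0,-1.1,0.35,0,1],[0,-1.1,0.45,0,1],[0,-1.1,0.45,0,1],[0,-1,0.6,0,1],[0,-1,0.6,0,1]]

```text
time: 76.95
position: [0.56, 0.2181, 0.3007]
tool_rot: [0.011, 0.998, 0.01, -0.055]
force: [1.8, -0.6, 0.9]
grip_width: 0.0125
```

```bash
python3 -c "
from h import *
togo(.552,.1177,.183,89);tray_theta();shot('scene','s37',crop=(380,60,640,340),k=2);shot('wrist','w37')"
```

```text
t 77.0 tcp [0.56   0.2181 0.3007] a 88.7 w 12.5 F [ 1.8 -0.6  0.9] -> cm [ -0.71 -10.27  13.44] spin -0.3 tilt [-6.29  1.21]
grasp rel -0.118 0.213 theta 0.737 r 0.2438
```

View pics/s37.png

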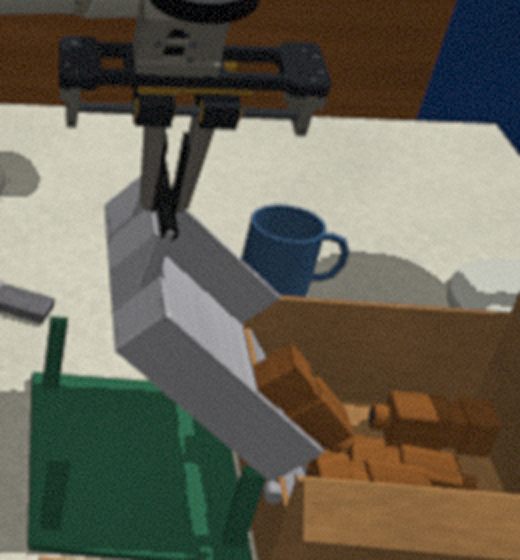

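The tray is empty, and the blank on the slide stays put as the tray drops. Continuing down.

Call:
step_arm:
  commands:
    - [[0,-1,0.7,0,1],[0,-0.9,0.7,0,1],[0,-0.9,0.8,0,1],[0,-0.8,0.8,0,1],[0,-0.8,0.9,0,1],[0,-0.7,0.9,0,1],[0,-0.7,1,0,1],[0,-0.6,1,0,1]]

```text
time: 77.85
position: [0.5581, 0.1458, 0.2314]
tool_rot: [0.013, 0.999, 0.006, -0.045]
force: [5.8, -3.4, 3.0]
grip_width: 0.0124
```

```bash
python3 -c "
from h import *
togo(.552,.1177,.183,89);tray_theta()"
```

```text
t 77.8 tcp [0.5581 0.1458 0.2314] a 88.5 w 12.4 F [ 5.8 -3.4  3. ] -> cm [ 0.1  -2.88  6.7 ] spin -0.5 tilt [-5.13  0.8 ]
grasp rel -0.19 0.144 theta 0.32 r 0.2384
```

Call:
step_arm:
  commands:
    - [[0,-0.6,1,0,1],[0,-0.6,1,0,1],[0,-0.5,1,0,1],[0,-0.5,1.1,0,1],[0,-0.4,1,0,1],[0,-0.3,0.6,0,1],[0,0,0.3,0,1],[0,0,0,0,1]]

```text
time: 78.65
position: [0.5564, 0.1158, 0.1727]
tool_rot: [0.013, 0.999, 0.01, -0.037]
force: [4.8, 2.1, -3.7]
grip_width: 0.0121
```

```bash
python3 -c "
from h import *
togo(.552,.1177,.183,89);tray_theta();shot('scene','s38',crop=(380,60,640,340),k=2)"
```

```text
t 78.7 tcp [0.5564 0.1158 0.1727] a 88.4 w 12.1 F [ 4.8  2.1 -3.7] -> cm [0.52 0.2  0.88] spin -0.6 tilt [-4.28  1.22]
grasp rel -0.221 0.085 theta 0.04 r 0.2369
```

View pics/s38.png

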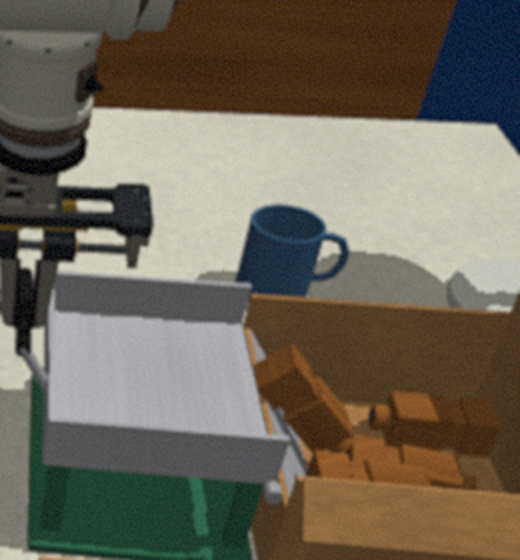

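Call:
step_arm:
  commands:
    - [[0,0,0.5,0,1],[0,0,0.3,0,1],[0,0,0,0,0.4],[0,0,0,0,0.3],[0,0,0,0,0.3],[0,0,0,0,0.3],[0,0,-1,0,0.3],[0,0,-2,0,0.3]]

```text
time: 79.5
position: [0.5522, 0.1146, 0.1957]
tool_rot: [0.012, 0.999, 0.009, -0.045]
force: [0.0, 0.7, -0.1]
grip_width: 0.0585
```

Call:
step_arm:
  commands:
    - [[0,0,-4,0,0.3],[0,0,-4,0,0.3],[0,0,-4,0,0.3],[0,2,0,0,0.3],[0,3,0,0,0.3],[0,3,0,0,0.3],[0,0,0,0,0.3]]

```text
time: 80.2
position: [0.5664, 0.1933, 0.3274]
tool_rot: [0.014, 0.999, 0.009, -0.043]
force: [0.4, -0.7, -0.1]
grip_width: 0.0642
```

```bash
python3 -c "
from h import *
togo(.552,.1177,.183,89);shot('wrist','w39');shot('scene','s39',crop=(490,190,640,320),k=5);shot('top','t39',crop=(0,170,260,350),k=3)"
```

```text
t 80.2 tcp [0.5664 0.1933 0.3274] a 88.4 w 64.2 F [ 0.4 -0.7 -0.1] -> cm [-0.02 -7.85 16.22] spin -0.6 tilt [-4.93  1.15]
```

View pics/w39.png

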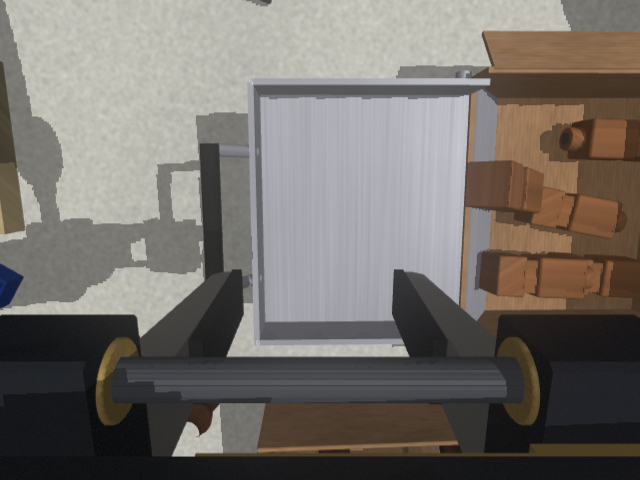

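View pics/s39.png

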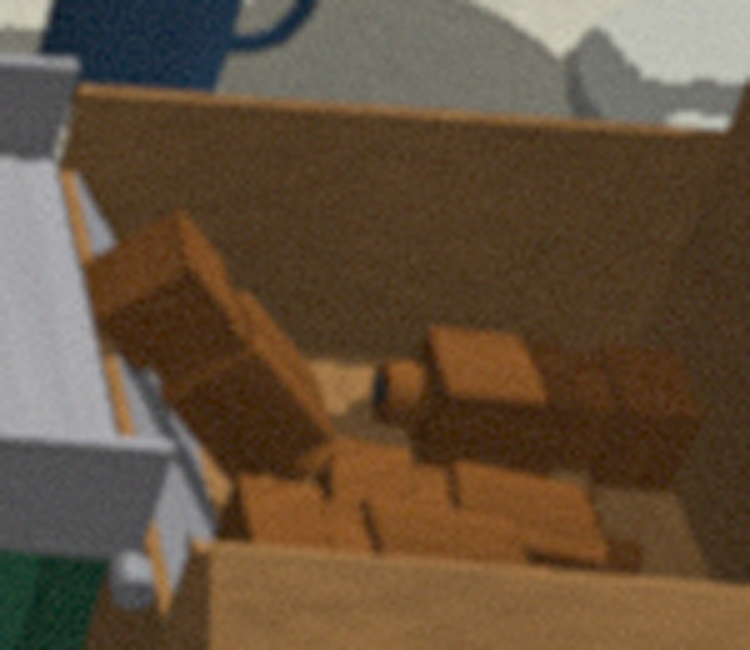

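View pics/t39.png

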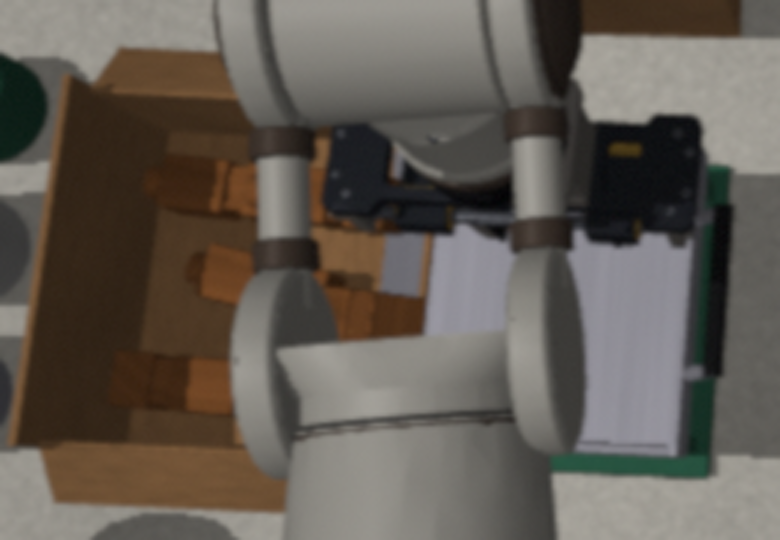

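```bash
python3 -c "
from h import *
save(load('w39'),'w39z',(450,90,640,310),3.6)"
```

```text
(no output)
```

View pics/w39z.png

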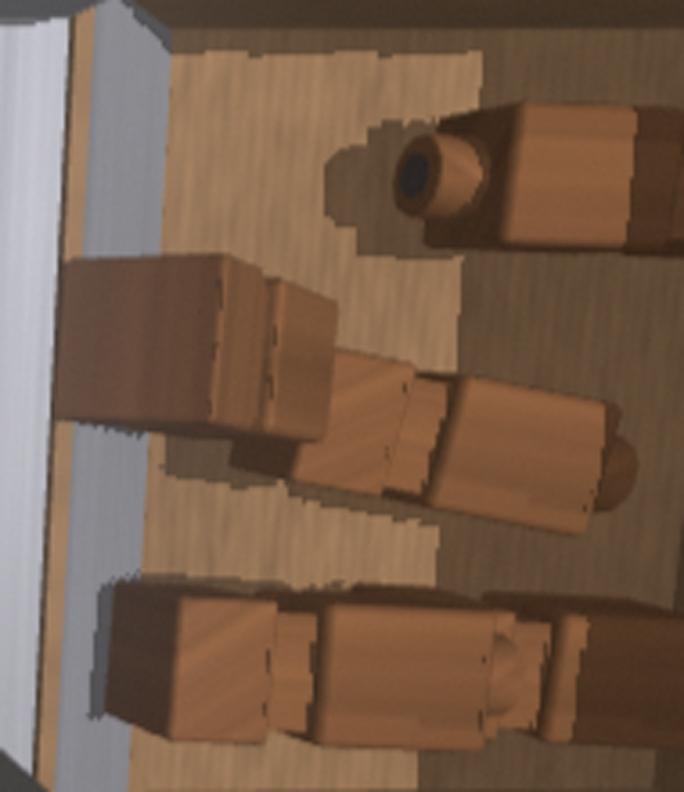

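```bash
cat > pnp.py <<'E'
from h import *
r=load('w39'); f=K(r); Km=np.array([[f,0,r['cx']],[0,f,r['cy']],[0,0,1]])
z=lambda u,v:(450+u/3.6,90+v/3.6)
# end face TL,TR,BR,BL ; body far corners at z=0..52: right edge TR, BR
img=np.array([z(60,262),z(220,256),z(211,427),z(55,420),z(264,270),z(335,298),z(322,440)])
a=.021
def mk(sx,sy):pass
best=None
obj=np.array([[-a,-a,-.044],[a,-a,-.044],[a,a,-.044],[-a,a,-.044],[a,-a,-.014],[a,-a,.052],[a,a,.052]])
ok,rv,tv,err=[*cv2.solvePnPGeneric(obj[:4],img[:4],Km,None,flags=cv2.SOLVEPNP_IPPE)]
E=np.array(r['extrinsics'])
for R_,t_,e in zip(rv,tv,err):
    M=E[:3,:3]@cv2.Rodrigues(R_)[0]; p=E[:3,:3]@t_.ravel()+E[:3,3]
    print('origin',p.round(3),'axis z',M[:,2].round(2),'err',e, 'loc',loc(p)); 
    print(cv2.projectPoints(obj[4:],R_,t_,Km,None)[0].reshape(-1,2).round(1).tolist(), img[4:].round(1).tolist())
ok,R_,t_=cv2.solvePnP(obj[:5],img[:5],Km,None,flags=cv2.SOLVEPNP_ITERATIVE,useExtrinsicGuess=True,rvec=rv[0].copy(),tvec=tv[0].copy())
M=E[:3,:3]@cv2.Rodrigues(R_)[0]; p=E[:3,:3]@t_.ravel()+E[:3,3]; print('refined',p.round(3),M[:,2].round(2),loc(p))
E
python3 pnp.py
```

```text
origin [0.534 0.39  0.083] axis z [ 0.02  0.75 -0.66] err [0.05613326] loc [[-0.024  0.053]]
[[525.1, 161.7], [551.5, 162.7], [549.0, 203.3]] [[523.3, 165.0], [543.1, 172.8], [539.4, 212.2]]
origin [0.535 0.355 0.069] axis z [ 0.05 -0.06 -1.  ] err [0.71391469] loc [[-0.022  0.018]]
[[494.9, 164.4], [466.7, 168.4], [465.3, 205.0]] [[523.3, 165.0], [543.1, 172.8], [539.4, 212.2]]
refined [0.538 0.391 0.076] [ 0.1   0.72 -0.69] [[-0.02   0.054]]
```

Call:
step_arm:
  commands:
    - [[0,0,-3,0,0.3],[0,-3,0,0,0.3],[0,-4,0,0,0.3],[0,-4,0,0,0.3],[0,-4,0,0,0.3],[0,-4,0,0,0.3],[0,-4,0,0,0.3],[0,-2,0,0,0.3]]

```text
time: 81.15
position: [0.5572, -0.0766, 0.3523]
tool_rot: [0.018, 0.999, 0.007, -0.046]
force: [0.4, -0.4, -0.6]
grip_width: 0.0645
```

Call:
step_arm:
  commands:
    - [[0,-2,0,0,0.3],[0,0,0,0,0.3],[0,0,0,0,0.3],[0,0,0,0,0.3],[0,0,0,0,0.3]]

```text
time: 81.65
position: [0.5538, -0.1029, 0.3513]
tool_rot: [0.023, 0.999, 0.008, -0.048]
force: [0.3, -0.3, -0.3]
grip_width: 0.0641
```

```bash
python3 -c "
from h import *
togo(.552,.1177,.183,89);shot('top','t40',crop=(0,170,260,350),k=3);shot('scene','s40')
a=load('s40')['pixels'].astype(int);b=load('s39')['pixels'].astype(int)
d=abs(a-b)[225:310,500:640].sum(2);print('changed px in carton',(d>60).sum())"
```

```text
t 81.7 tcp [ 0.5538 -0.1029  0.3513] a 87.3 w 64.1 F [ 0.3 -0.3 -0.3] -> cm [-0.41 21.8  19.02] spin -1.7 tilt [-5.42  1.  ]
changed px in carton 1
```

View pics/t40.png

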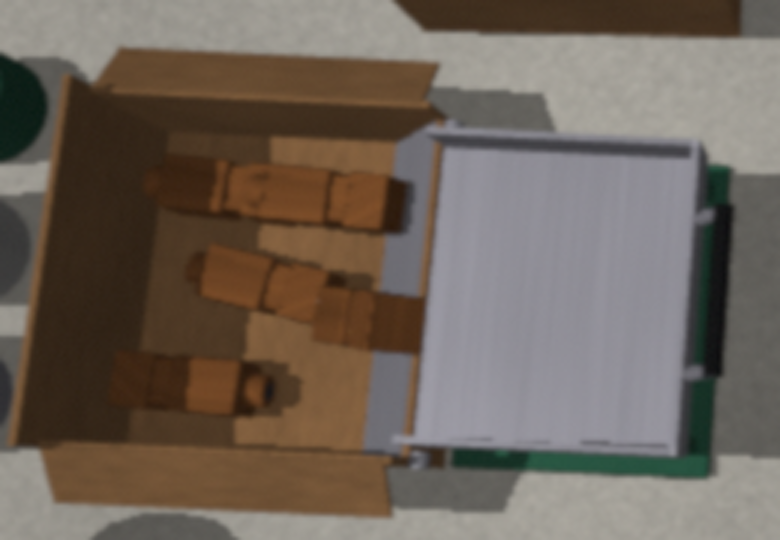

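View pics/s40.png

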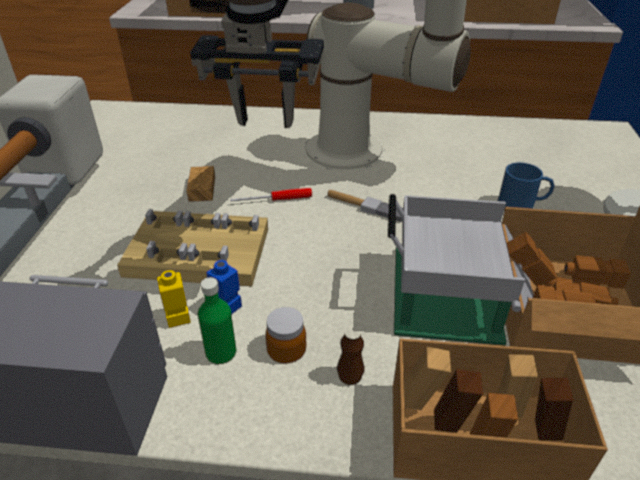

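```bash
python3 -c "
from workcell import job_done
print(job_done())"
```

```text
the job is handed in; nothing more can be done
None
```

I handed the job in at about 82 s. All five blanks present (call0, 2, 3, 4 and 5) are in the carton, and the tray is back level. No verdict was reported. Well 1 was empty, so call1 was absent.

I set call5 in the tray first, then pulled the four clipped blanks and stood them beside it. With all five in the level tray I lifted it to about 1.13 rad, then lowered and released it. Call5 got knocked a few centimetres inside the tray while I was carrying call3, so I changed where the others went.

**Final checks:**
- **Blanks:** the last pictures show five blanks in the carton and no movement between two shots 1.5 s apart. The empty tray is level.
- **Bystanders:** the glue bottle and wax jar are standing, and the gripper is clear of everything.

**Not perfect:**
- **Leaning blank:** one blank did not slide flat. It leans foot-up on the slide, with its origin about 45–50 mm inside the near wall and 80 mm up by my estimate, so it is within the limits.
- **Contact force:** while I was placing call4, its foot touched the tray's side wall and the wrist read about 47 N for a moment. I backed off and set it down again. The 40 N rule is for the arm and gripper body, and I read this as the held blank touching.
- **Tool tilt:** the tool drifted up to 8° off vertical during moves. I corrected it part of the way through.

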